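# Set the counting stop and push the sample tin under the detector

## Task

Prepare the counting bench for the sample tin: loosen the clamp knob of the sliding stop, slide the stop so that a tin resting against it will stand centred under the detector, and tighten the knob fully again. Then take the low aluminium tin from among the containers, stand it on the table against the long rail ahead of the detector, and push it along the rail in under the detector, keeping it upright and against the rail, until it rests against the stop. Do not bump the detector and leave everything else where it stands.

Things in the scene. Friction and masses are not known exactly. Their poses are not given: they have to be found in the camera images.
- rail: Aluminium slotted rail fixed on the table, the fence of the bench: 40 mm wide, 550 long, 30 high. Origin on the table at the foot of its smooth near face (fence face, x = 0, towards the robot); +y runs along the rail in the pushing direction, +x into the rail, away from the robot. It spans y -300 to +250 mm, x 0 to 40. The lane for the tin is the strip of table along the near face.
- detector (a point): Centre of the detector's underside: an upright dark steel sleeve 92 mm in diameter from 70 mm above the table to 223, held by a ring of 104 mm at 194 to 216 mm, a slimmer aluminium tube above, to 328 mm. Fixed; it hangs over the lane, its axis 33 mm (one tin radius) in front of the fence face. Axes parallel to the rail's.
- stand: Fixed stand of the detector. Origin on the table straight below the detector's axis, axes parallel to the rail's. From the detector a grey arm 24 mm wide, 193 to 217 mm high, runs along +x over the rail to a post of 30 mm diameter at x = 180 mm, 374 mm tall, on a base 110 x 130 x 14 mm centred at x = 190 mm.
- stop (a joint): Position of the sliding stop along the rail, m: the y of its face in the rail's frame; range -0.05 to 0.135. With the clamp loose it slides with about 2 N; clamped it holds more than 25 N. It starts clamped, 37 mm or more too far along +y.
- stop_face (a point): Centre of the stop's face, a white disc 30 mm in diameter, 29 mm above the table, 33 mm in front of the fence face, looking along -y to the oncoming tin; axes parallel to the rail's. A 12 mm rod runs 60 mm back (+y) to a cross arm (20 mm long in y, 21 to 42 mm high) of the carriage, a block 46 mm wide and 56 long (y) on the rail under the knob, top 42.5 mm high.
- knob_grip (a point): Grip point of the black clamp knob on the carriage, on its upright axis, 66 mm above the table, 85 mm along +y of the stop face, 20 mm behind the fence face. The grip is an upright bar 12 mm thick (this frame's x), 46 mm long (its y), from 51.5 to 75.5 mm above the table, on a 26 mm boss. The frame turns with the knob.
- knob (a joint): Angle of the clamp knob, rad: 0 fully tight (bar along the rail), grows anticlockwise seen from above, to 1.4 at its end stop. The clamp bites below 0.65; above that the stop is free. Turns with about 0.12 Nm when free, up to about 0.5 Nm while it bites; it stays where it is left, but may spring up to 0.05 rad off if left between.
- tin: Sample tin, the thing to be counted: a plain low aluminium cylinder 66 mm in diameter and 55 mm high, about 0.25 kg, standing. Origin at the centre of its underside. Starts in one of three places in a row on the robot's side of the lane, with the jar and the pot in the other two.
- jar: Bystander: white screw-cap jar, 54 mm in diameter, 85 mm tall. Origin at the centre of its underside.
- pot: Bystander: wide white plastic pot, 74 mm in diameter over the lid, 45 mm high. Origin at the centre of its underside.
- brick: Bystander: dark lead brick 50 x 100 x 50 mm, long along its y, 2.8 kg, on the robot's side of the lane beside the detector. Origin at the centre of its underside.
- forceps: Bystander: steel forceps lying flat, 130 mm long along its x, up to 26 mm wide, 7 mm high. Origin below its middle.
- source_pot: Bystander: small grey check-source pot behind the rail, 48 mm in diameter, 52 mm tall. Origin at the centre of its underside.
- meter: Bystander: hand survey meter behind the rail, 65 x 130 x 50 mm with a handle up to 86 mm, long along its y. Origin at the centre of its underside.
- calculator: Bystander: flat calculator 85 x 145 x 16 mm. Origin at the centre of its underside.

How it is judged:
By the outcome, as a careful person would: the job done as asked, in the order asked, and still so for the second after the job is handed in, with the robot touching nothing.
It also fails if it takes over 72 s, if anything falls off the work surface, if the arm or the gripper's body presses on something with over 40 N, if the wrist force passes 120 N, or if a joint passes its speed limit or range.

## Robot

A 7-joint arm with a two-finger parallel gripper is mounted at the origin on the work surface. World frame = base frame: x ahead of the robot, y to its left, z up, the work surface at z = 0. Lengths are in m, angles in rad, forces in N, time in s.
With the tool pointing down it reaches from about 0.425 to 0.875 m from the base axis. Payload 4.7 kg.
Tool frame: the origin (TCP) lies at the very end of the fingers, on their centre line; the grasp point (between the pads) lies 19 mm behind it; z points along the fingers, y is the line along which they close (so a half turn about z gives the same grasp; the last joint's range is limited). The gripper opens to 87 mm and grips with 3 to 60 N. Pads are 19 mm wide; open, the fingers measure 117 mm over their backs; the gripper's body (75 mm by 190 mm) begins 51 mm behind the grasp point.
Start: joints at [-1.308, 0.321, -0.07, 1.45, 0.023, 1.371, -0.057], TCP at [0.16, 0.63, 0.223] pointing down, gripper open.
Joint ranges: [-2.86, 2.86], [-0.3, 2.09], [-1.38, 1.24], [0.06, 2.45], [-1.56, 4.7], [0.09, 2.05], [-2.69, 2.69]. Speed limits (rad/s): [2.57, 2.57, 3.14, 3.14, 3.14, 3.14, 3.14].

## Interface

Orientations are given as a rotation vector (axis times angle).
In Python, from bench import ctrl, vision gives the robot as it stands.
- The arm moves only by the tool jog_arm, never from a script. Its argument "increments" is a list of rows, each an object of numbers: "tx", "ty", "tz": the shift along the tool's x, y, z in mm; "wx", "wy", "wz": the turn, a rotation vector about the tool's x, y, z in rad; "gripper": the opening, from 0 (shut) to 1 (fully open). In form: [{"tx": .., "ty": .., "tz": .., "wx": .., "wy": .., "wz": .., "gripper": ..}, ...]. A call has exactly 5 rows; each row is the pose to reach, as a shift and turn from the pose commanded when the call began, along the tool's axes at that moment; what a row does not reach only later rows make up. A row lasts 1/12 s, in which the tool goes at most 41.7 mm and 7.16 degrees, less where a joint would pass 70% of its speed; a pose out of reach is approached as far as the arm can. A call with a gripper value outside its range is refused whole. The fingers move at their own pace and stop on an object; "grip_force" is the grip in N (left out, the last holds). Time passes only in rows, so rows that repeat a pose let the fingers close, or fill a call up. It gives the time, the measured TCP pose, the force, the opening and the grip force at its end, in the units of the state.
- ctrl.get_state(): the state, without advancing time (a new reading comes with each control period).
- vision.get_image(name): name is "scene" or "top"; returns a dict with "color" (480x640x3 uint8, blue, green, red), "fx", "fy", "cx", "cy" (pixels), "extrinsics" (4x4, takes a point from world to camera coordinates). Camera axes: x right, y down, z forward; pixel columns grow to the right and rows downward; lengths in m; the calibration is good to about 2 mm. A picture is of the moment at which its call begins. There is no depth.
- ctrl.close_job(): hands the job in; it is judged then, once.
Trained networks look in the newest picture that a camera, given by its name, has taken for a name from the list of things; names that differ only in an ending like _2 or _b are one class to them, and where a whole thing is asked for, a point or a joint stands for the part that bears it (a point fixed in the world has none). Each returns a list of dicts, best first, with "conf" (0 to 1); they miss things now and then, are a little off and sometimes report something else, mostly with a low value. They report only what shows in the picture. A call takes as long as a camera call.
- vision.spot_in(camera, thing): "bbox" ([left, top, right, bottom] in pixels, round what is visible of it).
The state is a dict: "time": time; "joint_positions": joint angles; "qd": joint speeds; "joint_torque": joint torques, N m; "position": TCP position; "tool_rot": TCP orientation; "ft_force": force on the tool from outside, world axes, zero at the start; "torque": the same for the moment, N m; "grip_width": opening from 0.0 (shut) to 1.0 (fully open); "grip_force": force on a finger pad.
Only numpy, scipy, OpenCV 4.12 (cv2) and the standard library are available. Lean on these libraries where they do the work, as an engineer would, in place of code of your own. Each camera call takes 0.05 s, during which the arm holds its last target. There are 200 camera calls.

## Working session

There is one attempt and no reset: what is moved stays moved. The work goes in short steps, Python scripts to look and compute and a tool call to move; the robot and the scene stay as the last step left them, time stands still between calls to the robot, and variables do not carry over. Pictures are saved under pics/ and viewed, at most 10 in all, crops included, and the job is handed in when it is done.

Besides the shell and the picture viewer there is one more tool, called after ">>>" as name(argument=value, ...) on one line, values as JSON. jog_arm: Moves the arm, as the interface text tells. Its arguments: {"type":"object","properties":{"increments":{"type":"array"},"grip_force":{"type":"number"}},"required":["increments"]}

```bash
ls; mkdir -p pics
python3 - <<'E'
from bench import ctrl, vision
import cv2, numpy as np
for n in ("scene","top"):
    im=vision.get_image(n); cv2.imwrite(f"pics/{n}0.png",im["color"])
    E=np.array(im["extrinsics"]); print(n,im["fx"],im["fy"],im["cx"],im["cy"]); print(E.round(4).tolist(), (-E[:3,:3].T@E[:3,3]).round(3))
    for t in "rail detector stand stop stop_face knob_grip knob tin jar pot brick forceps source_pot meter calculator".split():
        print(t,[(np.round(d["bbox"]).tolist(),round(d["conf"],2)) for d in vision.spot_in(n,t)[:2]])
s=ctrl.get_state(); print(s)
E
```

```text
pics
scene 438.35466861047246 438.35466861047246 321.1772286440336 238.5765000939175
[[0.1469, -0.9891, -0.0025, -0.0762], [-0.9414, -0.139, -0.3074, 0.5608], [0.3037, 0.0475, -0.9516, 0.7711], [0.0, 0.0, 0.0, 1.0]] [ 0.305 -0.034  0.906]
rail [([221.0, 194.0, 479.0, 252.0], 0.93)]
detector [([327.0, 60.0, 390.0, 268.0], 0.65), ([270.0, 271.0, 321.0, 304.0], 0.34)]
stand [([328.0, 58.0, 393.0, 270.0], 0.8)]
stop [([225.0, 197.0, 278.0, 249.0], 0.8)]
stop_face [([229.0, 198.0, 278.0, 247.0], 0.79)]
knob_grip [([225.0, 202.0, 251.0, 217.0], 0.76), ([226.0, 198.0, 278.0, 250.0], 0.67)]
knob [([230.0, 202.0, 252.0, 214.0], 0.79)]
tin [([372.0, 287.0, 407.0, 326.0], 0.77), ([230.0, 206.0, 252.0, 216.0], 0.37)]
jar [([474.0, 308.0, 514.0, 340.0], 0.74)]
pot [([422.0, 300.0, 461.0, 342.0], 0.76), ([225.0, 202.0, 251.0, 216.0], 0.61)]
brick [([271.0, 269.0, 323.0, 304.0], 0.79)]
forceps [([198.0, 254.0, 248.0, 311.0], 0.74), ([324.0, 59.0, 390.0, 268.0], 0.38)]
source_pot [([428.0, 194.0, 453.0, 217.0], 0.85)]
meter [([225.0, 135.0, 291.0, 180.0], 0.78)]
calculator [([129.0, 253.0, 210.0, 32
[... 1109 characters left out ...]
ns': array([-1.30787552,  0.32101649, -0.07007167,  1.45049015,  0.0226077 ,
        1.37078691, -0.05689443]), 'qd': array([-8.43263055e-05, -1.67687518e-03,  5.52522956e-04,  2.91787943e-05,
       -3.72738050e-04,  1.93015071e-04, -1.00925521e-04]), 'joint_torque': array([-2.68727581e-04, -4.91087329e+01, -4.03265348e-01, -3.12763453e+01,
       -6.36466267e-02,  3.39340931e-02,  3.00587953e-05]), 'position': array([0.16012077, 0.62999958, 0.22258054]), 'tool_rot': array([3.89832287e-01, 3.11724234e+00, 1.24120922e-04]), 'ft_force': array([-0.16352248,  0.37064327,  0.9544415 ]), 'torque': array([-0.00792471, -0.00184179,  0.04942685]), 'grip_force': 0.0, 'grip_width': 0.9996985823617405}
```

Run:
```python
import cv2
for n,(x0,y0,x1,y1) in {"scene":(200,130,500,355),"top":(215,150,475,340)}.items():
    c=cv2.imread(f"pics/{n}0.png")[y0:y1,x0:x1]; f=800/(x1-x0)
    cv2.imwrite(f"pics/{n}0c.png",cv2.resize(c,(800,int((y1-y0)*f)),interpolation=cv2.INTER_CUBIC)); print(f)
```

```text
2.6666666666666665
3.076923076923077
```

View pics/scene0c.png

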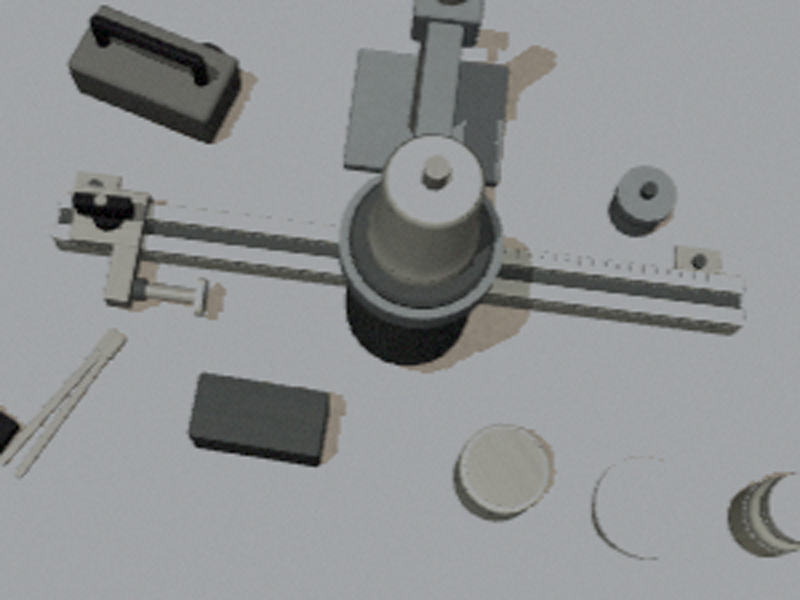

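View pics/top0c.png

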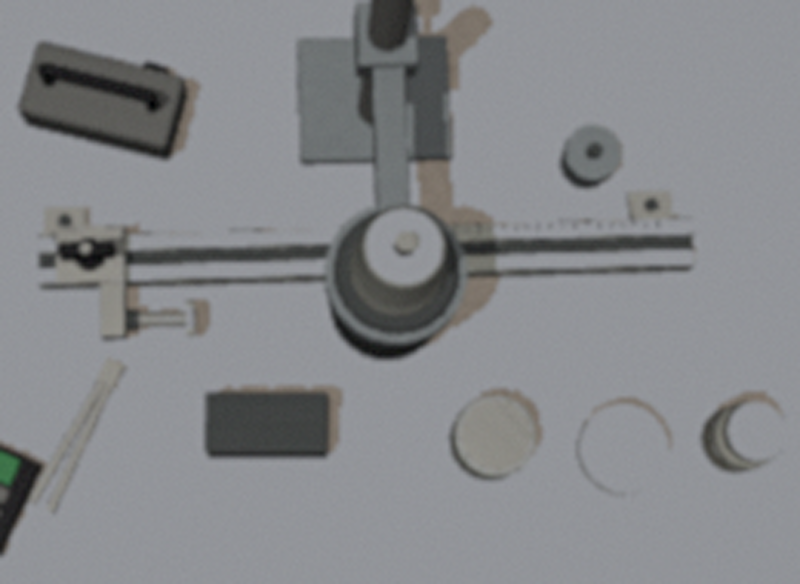

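```bash
cat > h.py <<'E'
import numpy as np, cv2
from bench import ctrl, vision
K={"scene":(438.35467,321.17723,238.5765),"top":(581.05698,316.8722,238.88524)}
X={"scene":np.array([[0.1469,-0.9891,-0.0025,-0.0762],[-0.9414,-0.139,-0.3074,0.5608],[0.3037,0.0475,-0.9516,0.7711]]),
"top":np.array([[-0.0174,-0.9998,0.0109,0.0131],[-0.9835,0.0152,-0.1804,0.5971],[0.1802,-0.0139,-0.9835,1.4121]])}
def proj(n,P):
    P=np.atleast_2d(P); c=P@X[n][:,:3].T+X[n][:,3]; f,cx,cy=K[n]
    return np.c_[f*c[:,0]/c[:,2]+cx,f*c[:,1]/c[:,2]+cy]
def ray(n,u,v,z):
    f,cx,cy=K[n]; R=X[n][:,:3]; o=-R.T@X[n][:,3]; d=R.T@np.array([(u-cx)/f,(v-cy)/f,1])
    return o+d*(z-o[2])/d[2]
def comp(boxes,name):
    # boxes: list of (img,x0,y0) each 80x60 px -> 400x300
    t=[cv2.resize(im[y:y+60,x:x+80],(400,300),interpolation=cv2.INTER_CUBIC) for im,x,y in boxes]
    t=[cv2.convertScaleAbs(a,alpha=1.3) for a in t]
    cv2.imwrite(name,np.vstack([np.hstack(t[:2]),np.hstack(t[2:])]))
E
python3 - <<'E'
from h import *
s=cv2.imread("pics/scene0.png");t=cv2.imread("pics/top0.png")
comp([(s,212,190),(s,420,210),(t,220,210),(t,375,200)],"pics/c1.png")
comp([(s,320,190),(s,315,230),(t,315,210),(s,365,280)],"pics/c2.png")
E
```

```text
(no output)
```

View pics/c1.png

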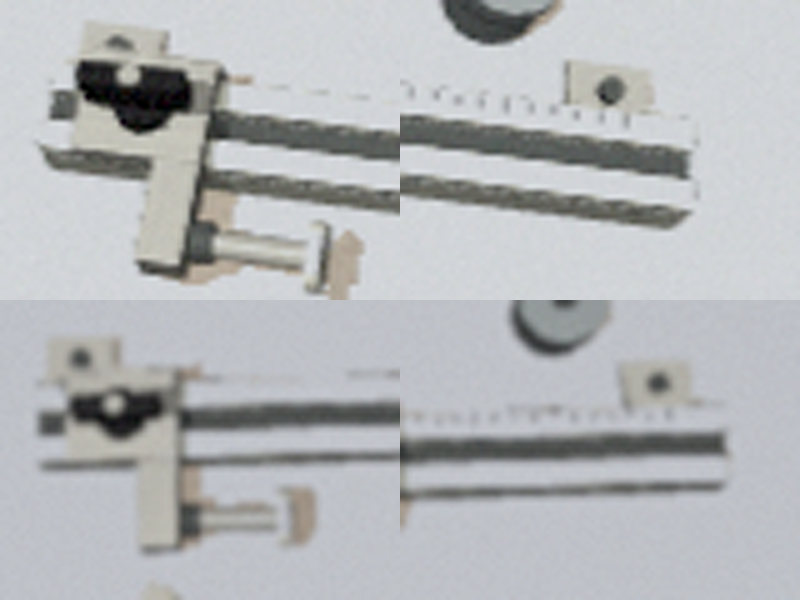

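View pics/c2.png

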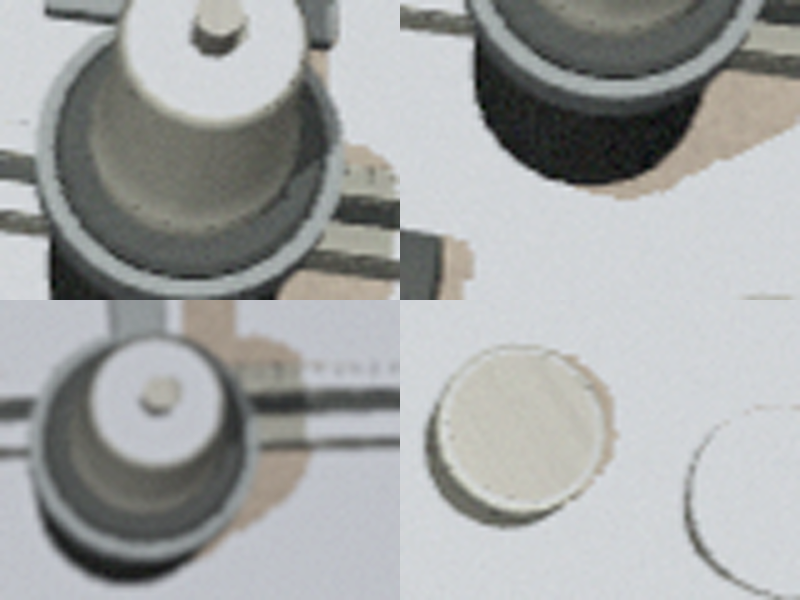

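Run:
```python
from h import *
from scipy.optimize import least_squares
def W(p,P):
    P=np.atleast_2d(np.array(P,float)); c,s=np.cos(p[2]),np.sin(p[2])
    return np.c_[p[0]+c*P[:,0]-s*P[:,1],p[1]+s*P[:,0]+c*P[:,1],P[:,2]]
th=np.linspace(0,2*np.pi,181)
def circ(y,r,z): return np.c_[-.033+r*np.cos(th),y+r*np.sin(th),0*th+z]
R=[("scene",0,.25,.03,220,219.2),("scene",0,.25,0,222,223.6),("scene",0,-.3,.03,478,251.6),("scene",0,-.3,0,474.4,255.6),
("scene",.02,-.3,.03,478,242.8),("top",0,.25,.03,228,242),("top",0,.25,0,228,243.6),("top",.02,.25,.03,228,234.4),("top",0,-.3,.03,440,237),("top",0,-.3,0,439,238),("top",.02,-.3,.03,440,228.6)]
names=[]
def res(p):
    r=[];names.clear()
    for n,x,y,z,u,v in R: r+=list(proj(n,W(p,[x,y,z]))[0]-[u,v]);names.extend([n+f"{x},{y},{z}"]*2)
    d=p[3]
    for n,l,rt,b in (("scene",327.6,388.2,249.4),("top",321,366,262)):
        q=proj(n,W(p,circ(d,.052,.216))); r+=[q[:,0].min()-l,q[:,0].max()-rt,q[:,1].max()-b];names.extend([n+"ring"]*3)
    r+=list(proj("top",W(p,[-.033,d,.328]))[0]-[346.5,230.5]);names.extend(["tube"]*2)
    r+=[proj("scene",W(p,[-.033,d,.328]))[0][0]-362.5];names.append("tubes")
    s=p[4]
    for n,x,y,z,u,v in (("top",.02,s+.085,.078,243,230.6),("scene",.02,s+.085,.078,237.6,205)): r+=list(proj(n,W(p,[x,y,z]))[0]-[u,v]);names.extend([n+"knob"]*2)
    q=proj("scene",W(p,[-.033,s,.029]))[0]; r+=[q[0]-277.5,q[1]-240.5];names.extend(["face"]*2)
    return r
f=least_squares(res,[.65,.05,0,.0,.1],loss="soft_l1"); p=f.x
print(p.round(4))
for n,r in zip(names,np.reshape(res(p),-1)): print(n,round(r,1),end="; ")
print()
print("tin",ray("scene",389.2,305.7,.055),ray("top",376.5,290.5,.055))
for nm,u,v,z in (("face",277.5,240.5,.029),): print(nm,ray("scene",u,v,z))
print("det world",W(p,[-.033,p[3],0]),"knob",W(p,[.02,p[4]+.085,.066]),"ds",p[3]+.033-p[4])
print("brick s",ray("scene",200+(202+327)/2/2.667,130+387/2.667,.05),"jar",ray("scene",494,322,.085),"pot",ray("top",417,296,.045))
```

```text
[ 0.5996 -0.0177  0.0128 -0.0363  0.1186]
scene0,0.25,0.03 -1.3; scene0,0.25,0.03 -0.4; scene0,0.25,0 -0.2; scene0,0.25,0 0.0; scene0,-0.3,0.03 0.4; scene0,-0.3,0.03 0.3; scene0,-0.3,0 -0.8; scene0,-0.3,0 0.2; scene0.02,-0.3,0.03 0.6; scene0.02,-0.3,0.03 -0.0; top0,0.25,0.03 -0.7; top0,0.25,0.03 0.3; top0,0.25,0 0.9; top0,0.25,0 0.7; top0.02,0.25,0.03 -0.7; top0.02,0.25,0.03 0.2; top0,-0.3,0.03 1.4; top0,-0.3,0.03 -0.7; top0,-0.3,0 -0.1; top0,-0.3,0 0.4; top0.02,-0.3,0.03 0.9; top0.02,-0.3,0.03 0.1; scenering -1.4; scenering -0.0; scenering -0.1; topring -0.6; topring 0.8; topring -0.3; tube 0.2; tube -1.6; tubes 0.6; topknob 0.3; topknob -0.1; sceneknob 0.2; sceneknob -0.7; face -0.5; face 0.9; 
tin [ 0.4602637  -0.14245196  0.055     ] [ 0.46446347 -0.14258785  0.055     ]
face [0.56723328 0.09983759 0.029     ]
det world [[ 0.5670471  -0.05437382  0.        ]] knob [[0.61696106 0.18615876 0.066     ]] ds -0.12187148347018437
brick s [0.49581653 0.04091071 0.05      ] jar [ 0.45309889 -0.3335907   0.085     ] pot [ 0.44996849 -0.24458022  0.045     ]
```

```bash
cat >> h.py <<'E'
import json
from scipy.spatial.transform import Rotation as Ro
P=dict(rx=.5996,ry=-.0177,yaw=.0128,d=-.0363,s=.1186)
def W(x,y,z):
    c,s=np.cos(P["yaw"]),np.sin(P["yaw"]); return np.array([P["rx"]+c*x-s*y,P["ry"]+s*x+c*y,z])
def O(a,t=0):
    "yaw of closing axis a (rail frame), tilt t (body leans to +x_tool side)"
    a=a+P["yaw"]; b=np.array([-np.sin(a),np.cos(a),0]); k=np.array([0,0,1.])
    return Ro.from_matrix(np.c_[np.cos(t)*b-np.sin(t)*k,[np.cos(a),np.sin(a),0],-np.sin(t)*b-np.cos(t)*k])
def cur():
    s=ctrl.get_state(); return np.array(s["position"]),Ro.from_rotvec(s["tool_rot"])
def plan(goals,start=None):
    "goals: (pos,Rot,nrows[,grip]); linear interpolation; prints calls of 5 rows"
    p,R=start or cur(); seq=[]; p1,R1=p,R
    for g in goals:
        d=(R1.inv()*g[1]).as_rotvec()
        for i in range(1,g[2]+1): seq.append((p1+(g[0]-p1)*i/g[2],R1*Ro.from_rotvec(d*i/g[2]),g[3] if len(g)>3 else None))
        p1,R1=g[0],g[1]
    while len(seq)%5: seq.append(seq[-1])
    for k in range(0,len(seq),5):
        rows=[]
        for q,Q,gr in seq[k:k+5]:
            t=np.round(R.inv().apply(q-p)*1000,1); w=np.round((R.inv()*Q).as_rotvec(),3)
            r={n:float(v)+0. for n,v in zip(("tx","ty","tz","wx","wy","wz"),[*t,*w])}
            if gr is not None: r["gripper"]=gr
            rows.append(r)
        print(json.dumps(rows)); l=rows[-1]
        p=p+R.apply(np.array([l["tx"],l["ty"],l["tz"]])/1000); R=R*Ro.from_rotvec([l["wx"],l["wy"],l["wz"]])
E
python3 - <<'E'
from h import *
for u,v in ((227,154.4),(279.5,180.6),(291,160),(238,135)): print("meter",ray("scene",u,v,.05).round(3))
k=W(.02,P["s"]+.085,0)
print(k)
plan([(np.r_[k[:2],.14],O(0),20)])
E
```

```text
meter [0.74  0.241 0.05 ]
meter [0.694 0.116 0.05 ]
meter [0.746 0.1   0.05 ]
meter [0.79  0.227 0.05 ]
[0.61699235 0.18613931 0.        ]
[{"tx": -27.6, "ty": -15.9, "tz": 4.1, "wx": 0.0, "wy": 0.0, "wz": 0.065}, {"tx": -55.2, "ty": -31.8, "tz": 8.3, "wx": 0.0, "wy": 0.0, "wz": 0.131}, {"tx": -82.8, "ty": -47.7, "tz": 12.4, "wx": 0.0, "wy": 0.0, "wz": 0.196}, {"tx": -110.4, "ty": -63.5, "tz": 16.5, "wx": 0.0, "wy": 0.0, "wz": 0.262}, {"tx": -138.0, "ty": -79.4, "tz": 20.6, "wx": 0.0, "wy": 0.0, "wz": 0.327}]
[{"tx": -31.3, "ty": -6.2, "tz": 4.2, "wx": 0.0, "wy": 0.0, "wz": 0.066}, {"tx": -62.5, "ty": -12.4, "tz": 8.3, "wx": 0.0, "wy": 0.0, "wz": 0.131}, {"tx": -93.8, "ty": -18.5, "tz": 12.4, "wx": 0.0, "wy": 0.0, "wz": 0.197}, {"tx": -125.0, "ty": -24.7, "tz": 16.6, "wx": 0.0, "wy": 0.0, "wz": 0.262}, {"tx": -156.3, "ty": -30.9, "tz": 20.7, "wx": 0.0, "wy": 0.0, "wz": 0.328}]
[{"tx": -31.5, "ty": 4.2, "tz": 4.1, "wx": 0.0, "wy": 0.0, "wz": 0.065}, {"tx": -63.1, "ty": 8.4, "tz": 8.3, "wx": 0.0, "wy": 0.0, "wz": 0.131}, {"tx": -94.7, "ty": 12.6, "tz": 12.4, "wx": 0.0, "wy": 0.0, "wz": 0.196}, {"tx": -126.2, "ty": 16.9, "tz": 16.5, "wx": 0.0, "wy": 0.0, "wz": 0.261}, {"tx": -157.8, "ty": 21.1, "tz": 20.6, "wx": 0.0, "wy": 0.0, "wz": 0.327}]
[{"tx": -28.5, "ty": 14.1, "tz": 4.2, "wx": 0.0, "wy": 0.0, "wz": 0.065}, {"tx": -57.1, "ty": 28.3, "tz": 8.3, "wx": 0.0, "wy": 0.0, "wz": 0.131}, {"tx": -85.6, "ty": 42.4, "tz": 12.4, "wx": 0.0, "wy": 0.0, "wz": 0.196}, {"tx": -114.2, "ty": 56.5, "tz": 16.6, "wx": 0.0, "wy": 0.0, "wz": 0.262}, {"tx": -142.7, "ty": 70.7, "tz": 20.7, "wx": 0.0, "wy": 0.0, "wz": 0.327}]
```

>>> jog_arm(increments=[{"tx": -28, "ty": -16, "tz": 4, "wz": 0.065}, {"tx": -55, "ty": -32, "tz": 8, "wz": 0.131}, {"tx": -83, "ty": -48, "tz": 12, "wz": 0.196}, {"tx": -110, "ty": -64, "tz": 16, "wz": 0.262}, {"tx": -138, "ty": -79, "tz": 21, "wz": 0.327}])

```text
validation failed for argument at $.in...
```

>>> jog_arm(increments=[{"tx": -31, "ty": -6, "tz": 4, "wz": 0.066}, {"tx": -62, "ty": -12, "tz": 8, "wz": 0.131}, {"tx": -94, "ty": -18, "tz": 12, "wz": 0.197}, {"tx": -125, "ty": -25, "tz": 16, "wz": 0.262}, {"tx": -156, "ty": -31, "tz": 21, "wz": 0.328}])

```text
validation failed for argument at $.in...
```

>>> jog_arm(increments=[{"tx": -31, "ty": 4, "tz": 4, "wz": 0.065}, {"tx": -63, "ty": 8, "tz": 8, "wz": 0.131}, {"tx": -95, "ty": 13, "tz": 12, "wz": 0.196}, {"tx": -126, "ty": 17, "tz": 16, "wz": 0.261}, {"tx": -158, "ty": 21, "tz": 20, "wz": 0.327}])

```text
validation failed for argument at $.in...
```

>>> jog_arm(increments=[{"tx": -28, "ty": 14, "tz": 4, "wz": 0.065}, {"tx": -57, "ty": 28, "tz": 8, "wz": 0.131}, {"tx": -86, "ty": 42, "tz": 12, "wz": 0.196}, {"tx": -114, "ty": 56, "tz": 16, "wz": 0.262}, {"tx": -143, "ty": 71, "tz": 20, "wz": 0.327}])

```text
validation failed for argument at $.in...
```

Run:
```python
from h import *
p,R=cur(); print(p,R.as_matrix().round(3).tolist(),ctrl.get_state()["time"])
k=W(.02,P["s"]+.085,0)
print("down+close");plan([(np.r_[k[:2],.054],O(0),5)])
print("turn");plan([(np.r_[k[:2],.054],O(.78),10)],(np.r_[k[:2],.054],O(0)))
```

```text
[0.16012077 0.62999958 0.22258054] [[-0.969, 0.246, 0.0], [0.246, 0.969, 0.0], [-0.0, 0.0, -1.0]] 1.6
down+close
[{"tx": -110.4, "ty": -63.5, "tz": 33.7, "wx": 0.0, "wy": 0.0, "wz": 0.262}, {"tx": -220.8, "ty": -127.1, "tz": 67.4, "wx": 0.0, "wy": 0.0, "wz": 0.524}, {"tx": -331.3, "ty": -190.6, "tz": 101.2, "wx": 0.0, "wy": 0.0, "wz": 0.786}, {"tx": -441.7, "ty": -254.2, "tz": 134.9, "wx": 0.0, "wy": 0.0, "wz": 1.047}, {"tx": -552.1, "ty": -317.7, "tz": 168.6, "wx": 0.0, "wy": 0.0, "wz": 1.309}]
turn
[{"tx": 0.0, "ty": 0.0, "tz": 0.0, "wx": 0.0, "wy": 0.0, "wz": -0.078}, {"tx": 0.0, "ty": 0.0, "tz": 0.0, "wx": 0.0, "wy": 0.0, "wz": -0.156}, {"tx": 0.0, "ty": 0.0, "tz": 0.0, "wx": 0.0, "wy": 0.0, "wz": -0.234}, {"tx": 0.0, "ty": 0.0, "tz": 0.0, "wx": 0.0, "wy": 0.0, "wz": -0.312}, {"tx": 0.0, "ty": 0.0, "tz": 0.0, "wx": 0.0, "wy": 0.0, "wz": -0.39}]
[{"tx": 0.0, "ty": 0.0, "tz": 0.0, "wx": 0.0, "wy": 0.0, "wz": -0.078}, {"tx": 0.0, "ty": 0.0, "tz": 0.0, "wx": 0.0, "wy": 0.0, "wz": -0.156}, {"tx": 0.0, "ty": 0.0, "tz": 0.0, "wx": 0.0, "wy": 0.0, "wz": -0.234}, {"tx": 0.0, "ty": 0.0, "tz": 0.0, "wx": 0.0, "wy": 0.0, "wz": -0.312}, {"tx": 0.0, "ty": 0.0, "tz": 0.0, "wx": 0.0, "wy": 0.0, "wz": -0.39}]
```

>>> jog_arm(increments=[{"tx": -28, "ty": -16, "tz": 4, "wx": 0, "wy": 0, "wz": 0.065, "gripper": 1}, {"tx": -55, "ty": -32, "tz": 8, "wx": 0, "wy": 0, "wz": 0.131, "gripper": 1}, {"tx": -83, "ty": -48, "tz": 12, "wx": 0, "wy": 0, "wz": 0.196, "gripper": 1}, {"tx": -110, "ty": -64, "tz": 16, "wx": 0, "wy": 0, "wz": 0.262, "gripper": 1}, {"tx": -138, "ty": -79, "tz": 21, "wx": 0, "wy": 0, "wz": 0.327, "gripper": 1}])

```text
time: 2.02
position: [0.2752, 0.5184, 0.2018]
tool_rot: [0.896, 3.011, 0.001]
ft_force: [0.1, -0.3, 0.3]
grip_width: 1.0
grip_force: 0.0
```

>>> jog_arm(increments=[{"tx": -31, "ty": -6, "tz": 4, "wx": 0, "wy": 0, "wz": 0.066, "gripper": 1}, {"tx": -62, "ty": -12, "tz": 8, "wx": 0, "wy": 0, "wz": 0.131, "gripper": 1}, {"tx": -94, "ty": -18, "tz": 12, "wx": 0, "wy": 0, "wz": 0.197, "gripper": 1}, {"tx": -125, "ty": -25, "tz": 16, "wx": 0, "wy": 0, "wz": 0.262, "gripper": 1}, {"tx": -156, "ty": -31, "tz": 21, "wx": 0, "wy": 0, "wz": 0.328, "gripper": 1}])

```text
time: 2.43
position: [0.3894, 0.4073, 0.1808]
tool_rot: [1.377, 2.824, 0.001]
ft_force: [0.4, 0.9, 0.3]
grip_width: 0.998
grip_force: 0.0
```

>>> jog_arm(increments=[{"tx": -31, "ty": 4, "tz": 4, "wx": 0, "wy": 0, "wz": 0.065, "gripper": 1}, {"tx": -63, "ty": 8, "tz": 8, "wx": 0, "wy": 0, "wz": 0.131, "gripper": 1}, {"tx": -95, "ty": 13, "tz": 12, "wx": 0, "wy": 0, "wz": 0.196, "gripper": 1}, {"tx": -126, "ty": 17, "tz": 16, "wx": 0, "wy": 0, "wz": 0.261, "gripper": 1}, {"tx": -158, "ty": 21, "tz": 20, "wx": 0, "wy": 0, "wz": 0.327, "gripper": 1}])

```text
time: 2.85
position: [0.5035, 0.2964, 0.1607]
tool_rot: [1.817, 2.563, 0.001]
ft_force: [0.2, -0.4, 0.5]
grip_width: 1.002
grip_force: 0.0
```

>>> jog_arm(increments=[{"tx": -28, "ty": 14, "tz": 4, "wx": 0, "wy": 0, "wz": 0.065, "gripper": 1}, {"tx": -57, "ty": 28, "tz": 8, "wx": 0, "wy": 0, "wz": 0.131, "gripper": 1}, {"tx": -86, "ty": 42, "tz": 12, "wx": 0, "wy": 0, "wz": 0.196, "gripper": 1}, {"tx": -114, "ty": 56, "tz": 16, "wx": 0, "wy": 0, "wz": 0.262, "gripper": 1}, {"tx": -143, "ty": 71, "tz": 20, "wx": 0, "wy": 0, "wz": 0.327, "gripper": 1}])

```text
time: 3.27
position: [0.6181, 0.1854, 0.1406]
tool_rot: [-2.21, -2.233, -0.001]
ft_force: [0.0, -0.8, 0.4]
grip_width: 1.001
grip_force: 0.0
```

Run:
```python
from h import *
p,R=cur(); print(p,R.as_matrix().round(3).tolist(),ctrl.get_state()["time"])
k=W(.02,P["s"]+.085,0)
print("down+close");plan([(np.r_[k[:2],.054],O(0),5)])
```

```text
[0.61808629 0.18538857 0.14060471] [[-0.01, 1.0, 0.0], [1.0, 0.01, 0.001], [0.001, 0.0, -1.0]] 3.2667
down+close
[{"tx": 0.1, "ty": -0.2, "tz": 17.3, "wx": 0.0, "wy": 0.0, "wz": 0.0}, {"tx": 0.3, "ty": -0.4, "tz": 34.6, "wx": 0.0, "wy": 0.0, "wz": -0.001}, {"tx": 0.4, "ty": -0.7, "tz": 52.0, "wx": 0.0, "wy": 0.0, "wz": -0.001}, {"tx": 0.6, "ty": -0.9, "tz": 69.3, "wx": 0.0, "wy": 0.0, "wz": -0.002}, {"tx": 0.7, "ty": -1.1, "tz": 86.6, "wx": 0.0, "wy": -0.001, "wz": -0.002}]
```

>>> jog_arm(increments=[{"tx": 0, "ty": 0, "tz": 17, "wx": 0, "wy": 0, "wz": 0, "gripper": 1}, {"tx": 0, "ty": 0, "tz": 35, "wx": 0, "wy": 0, "wz": 0, "gripper": 1}, {"tx": 0.5, "ty": -1, "tz": 52, "wx": 0, "wy": 0, "wz": 0, "gripper": 1}, {"tx": 0.5, "ty": -1, "tz": 70, "wx": 0, "wy": 0, "wz": 0, "gripper": 1}, {"tx": 0.5, "ty": -1, "tz": 86, "wx": 0, "wy": 0, "wz": 0, "gripper": 1}])

```text
time: 3.68
position: [0.616, 0.1868, 0.0535]
tool_rot: [-2.207, -2.236, 0.0]
ft_force: [0.3, 0.6, 0.3]
grip_width: 1.001
grip_force: 0.0
```

>>> jog_arm(increments=[{"tx": 0, "ty": 0, "tz": 0, "wx": 0, "wy": 0, "wz": 0, "gripper": 0.4}, {"tx": 0, "ty": 0, "tz": 0, "wx": 0, "wy": 0, "wz": 0, "gripper": 0.0}, {"tx": 0, "ty": 0, "tz": 0, "wx": 0, "wy": 0, "wz": 0, "gripper": 0.0}, {"tx": 0, "ty": 0, "tz": 0, "wx": 0, "wy": 0, "wz": 0, "gripper": 0.0}, {"tx": 0, "ty": 0, "tz": 0, "wx": 0, "wy": 0, "wz": 0, "gripper": 0.0}], grip_force=20)

```text
time: 4.1
position: [0.6172, 0.187, 0.056]
tool_rot: [2.206, 2.235, 0.004]
ft_force: [0.4, -0.7, -0.0]
grip_width: 0.703
grip_force: 0.0
```

>>> jog_arm(increments=[{"tx": 0, "ty": 0, "tz": 0, "wx": 0, "wy": 0, "wz": 0, "gripper": 0.0}, {"tx": 0, "ty": 0, "tz": 0, "wx": 0, "wy": 0, "wz": 0, "gripper": 0.0}, {"tx": 0, "ty": 0, "tz": 0, "wx": 0, "wy": 0, "wz": 0, "gripper": 0.0}, {"tx": 0, "ty": 0, "tz": 0, "wx": 0, "wy": 0, "wz": 0, "gripper": 0.0}, {"tx": 0, "ty": 0, "tz": 0, "wx": 0, "wy": 0, "wz": 0, "gripper": 0.0}], grip_force=60)

```text
time: 4.52
position: [0.6162, 0.1868, 0.0546]
tool_rot: [-2.207, -2.236, -0.0]
ft_force: [-0.2, 0.8, -0.4]
grip_width: 0.323
grip_force: 0.0
```

>>> jog_arm(increments=[{"tx": 0, "ty": 0, "tz": 0, "wx": 0, "wy": 0, "wz": 0, "gripper": 0.0}, {"tx": 0, "ty": 0, "tz": 0, "wx": 0, "wy": 0, "wz": 0, "gripper": 0.0}, {"tx": 0, "ty": 0, "tz": 0, "wx": 0, "wy": 0, "wz": 0, "gripper": 0.0}, {"tx": 0, "ty": 0, "tz": 0, "wx": 0, "wy": 0, "wz": 0, "gripper": 0.0}, {"tx": 0, "ty": 0, "tz": 0, "wx": 0, "wy": 0, "wz": 0, "gripper": 0.0}])

```text
time: 4.93
position: [0.6168, 0.1867, 0.0546]
tool_rot: [2.206, 2.235, 0.002]
ft_force: [2.3, 0.9, -1.0]
grip_width: 0.134
grip_force: 59.9
```

Run:
```python
from h import *
s=ctrl.get_state();print(s["position"],s["grip_width"],s["grip_force"],s["ft_force"],s["torque"])
```

```text
[0.61683984 0.18671731 0.05458005] 0.13377695287624514 59.88793909549713 [ 2.30191452  0.89006058 -1.00985239] [-0.02394686 -0.53600844  0.07028969]
```

>>> jog_arm(increments=[{"tx": 0, "ty": 0, "tz": 0, "wx": 0, "wy": 0, "wz": -0.085, "gripper": 0.0}, {"tx": 0, "ty": 0, "tz": 0, "wx": 0, "wy": 0, "wz": -0.17, "gripper": 0.0}, {"tx": 0, "ty": 0, "tz": 0, "wx": 0, "wy": 0, "wz": -0.255, "gripper": 0.0}, {"tx": 0, "ty": 0, "tz": 0, "wx": 0, "wy": 0, "wz": -0.34, "gripper": 0.0}, {"tx": 0, "ty": 0, "tz": 0, "wx": 0, "wy": 0, "wz": -0.425, "gripper": 0.0}])

```text
time: 5.35
position: [0.6177, 0.187, 0.0546]
tool_rot: [1.68, 2.652, 0.004]
ft_force: [6.0, 1.1, -5.3]
grip_width: 0.135
grip_force: 60.0
```

>>> jog_arm(increments=[{"tx": 0, "ty": 0, "tz": 0, "wx": 0, "wy": 0, "wz": -0.085, "gripper": 0.0}, {"tx": 0, "ty": 0, "tz": 0, "wx": 0, "wy": 0, "wz": -0.17, "gripper": 0.0}, {"tx": 0, "ty": 0, "tz": 0, "wx": 0, "wy": 0, "wz": -0.255, "gripper": 0.0}, {"tx": 0, "ty": 0, "tz": 0, "wx": 0, "wy": 0, "wz": -0.34, "gripper": 0.0}, {"tx": 0, "ty": 0, "tz": 0, "wx": 0, "wy": 0, "wz": -0.405, "gripper": 0.0}])

```text
time: 5.77
position: [0.6184, 0.1874, 0.0547]
tool_rot: [1.112, 2.934, 0.005]
ft_force: [8.2, 2.7, -5.9]
grip_width: 0.13
grip_force: 60.0
```

Run:
```python
from h import *
s=ctrl.get_state();p,R=cur();print(p,s["grip_width"],s["grip_force"],s["ft_force"],s["torque"]);m=R.as_matrix();a=np.arctan2(m[1,1],m[0,1])-P["yaw"];print("angle",a)
# slide 50 mm along rail at same orientation
q=W(.02,P["s"]+.085,p[2])
plan([(q+(W(0,-.05,0)-W(0,0,0)),O(.83),5,0)],(q,O(.83)))
```

```text
[0.61837306 0.18735804 0.05465184] 0.12987782663600891 59.95786249637604 [ 8.21643597  2.65273896 -5.90120524] [ 0.36079139 -1.51969712 -0.13938864]
angle 0.8336781748663358
[{"tx": -6.7, "ty": -7.4, "tz": 0.0, "wx": 0.0, "wy": 0.0, "wz": 0.0, "gripper": 0}, {"tx": -13.5, "ty": -14.8, "tz": 0.0, "wx": 0.0, "wy": 0.0, "wz": 0.0, "gripper": 0}, {"tx": -20.2, "ty": -22.1, "tz": 0.0, "wx": 0.0, "wy": 0.0, "wz": 0.0, "gripper": 0}, {"tx": -27.0, "ty": -29.5, "tz": 0.0, "wx": 0.0, "wy": 0.0, "wz": 0.0, "gripper": 0}, {"tx": -33.7, "ty": -36.9, "tz": 0.0, "wx": 0.0, "wy": 0.0, "wz": 0.0, "gripper": 0}]
```

>>> jog_arm(increments=[{"tx": -7, "ty": -7, "tz": 0, "wx": 0, "wy": 0, "wz": 0, "gripper": 0.0}, {"tx": -14, "ty": -15, "tz": 0, "wx": 0, "wy": 0, "wz": 0, "gripper": 0.0}, {"tx": -20, "ty": -22, "tz": 0, "wx": 0, "wy": 0, "wz": 0, "gripper": 0.0}, {"tx": -27, "ty": -29.5, "tz": 0, "wx": 0, "wy": 0, "wz": 0, "gripper": 0.0}, {"tx": -34, "ty": -37, "tz": 0, "wx": 0, "wy": 0, "wz": 0, "gripper": 0.0}])

```text
time: 6.18
position: [0.619, 0.1373, 0.0546]
tool_rot: [1.115, 2.933, 0.005]
ft_force: [7.5, 2.3, -6.5]
grip_width: 0.129
grip_force: 59.9
```

Run:
```python
from h import *
s=ctrl.get_state();p,R=cur();print(p,s["grip_width"],s["grip_force"],s["ft_force"],s["torque"]);m=R.as_matrix();a=np.arctan2(m[1,1],m[0,1])-P["yaw"];print("angle",a)
im=vision.get_image("top")["color"];im2=vision.get_image("scene")["color"]
comp([(im2,225,180),(im2,265,190),(im,240,200),(im,260,220)],"pics/c3.png")
```

```text
[0.61901893 0.13733529 0.05463559] 0.12877683601794934 59.879997968673706 [ 7.52380297  2.30650269 -6.54100572] [ 0.4393568  -1.45320802  0.10801989]
angle 0.8311202768013495
```

View pics/c3.png

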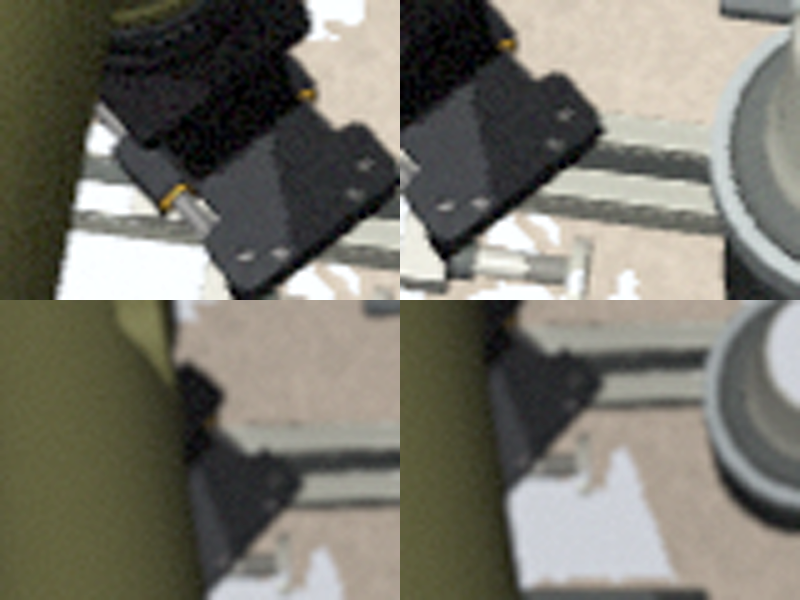

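```bash
cat >> h.py <<'E'
def clear(tcp,R,yd=None):
    "min clearance of body box from sleeve/ring and min z"
    g=np.stack(np.meshgrid(np.linspace(-.0375,.0375,11),np.linspace(-.095,.095,25),np.linspace(-.25,-.07,19)),-1).reshape(-1,3)
    f=np.stack(np.meshgrid(np.linspace(-.0095,.0095,5),np.linspace(-.0585,.0585,21),np.linspace(-.07,0,12)),-1).reshape(-1,3)
    D=W(-.033,P["d"],0); out=[]
    for b in (g,f):
        w=R.apply(b)+tcp; h=np.hypot(w[:,0]-D[0],w[:,1]-D[1])-np.where(w[:,2]>.185,.052,.046)
        out+= [round(h[w[:,2]>.065].min(),4) if (w[:,2]>.065).any() else 9,round(w[:,2].min(),4)]
    return out
def knobpose(s,a,t,gz=.0675): 
    R=O(a,t); return W(.02,s+.085,gz)+R.apply([0,0,.010]),R
E
python3 - <<'E'
from h import *
for t in (.5,.6,.7):
  for a in (.83,.72,.4,0): print(t,a,clear(*knobpose(-.0033,a,t)))
s1=P["s"]-.05; p,R=cur()
q,Q=knobpose(s1,.83,.6); 
plan([(p,R,10,.5),(p+[0,0,.05],R,3,.5),(q+[0,0,.05],Q,7,.5),(q,Q,5,.5)])
E
```

```text
0.5 0.83 [np.float64(-0.0002), np.float64(0.1022), np.float64(0.0252), np.float64(0.0542)]
0.5 0.72 [np.float64(0.0085), np.float64(0.1022), np.float64(0.0275), np.float64(0.0542)]
0.5 0.4 [np.float64(0.0379), np.float64(0.1022), np.float64(0.04), np.float64(0.0542)]
0.5 0 [np.float64(0.0679), np.float64(0.1022), np.float64(0.0619), np.float64(0.0542)]
0.6 0.83 [np.float64(0.0056), np.float64(0.0958), np.float64(0.0253), np.float64(0.0539)]
0.6 0.72 [np.float64(0.0151), np.float64(0.0958), np.float64(0.0276), np.float64(0.0539)]
0.6 0.4 [np.float64(0.045), np.float64(0.0958), np.float64(0.0402), np.float64(0.0539)]
0.6 0 [np.float64(0.075), np.float64(0.0958), np.float64(0.0621), np.float64(0.0539)]
0.7 0.83 [np.float64(0.0117), np.float64(0.0892), np.float64(0.0237), np.float64(0.0537)]
0.7 0.72 [np.float64(0.0216), np.float64(0.0892), np.float64(0.0254), np.float64(0.0537)]
0.7 0.4 [np.float64(0.052), np.float64(0.0892), np.float64(0.0367), np.float64(0.0537)]
0.7 0 [np.float64(0.082), np.float64(0.0892), np.float64(0.0583), np.float64(0.0537)]
[{"tx": 0.0, "ty": 0.0, "tz": 0.0, "w
[... 1443 characters left out ...]
6, "ty": 0.3, "tz": -1.7, "wx": 0.001, "wy": -0.256, "wz": -0.001, "gripper": 0.5}, {"tx": -2.2, "ty": 0.4, "tz": -2.3, "wx": 0.001, "wy": -0.341, "wz": -0.001, "gripper": 0.5}, {"tx": -2.7, "ty": 0.5, "tz": -2.9, "wx": 0.001, "wy": -0.426, "wz": -0.002, "gripper": 0.5}]
[{"tx": 5.6, "ty": 0.0, "tz": 8.3, "wx": 0.0, "wy": 0.0, "wz": 0.0, "gripper": 0.5}, {"tx": 11.3, "ty": 0.0, "tz": 16.5, "wx": 0.0, "wy": 0.0, "wz": 0.0, "gripper": 0.5}, {"tx": 16.9, "ty": 0.0, "tz": 24.8, "wx": 0.0, "wy": 0.0, "wz": 0.0, "gripper": 0.5}, {"tx": 22.6, "ty": 0.0, "tz": 33.0, "wx": 0.0, "wy": 0.0, "wz": 0.0, "gripper": 0.5}, {"tx": 28.2, "ty": 0.0, "tz": 41.3, "wx": 0.0, "wy": 0.0, "wz": 0.0, "gripper": 0.5}]
```

>>> jog_arm(increments=[{"tx": 0, "ty": 0, "tz": 0, "wx": 0, "wy": 0, "wz": 0.045, "gripper": 0}, {"tx": 0, "ty": 0, "tz": 0, "wx": 0, "wy": 0, "wz": 0.09, "gripper": 0}, {"tx": 0, "ty": 0, "tz": 0, "wx": 0, "wy": 0, "wz": 0.09, "gripper": 0.5}, {"tx": 0, "ty": 0, "tz": 0, "wx": 0, "wy": 0, "wz": 0.09, "gripper": 0.5}, {"tx": 0, "ty": 0, "tz": 0, "wx": 0, "wy": 0, "wz": 0.09, "gripper": 0.5}])

```text
time: 6.7
position: [0.6164, 0.1367, 0.0545]
tool_rot: [-1.248, -2.882, 0.001]
ft_force: [-0.1, -0.1, 0.3]
grip_width: 0.281
grip_force: 0.0
```

Run:
```python
from h import *
s1=P["s"]-.05; p,R=cur(); print(p,ctrl.get_state()["grip_width"])
q,Q=knobpose(s1,.74,.65); 
plan([(p+[0,0,.05],R,3,.5),(q+[0,0,.05],Q,7,.5),(q,Q,5,.5)])
```

```text
[0.61636385 0.13672266 0.05446412] 0.2805860297396608
[{"tx": 0.0, "ty": 0.0, "tz": -16.7, "wx": 0.0, "wy": 0.0, "wz": 0.0, "gripper": 0.5}, {"tx": 0.0, "ty": 0.0, "tz": -33.3, "wx": 0.0, "wy": 0.0, "wz": 0.0, "gripper": 0.5}, {"tx": 0.1, "ty": 0.0, "tz": -50.0, "wx": 0.0, "wy": 0.0, "wz": 0.0, "gripper": 0.5}, {"tx": -1.0, "ty": 0.0, "tz": -50.7, "wx": 0.0, "wy": -0.093, "wz": 0.0, "gripper": 0.5}, {"tx": -2.0, "ty": 0.1, "tz": -51.5, "wx": 0.0, "wy": -0.186, "wz": 0.0, "gripper": 0.5}]
[{"tx": -1.2, "ty": 0.1, "tz": -0.5, "wx": 0.0, "wy": -0.093, "wz": 0.0, "gripper": 0.5}, {"tx": -2.4, "ty": 0.2, "tz": -1.0, "wx": 0.0, "wy": -0.186, "wz": 0.001, "gripper": 0.5}, {"tx": -3.5, "ty": 0.2, "tz": -1.5, "wx": 0.0, "wy": -0.279, "wz": 0.001, "gripper": 0.5}, {"tx": -4.7, "ty": 0.3, "tz": -2.0, "wx": 0.0, "wy": -0.372, "wz": 0.001, "gripper": 0.5}, {"tx": -5.9, "ty": 0.4, "tz": -2.5, "wx": 0.0, "wy": -0.465, "wz": 0.001, "gripper": 0.5}]
[{"tx": 6.1, "ty": 0.0, "tz": 7.9, "wx": 0.0, "wy": 0.0, "wz": 0.0, "gripper": 0.5}, {"tx": 12.1, "ty": 0.0, "tz": 15.9, "wx": 0.0, "wy": 0.0, "wz": 0.0, "gripper": 0.5}, {"tx": 18.2, "ty": 0.0, "tz": 23.8, "wx": 0.0, "wy": 0.0, "wz": 0.0, "gripper": 0.5}, {"tx": 24.2, "ty": 0.0, "tz": 31.8, "wx": 0.0, "wy": 0.0, "wz": 0.0, "gripper": 0.5}, {"tx": 30.3, "ty": 0.0, "tz": 39.7, "wx": 0.0, "wy": 0.0, "wz": 0.0, "gripper": 0.5}]
```

>>> jog_arm(increments=[{"tx": 0, "ty": 0, "tz": -17, "wx": 0, "wy": 0, "wz": 0, "gripper": 0.5}, {"tx": 0, "ty": 0, "tz": -33, "wx": 0, "wy": 0, "wz": 0, "gripper": 0.5}, {"tx": 0, "ty": 0, "tz": -50, "wx": 0, "wy": 0, "wz": 0, "gripper": 0.5}, {"tx": -1, "ty": 0, "tz": -50.5, "wx": 0, "wy": -0.093, "wz": 0, "gripper": 0.5}, {"tx": -2, "ty": 0, "tz": -51.5, "wx": 0, "wy": -0.186, "wz": 0, "gripper": 0.5}])

```text
time: 7.12
position: [0.6205, 0.133, 0.1082]
tool_rot: [1.184, 2.716, -0.109]
ft_force: [-0.3, 0.3, -0.6]
grip_width: 0.495
grip_force: 0.0
```

>>> jog_arm(increments=[{"tx": -1, "ty": 0, "tz": -0.5, "wx": 0, "wy": -0.093, "wz": 0, "gripper": 0.5}, {"tx": -2.5, "ty": 0, "tz": -1, "wx": 0, "wy": -0.186, "wz": 0, "gripper": 0.5}, {"tx": -3.5, "ty": 0, "tz": -1.5, "wx": 0, "wy": -0.279, "wz": 0, "gripper": 0.5}, {"tx": -4.5, "ty": 0, "tz": -2, "wx": 0, "wy": -0.372, "wz": 0, "gripper": 0.5}, {"tx": -6, "ty": 0, "tz": -2.5, "wx": 0, "wy": -0.465, "wz": 0, "gripper": 0.5}])

```text
time: 7.53
position: [0.6219, 0.1322, 0.1106]
tool_rot: [1.001, 2.312, -0.337]
ft_force: [-0.4, -1.4, -0.3]
grip_width: 0.501
grip_force: 0.0
```

Run:
```python
from h import *
s1=P["s"]-.05; p,R=cur(); print(p,ctrl.get_state()["grip_width"])
q,Q=knobpose(s1,.74,.65); print(q, (R.inv()*Q).as_rotvec())
plan([(q,Q,5,.5)])
```

```text
[0.62194006 0.13219755 0.11056065] 0.5014329951427728
[0.6217699  0.1317269  0.05953916] [0.0028953  0.00461781 0.00011611]
[{"tx": 6.2, "ty": -0.1, "tz": 8.1, "wx": 0.001, "wy": 0.001, "wz": 0.0, "gripper": 0.5}, {"tx": 12.4, "ty": -0.2, "tz": 16.2, "wx": 0.001, "wy": 0.002, "wz": 0.0, "gripper": 0.5}, {"tx": 18.5, "ty": -0.3, "tz": 24.4, "wx": 0.002, "wy": 0.003, "wz": 0.0, "gripper": 0.5}, {"tx": 24.7, "ty": -0.4, "tz": 32.5, "wx": 0.002, "wy": 0.004, "wz": 0.0, "gripper": 0.5}, {"tx": 30.9, "ty": -0.6, "tz": 40.6, "wx": 0.003, "wy": 0.005, "wz": 0.0, "gripper": 0.5}]
```

>>> jog_arm(increments=[{"tx": 6, "ty": 0, "tz": 8, "wx": 0, "wy": 0, "wz": 0, "gripper": 0.5}, {"tx": 12, "ty": 0, "tz": 16, "wx": 0, "wy": 0, "wz": 0, "gripper": 0.5}, {"tx": 18.5, "ty": 0, "tz": 24.5, "wx": 0, "wy": 0, "wz": 0, "gripper": 0.5}, {"tx": 25, "ty": -0.5, "tz": 32.5, "wx": 0, "wy": 0, "wz": 0, "gripper": 0.5}, {"tx": 31, "ty": -0.5, "tz": 40.5, "wx": 0, "wy": 0, "wz": 0, "gripper": 0.5}])

```text
time: 7.95
position: [0.6221, 0.1288, 0.0578]
tool_rot: [1.008, 2.314, -0.34]
ft_force: [-1.1, -0.3, 0.3]
grip_width: 0.501
grip_force: 0.0
```

>>> jog_arm(increments=[{"tx": 0, "ty": 0, "tz": 0, "wx": 0, "wy": 0, "wz": 0, "gripper": 0}, {"tx": 0, "ty": 0, "tz": 0, "wx": 0, "wy": 0, "wz": 0, "gripper": 0}, {"tx": 0, "ty": 0, "tz": 0, "wx": 0, "wy": 0, "wz": 0, "gripper": 0}, {"tx": 0, "ty": 0, "tz": 0, "wx": 0, "wy": 0, "wz": 0, "gripper": 0}, {"tx": 0, "ty": 0, "tz": 0, "wx": 0, "wy": 0, "wz": 0, "gripper": 0}], grip_force=25)

```text
time: 8.37
position: [0.6221, 0.131, 0.0593]
tool_rot: [1.004, 2.315, -0.337]
ft_force: [-0.4, -0.4, -0.1]
grip_width: 0.206
grip_force: 0.0
```

>>> jog_arm(increments=[{"tx": 0, "ty": 0, "tz": 0, "wx": 0, "wy": 0, "wz": 0, "gripper": 0}, {"tx": 0, "ty": 0, "tz": 0, "wx": 0, "wy": 0, "wz": 0, "gripper": 0}, {"tx": 0, "ty": 0, "tz": 0, "wx": 0, "wy": 0, "wz": 0, "gripper": 0}, {"tx": 0, "ty": 0, "tz": 0, "wx": 0, "wy": 0, "wz": 0, "gripper": 0}, {"tx": 0, "ty": 0, "tz": 0, "wx": 0, "wy": 0, "wz": 0, "gripper": 0}], grip_force=60)

```text
time: 8.78
position: [0.6222, 0.1312, 0.0592]
tool_rot: [1.003, 2.315, -0.337]
ft_force: [0.7, 0.3, 1.4]
grip_width: 0.129
grip_force: 60.0
```

Run:
```python
from h import *
s=ctrl.get_state();p,R=cur(); print(p,s["grip_width"],s["grip_force"],s["ft_force"],s["torque"])
im2=vision.get_image("scene")["color"]; im=vision.get_image("top")["color"]
comp([(im2,225,180),(im2,265,190),(im,240,200),(im,260,220)],"pics/c4.png")
plan([(p+W(0,-.05,0)-W(0,0,0),R,5,0)])
```

```text
[0.62219576 0.13121794 0.05918154] 0.12941872927612524 60.000203009694815 [0.72757286 0.29519947 1.3673021 ] [0.40479096 0.04083041 0.29665781]
[{"tx": -5.9, "ty": -6.7, "tz": 4.5, "wx": 0.0, "wy": 0.0, "wz": 0.0, "gripper": 0}, {"tx": -11.8, "ty": -13.5, "tz": 8.9, "wx": 0.0, "wy": 0.0, "wz": 0.0, "gripper": 0}, {"tx": -17.6, "ty": -20.2, "tz": 13.4, "wx": 0.0, "wy": 0.0, "wz": 0.0, "gripper": 0}, {"tx": -23.5, "ty": -27.0, "tz": 17.9, "wx": 0.0, "wy": 0.0, "wz": 0.0, "gripper": 0}, {"tx": -29.4, "ty": -33.7, "tz": 22.3, "wx": 0.0, "wy": 0.0, "wz": 0.0, "gripper": 0}]
```

View pics/c4.png

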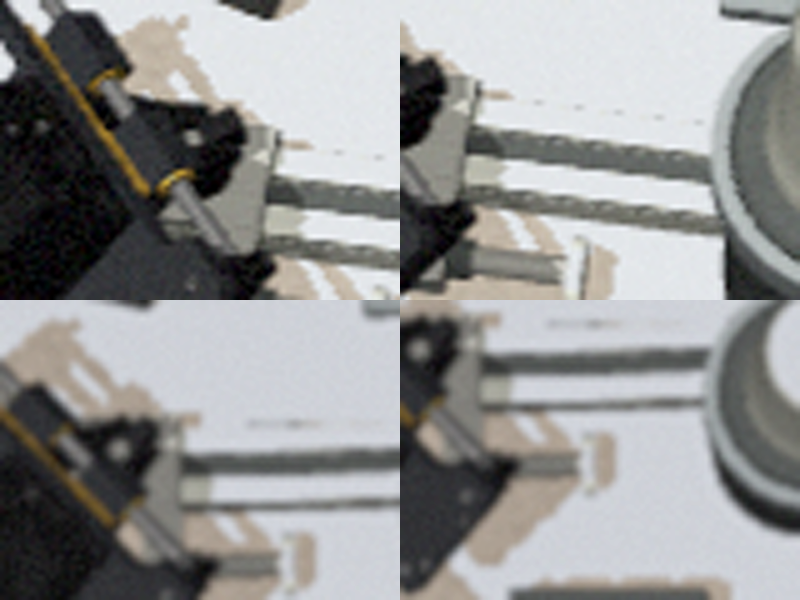

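Run:
```python
from h import *
def sf(u,v):
    w=ray("scene",u,v,.029); c,s=np.cos(P["yaw"]),np.sin(P["yaw"]); d=w[:2]-[P["rx"],P["ry"]]; return -s*d[0]+c*d[1], c*d[0]+s*d[1]
print(sf(277.5,240.5),sf(302.6,242.4)); print("target px",proj("scene",W(-.033,-.0033,.029)), proj("scene",W(-.033,.0686,.029)))
```

```text
(np.float64(0.11794224097568069), np.float64(-0.030859625423542498)) (np.float64(0.0650866587100339), np.float64(-0.027960884425759905))
target px [[334.67247375 248.84475698]] [[300.59512307 244.45010617]]
```

>>> jog_arm(increments=[{"tx": -6, "ty": -6.5, "tz": 4.5, "wx": 0, "wy": 0, "wz": 0, "gripper": 0}, {"tx": -12, "ty": -13.5, "tz": 9, "wx": 0, "wy": 0, "wz": 0, "gripper": 0}, {"tx": -17.5, "ty": -20, "tz": 13.5, "wx": 0, "wy": 0, "wz": 0, "gripper": 0}, {"tx": -23.5, "ty": -27, "tz": 18, "wx": 0, "wy": 0, "wz": 0, "gripper": 0}, {"tx": -29.5, "ty": -33.5, "tz": 22.5, "wx": 0, "wy": 0, "wz": 0, "gripper": 0}])

```text
time: 9.3
position: [0.623, 0.0802, 0.0592]
tool_rot: [1.003, 2.315, -0.337]
ft_force: [-0.7, 2.8, 4.6]
grip_width: 0.135
grip_force: 60.0
```

Run:
```python
from h import *
s=ctrl.get_state();p,R=cur(); print(p,s["grip_width"],s["ft_force"],s["torque"])
m=R.as_matrix();a=np.arctan2(m[1,1],m[0,1])-P["yaw"]; print("a",a,clear(p,R),"here; then",clear(p+[0,-.022,0],R))
im2=vision.get_image("scene")["color"]
c=cv2.cvtColor(im2,cv2.COLOR_BGR2GRAY)
for r in range(236,254,2): print(r,c[r,300:345].tolist())
plan([(p+W(0,-.022,0)-W(0,0,0),R,5,0)])
```

```text
[0.62295312 0.08022488 0.0591603 ] 0.13511241032612037 [-0.66270048  2.79952399  4.62895307] [0.43851122 0.12077589 0.2497785 ]
a 0.74061862575486 [np.float64(0.0358), np.float64(0.092), np.float64(0.0473), np.float64(0.0533)] here; then [np.float64(0.0149), np.float64(0.092), np.float64(0.0257), np.float64(0.0533)]
236 [11, 18, 7, 13, 19, 13, 25, 80, 151, 183, 184, 171, 144, 144, 142, 144, 159, 173, 158, 157, 151, 131, 114, 113, 107, 89, 90, 87, 87, 78, 67, 68, 107, 147, 148, 147, 132, 86, 66, 74, 76, 82, 86, 81, 86]
238 [3, 19, 5, 20, 0, 26, 100, 149, 151, 166, 183, 184, 182, 173, 148, 147, 145, 160, 184, 183, 183, 184, 182, 183, 184, 182, 180, 180, 181, 159, 37, 52, 66, 89, 126, 148, 150, 148, 132, 85, 62, 76, 74, 82, 81]
240 [16, 5, 6, 22, 97, 146, 150, 148, 149, 145, 147, 164, 183, 182, 174, 152, 151, 152, 165, 185, 183, 182, 184, 175, 161, 168, 170, 183, 176, 136, 38, 36, 58, 65, 67, 87, 126, 148, 151, 149, 138, 104, 49, 66, 74]
242 [13, 4, 29, 67, 96, 108, 117, 126, 126, 132, 146, 148, 164, 182, 184, 174, 147, 149, 154, 156, 166, 185, 185, 183, 180, 176, 158, 152, 154, 132, 33
[... 878 characters left out ...]
 36, 30, 38, 40, 31, 38, 49]
252 [148, 148, 149, 148, 152, 147, 143, 150, 149, 149, 152, 152, 152, 151, 149, 149, 145, 148, 147, 148, 148, 155, 163, 172, 166, 145, 145, 147, 150, 150, 138, 97, 34, 33, 33, 36, 34, 30, 30, 35, 37, 41, 38, 37, 38]
[{"tx": -2.2, "ty": -2.5, "tz": 1.7, "wx": -0.001, "wy": 0.0, "wz": 0.0, "gripper": 0}, {"tx": -4.4, "ty": -5.0, "tz": 3.4, "wx": -0.001, "wy": 0.0, "wz": -0.001, "gripper": 0}, {"tx": -6.6, "ty": -7.5, "tz": 5.1, "wx": -0.002, "wy": 0.001, "wz": -0.001, "gripper": 0}, {"tx": -8.9, "ty": -9.9, "tz": 6.8, "wx": -0.003, "wy": 0.001, "wz": -0.002, "gripper": 0}, {"tx": -11.1, "ty": -12.4, "tz": 8.5, "wx": -0.003, "wy": 0.001, "wz": -0.002, "gripper": 0}]
```

Run:
```python
from h import *
c=cv2.cvtColor(cv2.imread("pics/scene0.png"),cv2.COLOR_BGR2GRAY)
for r in range(232,250,2): print(r,c[r,268:288].tolist())
def sf(u,v):
    w=ray("scene",u,v,.029); c,s=np.cos(P["yaw"]),np.sin(P["yaw"]); d=w[:2]-[P["rx"],P["ry"]]; return -s*d[0]+c*d[1], c*d[0]+s*d[1]
print(sf(325,247),sf(277,241))
for z,x in ((.044,-.033),(.029,-.018),(.029,-.048),(.014,-.033)):
    print(z,x,[proj("scene",W(x,s,z)).round(1).tolist() for s in (.1186,.0176)])
```

```text
232 [163, 160, 163, 162, 164, 163, 163, 163, 162, 163, 163, 161, 160, 162, 160, 160, 160, 159, 154, 140]
234 [163, 164, 164, 163, 165, 162, 148, 134, 129, 147, 164, 163, 163, 162, 163, 164, 163, 164, 163, 163]
236 [163, 162, 161, 162, 162, 165, 164, 161, 145, 99, 136, 164, 157, 133, 143, 162, 161, 163, 163, 164]
238 [128, 126, 125, 127, 130, 144, 164, 156, 126, 84, 122, 134, 135, 132, 127, 127, 142, 163, 161, 162]
240 [162, 162, 162, 158, 159, 163, 163, 148, 83, 87, 120, 128, 128, 126, 126, 128, 138, 164, 163, 162]
242 [116, 121, 125, 128, 138, 158, 162, 143, 64, 91, 126, 126, 128, 132, 131, 140, 161, 164, 163, 162]
244 [153, 131, 131, 130, 139, 162, 157, 127, 71, 101, 129, 128, 133, 130, 129, 138, 160, 161, 164, 165]
246 [162, 163, 161, 162, 159, 143, 141, 113, 83, 116, 128, 128, 132, 129, 127, 139, 163, 161, 164, 164]
248 [162, 164, 164, 162, 157, 132, 114, 105, 117, 126, 128, 127, 129, 141, 164, 162, 162, 161, 164, 164]
(np.float64(0.01721914068987483), np.float64(-0.03167766964290775)) (np.float64(0.11880141632575136), np.float64(-0.03208670561103561))
0.044 -0.033 [[[276.3, 239.2]], [[324.8, 245.5]]]
0.029 -0.018 [[[278.2, 234.7]], [[325.7, 240.8]]]
0.029 -0.048 [[[275.8, 248.2]], [[323.8, 254.4]]]
0.014 -0.033 [[[277.7, 243.5]], [[324.7, 249.6]]]
```

Run:
```python
from h import *
p,R=cur(); s0=.0175
sh=W(0,-.0208,0)-W(0,0,0); K=W(.02,s0-.0208+.085,0); p1=p+sh; print("G vs K",p1-R.apply([0,0,.01])-K)
g=[(p1,R,5,0)]
N=12
for i in range(1,N+1):
    r=Ro.from_rotvec([0,0,-.82*i/N]); g.append((K+r.apply(p1-K),r*R,1,0))
plan(g)
```

```text
G vs K [ 0.00039091 -0.00368629  0.06714242]
[{"tx": -2.4, "ty": -2.8, "tz": 1.9, "wx": 0.0, "wy": 0.0, "wz": 0.0, "gripper": 0}, {"tx": -4.9, "ty": -5.6, "tz": 3.7, "wx": 0.0, "wy": 0.0, "wz": 0.0, "gripper": 0}, {"tx": -7.3, "ty": -8.4, "tz": 5.6, "wx": 0.0, "wy": 0.0, "wz": 0.0, "gripper": 0}, {"tx": -9.8, "ty": -11.2, "tz": 7.5, "wx": 0.0, "wy": 0.0, "wz": 0.0, "gripper": 0}, {"tx": -12.2, "ty": -14.0, "tz": 9.4, "wx": 0.0, "wy": 0.0, "wz": 0.0, "gripper": 0}]
[{"tx": 0.1, "ty": -0.6, "tz": -0.2, "wx": 0.041, "wy": 0.0, "wz": 0.054, "gripper": 0}, {"tx": 0.3, "ty": -1.2, "tz": -0.3, "wx": 0.083, "wy": 0.0, "wz": 0.109, "gripper": 0}, {"tx": 0.5, "ty": -1.8, "tz": -0.4, "wx": 0.124, "wy": 0.0, "wz": 0.163, "gripper": 0}, {"tx": 0.7, "ty": -2.3, "tz": -0.6, "wx": 0.166, "wy": 0.0, "wz": 0.217, "gripper": 0}, {"tx": 1.0, "ty": -2.9, "tz": -0.8, "wx": 0.207, "wy": 0.0, "wz": 0.272, "gripper": 0}]
[{"tx": 0.1, "ty": -0.6, "tz": -0.1, "wx": 0.042, "wy": 0.0, "wz": 0.054, "gripper": 0}, {"tx": 0.3, "ty": -1.2, "tz": -0.3, "wx": 0.083, "wy": 0.0, "wz": 0.108, "gripper": 0}, {"tx": 0.5, "ty": -1.8, "tz": -0.4, "wx": 0.125, "wy": 0.0, "wz": 0.162, "gripper": 0}, {"tx": 0.7, "ty": -2.3, "tz": -0.6, "wx": 0.166, "wy": 0.0, "wz": 0.217, "gripper": 0}, {"tx": 1.0, "ty": -2.9, "tz": -0.8, "wx": 0.208, "wy": 0.0, "wz": 0.271, "gripper": 0}]
[{"tx": 0.1, "ty": -0.6, "tz": -0.1, "wx": 0.041, "wy": 0.0, "wz": 0.054, "gripper": 0}, {"tx": 0.3, "ty": -1.2, "tz": -0.2, "wx": 0.083, "wy": 0.0, "wz": 0.109, "gripper": 0}, {"tx": 0.3, "ty": -1.2, "tz": -0.2, "wx": 0.083, "wy": 0.0, "wz": 0.109, "gripper": 0}, {"tx": 0.3, "ty": -1.2, "tz": -0.2, "wx": 0.083, "wy": 0.0, "wz": 0.109, "gripper": 0}, {"tx": 0.3, "ty": -1.2, "tz": -0.2, "wx": 0.083, "wy": 0.0, "wz": 0.109, "gripper": 0}]
```

>>> jog_arm(increments=[{"tx": -2.5, "ty": -3, "tz": 2, "wx": 0, "wy": 0, "wz": 0, "gripper": 0}, {"tx": -5, "ty": -5.5, "tz": 3.5, "wx": 0, "wy": 0, "wz": 0, "gripper": 0}, {"tx": -7.5, "ty": -8.5, "tz": 5.5, "wx": 0, "wy": 0, "wz": 0, "gripper": 0}, {"tx": -10, "ty": -11, "tz": 7.5, "wx": 0, "wy": 0, "wz": 0, "gripper": 0}, {"tx": -12, "ty": -14, "tz": 9.5, "wx": 0, "wy": 0, "wz": 0, "gripper": 0}])

```text
time: 9.77
position: [0.6232, 0.0599, 0.0591]
tool_rot: [1.003, 2.314, -0.338]
ft_force: [-2.3, 1.7, 9.5]
grip_width: 0.133
grip_force: 60.0
```

Run:
```python
from h import *
s=ctrl.get_state();p,R=cur(); print(p,s["ft_force"],s["torque"])
im2=vision.get_image("scene")["color"]; im=vision.get_image("top")["color"]; cv2.imwrite("pics/s5.png",im2); cv2.imwrite("pics/t5.png",im)
comp([(im2,290,215),(im2,255,180),(im,270,205),(im,290,220)],"pics/c5.png")
EE=0
```

```text
[0.62319972 0.05991714 0.05909672] [-2.33166576  1.7479541   9.46074139] [-0.05400399 -0.08788839 -0.01676511]
```

View pics/c5.png

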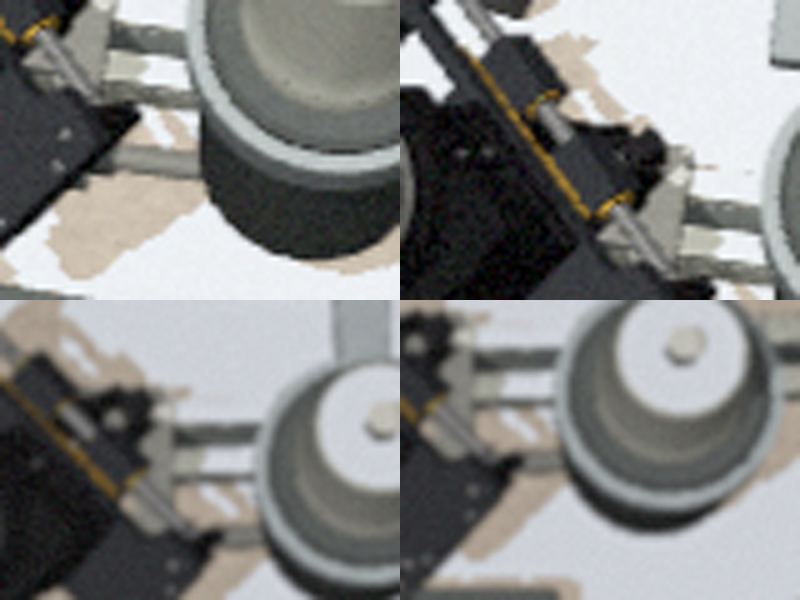

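Run:
```python
from h import *
def sr(cam,u,v,z):
    w=ray(cam,u,v,z); c,s=np.cos(P["yaw"]),np.sin(P["yaw"]); d=w[:2]-[P["rx"],P["ry"]]; return ((-s*d[0]+c*d[1])*1e3).round(1), ((c*d[0]+s*d[1])*1e3).round(1)
for u,v in ((256.4,205),(280.6,206.4),(313,210)): print(sr("scene",u,v,.0425))
# top: carriage/arm front edge at rail slot row: initial (182/5+220, (415-300)/5+210), now (172/5+270, (435-300)/5+205)
print(sr("top",256.6,233,.0425),sr("top",304.4,232,.0425))
# phase/edge estimate: gradient along the rail-near strip, carriage front edge vs bright rail
for n,f in (("scene",["scene0","s5"]),("top",["top0","t5"])):
    for k in f:
        g=cv2.cvtColor(cv2.imread(f"pics/{k}.png"),cv2.COLOR_BGR2GRAY)
        ys=np.arange(-.02,.25,.001)
        for x in (.008,.02,.034):
            q=proj(n,np.array([W(x,y,.0425) for y in ys])); 
            prof=cv2.remap(g,q[:,0].astype(np.float32)[None],q[:,1].astype(np.float32)[None],cv2.INTER_LINEAR)[0].astype(int)
            c=int(round(1000*((.1186 if k[-1]=="0" else -.0033)+.057+.02)))
            print(k,x,"y(mm) from",c-27-8,prof[c-27-8:c-27+24:1].tolist())
```

```text
(np.float64(173.4), np.float64(37.2))
(np.float64(121.9), np.float64(40.9))
(np.float64(52.7), np.float64(41.9))
(np.float64(173.7), np.float64(19.6)) (np.float64(52.0), np.float64(18.8))
scene0 0.008 y(mm) from 161 [136, 138, 141, 144, 145, 145, 145, 147, 152, 156, 158, 160, 154, 151, 146, 141, 139, 138, 140, 143, 146, 146, 146, 146, 147, 150, 154, 157, 159, 141, 125, 114]
scene0 0.02 y(mm) from 161 [86, 86, 86, 88, 91, 90, 85, 82, 81, 80, 83, 85, 83, 81, 79, 77, 83, 88, 88, 86, 89, 94, 96, 91, 84, 78, 72, 73, 73, 71, 68, 65]
scene0 0.034 y(mm) from 161 [164, 164, 163, 162, 161, 160, 160, 160, 158, 157, 157, 158, 159, 160, 161, 161, 161, 160, 159, 159, 160, 161, 160, 157, 153, 152, 151, 150, 150, 142, 129, 117]
s5 0.008 y(mm) from 39 [135, 150, 157, 159, 160, 162, 163, 165, 167, 168, 169, 172, 177, 178, 180, 179, 178, 165, 150, 141, 131, 125, 123, 123, 124, 126, 127, 130, 135, 140, 144, 147]
s5 0.02 y(mm) from 39 [140, 133, 122, 111, 107, 103, 104, 106, 104, 101, 98, 96, 99, 106, 109, 110, 107, 100, 94, 94, 95, 100, 104, 103, 101, 95, 88, 83, 81, 82, 85, 83]
s5 0.034 y(mm) from 39 [
[... 506 characters left out ...]
0.034 y(mm) from 161 [148, 149, 149, 150, 150, 150, 150, 150, 149, 149, 149, 149, 149, 149, 149, 149, 149, 149, 148, 148, 148, 148, 148, 149, 150, 149, 149, 149, 149, 149, 144, 139]
t5 0.008 y(mm) from 39 [161, 160, 159, 158, 159, 160, 161, 161, 160, 160, 160, 161, 161, 161, 160, 156, 151, 145, 138, 131, 128, 126, 124, 123, 122, 122, 123, 123, 123, 122, 120, 116]
t5 0.02 y(mm) from 39 [65, 65, 66, 67, 67, 66, 66, 66, 67, 68, 67, 67, 66, 65, 65, 65, 66, 66, 66, 65, 65, 65, 65, 64, 62, 60, 58, 55, 52, 49, 49, 49]
t5 0.034 y(mm) from 39 [161, 160, 160, 160, 159, 159, 159, 159, 159, 159, 159, 160, 160, 161, 160, 160, 160, 161, 162, 161, 160, 159, 160, 161, 161, 161, 161, 160, 159, 157, 152, 148]
```

Run:
```python
from h import *
p,R=cur(); K=W(.02,-.0033+.085-.0015,0); g=[]
N=13
for i in range(1,N+1):
    r=Ro.from_rotvec([0,0,-.82*i/N]); g.append((K+r.apply(p-K),r*R,1,0))
plan(g)
```

```text
[{"tx": 0.0, "ty": -0.4, "tz": 0.0, "wx": 0.038, "wy": 0.0, "wz": 0.05, "gripper": 0}, {"tx": 0.0, "ty": -0.8, "tz": 0.0, "wx": 0.077, "wy": 0.0, "wz": 0.1, "gripper": 0}, {"tx": 0.0, "ty": -1.2, "tz": 0.0, "wx": 0.115, "wy": 0.0, "wz": 0.15, "gripper": 0}, {"tx": 0.0, "ty": -1.5, "tz": 0.0, "wx": 0.153, "wy": 0.0, "wz": 0.201, "gripper": 0}, {"tx": 0.1, "ty": -1.9, "tz": -0.1, "wx": 0.191, "wy": 0.0, "wz": 0.251, "gripper": 0}]
[{"tx": 0.0, "ty": -0.4, "tz": 0.1, "wx": 0.039, "wy": 0.0, "wz": 0.05, "gripper": 0}, {"tx": 0.0, "ty": -0.8, "tz": 0.1, "wx": 0.077, "wy": 0.0, "wz": 0.1, "gripper": 0}, {"tx": 0.0, "ty": -1.2, "tz": 0.0, "wx": 0.115, "wy": 0.0, "wz": 0.15, "gripper": 0}, {"tx": 0.0, "ty": -1.5, "tz": 0.0, "wx": 0.154, "wy": 0.0, "wz": 0.2, "gripper": 0}, {"tx": 0.1, "ty": -1.9, "tz": 0.0, "wx": 0.192, "wy": 0.0, "wz": 0.25, "gripper": 0}]
[{"tx": -0.1, "ty": -0.4, "tz": 0.0, "wx": 0.038, "wy": 0.0, "wz": 0.05, "gripper": 0}, {"tx": -0.1, "ty": -0.8, "tz": 0.0, "wx": 0.076, "wy": 0.0, "wz": 0.101, "gripper": 0}, {"tx": 0.0, "ty": -1.2, "tz": 0.0, "wx": 0.115, "wy": 0.0, "wz": 0.151, "gripper": 0}, {"tx": 0.0, "ty": -1.2, "tz": 0.0, "wx": 0.115, "wy": 0.0, "wz": 0.151, "gripper": 0}, {"tx": 0.0, "ty": -1.2, "tz": 0.0, "wx": 0.115, "wy": 0.0, "wz": 0.151, "gripper": 0}]
```

>>> jog_arm(increments=[{"tx": 0, "ty": -0.4, "tz": 0, "wx": 0.038, "wy": 0, "wz": 0.05, "gripper": 0}, {"tx": 0, "ty": -0.8, "tz": 0, "wx": 0.077, "wy": 0, "wz": 0.1, "gripper": 0}, {"tx": 0, "ty": -1.2, "tz": 0, "wx": 0.115, "wy": 0, "wz": 0.15, "gripper": 0}, {"tx": 0, "ty": -1.5, "tz": 0, "wx": 0.153, "wy": 0, "wz": 0.2, "gripper": 0}, {"tx": 0, "ty": -2, "tz": 0, "wx": 0.191, "wy": 0, "wz": 0.25, "gripper": 0}])

```text
time: 10.28
position: [0.6214, 0.057, 0.0591]
tool_rot: [1.373, 2.151, -0.467]
ft_force: [0.9, -0.6, 7.1]
grip_width: 0.135
grip_force: 60.0
```

>>> jog_arm(increments=[{"tx": 0, "ty": -0.4, "tz": 0, "wx": 0.038, "wy": 0, "wz": 0.05, "gripper": 0}, {"tx": 0, "ty": -0.8, "tz": 0, "wx": 0.077, "wy": 0, "wz": 0.1, "gripper": 0}, {"tx": 0, "ty": -1.2, "tz": 0, "wx": 0.115, "wy": 0, "wz": 0.15, "gripper": 0}, {"tx": 0, "ty": -1.5, "tz": 0, "wx": 0.153, "wy": 0, "wz": 0.2, "gripper": 0}, {"tx": 0, "ty": -2, "tz": 0, "wx": 0.192, "wy": 0, "wz": 0.25, "gripper": 0}])

```text
time: 10.7
position: [0.6193, 0.0565, 0.0591]
tool_rot: [1.72, 1.94, -0.586]
ft_force: [-0.2, -0.3, 7.8]
grip_width: 0.133
grip_force: 60.0
```

>>> jog_arm(increments=[{"tx": 0, "ty": -0.4, "tz": 0, "wx": 0.038, "wy": 0, "wz": 0.05, "gripper": 0}, {"tx": 0, "ty": -0.8, "tz": 0, "wx": 0.077, "wy": 0, "wz": 0.1, "gripper": 0}, {"tx": 0, "ty": -1.2, "tz": 0, "wx": 0.115, "wy": 0, "wz": 0.15, "gripper": 0}, {"tx": 0, "ty": -1.2, "tz": 0, "wx": 0.115, "wy": 0, "wz": 0.15, "gripper": 0}, {"tx": 0, "ty": -1.2, "tz": 0, "wx": 0.115, "wy": 0, "wz": 0.15, "gripper": 0}])

```text
time: 11.12
position: [0.6182, 0.0561, 0.0591]
tool_rot: [1.911, 1.793, -0.654]
ft_force: [-2.6, -0.9, 8.2]
grip_width: 0.142
grip_force: 61.4
```

Run:
```python
from h import *
s=ctrl.get_state();p,R=cur(); print(p,s["ft_force"],s["torque"],s["grip_width"]); m=R.as_matrix();print("a",np.arctan2(m[1,1],m[0,1])-P["yaw"])
print("up along tool after opening:"); plan([(p+np.array([0,0,.08])+R.apply([0,0,-.03]),R,5,.6)])
```

```text
[0.61819936 0.05608498 0.05914726] [-2.61268101 -0.9160661   8.17137026] [-0.45492323  0.18213197  1.2066011 ] 0.14150996794637097
a -0.07784824004071035
up along tool after opening:
[{"tx": -9.8, "ty": -0.1, "tz": -18.7, "wx": 0.0, "wy": 0.0, "wz": 0.0, "gripper": 0.6}, {"tx": -19.5, "ty": -0.1, "tz": -37.4, "wx": 0.0, "wy": 0.0, "wz": 0.0, "gripper": 0.6}, {"tx": -29.3, "ty": -0.2, "tz": -56.0, "wx": 0.0, "wy": 0.0, "wz": 0.0, "gripper": 0.6}, {"tx": -39.0, "ty": -0.3, "tz": -74.7, "wx": 0.0, "wy": 0.0, "wz": 0.0, "gripper": 0.6}, {"tx": -48.8, "ty": -0.3, "tz": -93.4, "wx": 0.0, "wy": 0.0, "wz": 0.0, "gripper": 0.6}]
```

>>> jog_arm(increments=[{"tx": 0, "ty": 0, "tz": 0, "wx": 0, "wy": 0, "wz": 0, "gripper": 0.7}, {"tx": 0, "ty": 0, "tz": 0, "wx": 0, "wy": 0, "wz": 0, "gripper": 0.7}, {"tx": 0, "ty": 0, "tz": 0, "wx": 0, "wy": 0, "wz": 0, "gripper": 0.7}, {"tx": 0, "ty": 0, "tz": 0, "wx": 0, "wy": 0, "wz": 0, "gripper": 0.7}, {"tx": 0, "ty": 0, "tz": 0, "wx": 0, "wy": 0, "wz": 0, "gripper": 0.7}])

```text
time: 11.53
position: [0.6177, 0.0575, 0.0576]
tool_rot: [1.915, 1.793, -0.65]
ft_force: [0.3, -0.2, 0.9]
grip_width: 0.431
grip_force: 0.0
```

```bash
cat >> h.py <<'E'
def check(goals,start=None):
    p,R=start or cur(); m=[]
    for g in goals:
        d=(R.inv()*g[1]).as_rotvec()
        m.append(min(min(clear(p+(g[0]-p)*i/g[2],R*Ro.from_rotvec(d*i/g[2]))[::2]) for i in range(g[2]+1)).round(3)); p,R=g[0],g[1]
    print("clearances",[float(x) for x in m])
E
python3 - <<'E'
from h import *
s=ctrl.get_state();p,R=cur(); print(p,s["grip_width"],s["ft_force"])
A=np.array
u=p+A([0,.02,.10]); g=[(u,R,5,1),(A([.57,.17,.21]),R,5,1),(A([.46,.15,.2]),O(-1.5,0),15,1),(A([.44,-.14,.19]),O(-1.5),10,1),(A([.462,-.1425,.13]),O(-.5),10,1),(A([.462,-.1425,.036]),O(-.5),5,1)]
check(g); plan(g)
E
```

```text
[0.61770648 0.05745927 0.05764756] 0.43087178115940666 [ 0.29024682 -0.20186535  0.94908554]
clearances [0.065, 0.081, 0.077, 0.018, 0.038, 0.038]
[{"tx": -9.0, "ty": -0.3, "tz": -18.3, "wx": 0.0, "wy": 0.0, "wz": 0.0, "gripper": 1}, {"tx": -17.9, "ty": -0.7, "tz": -36.6, "wx": 0.0, "wy": 0.0, "wz": 0.0, "gripper": 1}, {"tx": -26.9, "ty": -1.0, "tz": -55.0, "wx": 0.0, "wy": 0.0, "wz": 0.0, "gripper": 1}, {"tx": -35.8, "ty": -1.3, "tz": -73.3, "wx": 0.0, "wy": 0.0, "wz": 0.0, "gripper": 1}, {"tx": -44.8, "ty": -1.7, "tz": -91.6, "wx": 0.0, "wy": 0.0, "wz": 0.0, "gripper": 1}]
[{"tx": 7.8, "ty": -10.7, "tz": -19.1, "wx": 0.0, "wy": 0.0, "wz": 0.0, "gripper": 1}, {"tx": 15.7, "ty": -21.5, "tz": -38.2, "wx": 0.0, "wy": 0.0, "wz": 0.0, "gripper": 1}, {"tx": 23.5, "ty": -32.3, "tz": -57.3, "wx": 0.0, "wy": 0.0, "wz": 0.0, "gripper": 1}, {"tx": 31.4, "ty": -43.1, "tz": -76.5, "wx": 0.0, "wy": 0.0, "wz": 0.0, "gripper": 1}, {"tx": 39.2, "ty": -53.9, "tz": -95.6, "wx": 0.0, "wy": 0.0, "wz": 0.0, "gripper": 1}]
[{"tx": -1.0, "ty": -7.2, "tz": 1.7, "wx": 0.031, "wy": 0.036, "wz": 0.091, "grippe
[... 2708 characters left out ...]
, "wz": -0.2, "gripper": 1}, {"tx": 5.1, "ty": 4.3, "tz": 18.0, "wx": 0.0, "wy": 0.0, "wz": -0.3, "gripper": 1}, {"tx": 6.8, "ty": 5.7, "tz": 24.0, "wx": 0.0, "wy": 0.0, "wz": -0.4, "gripper": 1}, {"tx": 8.5, "ty": 7.1, "tz": 30.0, "wx": 0.0, "wy": 0.0, "wz": -0.5, "gripper": 1}]
[{"tx": 0.0, "ty": 0.0, "tz": 18.8, "wx": 0.0, "wy": 0.0, "wz": 0.0, "gripper": 1}, {"tx": -0.1, "ty": 0.0, "tz": 37.6, "wx": 0.0, "wy": 0.0, "wz": 0.0, "gripper": 1}, {"tx": -0.1, "ty": 0.0, "tz": 56.4, "wx": 0.0, "wy": 0.0, "wz": 0.0, "gripper": 1}, {"tx": -0.1, "ty": 0.0, "tz": 75.2, "wx": 0.0, "wy": 0.0, "wz": 0.0, "gripper": 1}, {"tx": -0.1, "ty": 0.0, "tz": 94.0, "wx": 0.0, "wy": 0.0, "wz": 0.0, "gripper": 1}]
```

>>> jog_arm(increments=[{"tx": -9, "ty": 0, "tz": -18, "wx": 0, "wy": 0, "wz": 0, "gripper": 1}, {"tx": -18, "ty": 0, "tz": -36.5, "wx": 0, "wy": 0, "wz": 0, "gripper": 1}, {"tx": -27, "ty": -1, "tz": -55, "wx": 0, "wy": 0, "wz": 0, "gripper": 1}, {"tx": -36, "ty": -1, "tz": -73, "wx": 0, "wy": 0, "wz": 0, "gripper": 1}, {"tx": -45, "ty": -2, "tz": -91.5, "wx": 0, "wy": 0, "wz": 0, "gripper": 1}])

```text
time: 11.95
position: [0.6175, 0.0775, 0.1589]
tool_rot: [1.914, 1.793, -0.65]
ft_force: [-0.3, -0.7, -0.3]
grip_width: 0.815
grip_force: 0.0
```

>>> jog_arm(increments=[{"tx": 8, "ty": -11, "tz": -19, "wx": 0, "wy": 0, "wz": 0, "gripper": 1}, {"tx": 16, "ty": -21.5, "tz": -38, "wx": 0, "wy": 0, "wz": 0, "gripper": 1}, {"tx": 23.5, "ty": -32, "tz": -57, "wx": 0, "wy": 0, "wz": 0, "gripper": 1}, {"tx": 31, "ty": -43, "tz": -76.5, "wx": 0, "wy": 0, "wz": 0, "gripper": 1}, {"tx": 39, "ty": -54, "tz": -95.5, "wx": 0, "wy": 0, "wz": 0, "gripper": 1}])

```text
time: 12.37
position: [0.5692, 0.1705, 0.2111]
tool_rot: [1.914, 1.793, -0.649]
ft_force: [0.9, 0.4, -1.3]
grip_width: 0.998
grip_force: 0.0
```

>>> jog_arm(increments=[{"tx": -1, "ty": -7, "tz": 1.5, "wx": 0.031, "wy": 0.036, "wz": 0.091, "gripper": 1}, {"tx": -2, "ty": -14.5, "tz": 3.5, "wx": 0.061, "wy": 0.072, "wz": 0.182, "gripper": 1}, {"tx": -3, "ty": -21.5, "tz": 5, "wx": 0.092, "wy": 0.108, "wz": 0.274, "gripper": 1}, {"tx": -4, "ty": -29, "tz": 6.5, "wx": 0.122, "wy": 0.144, "wz": 0.365, "gripper": 1}, {"tx": -5, "ty": -36, "tz": 8.5, "wx": 0.153, "wy": 0.18, "wz": 0.456, "gripper": 1}])

```text
time: 12.78
position: [0.533, 0.1632, 0.2068]
tool_rot: [2.448, 1.349, -0.472]
ft_force: [0.1, -1.1, -0.0]
grip_width: 1.001
grip_force: 0.0
```

>>> jog_arm(increments=[{"tx": -4.5, "ty": -5.5, "tz": 2, "wx": 0.031, "wy": 0.036, "wz": 0.091, "gripper": 1}, {"tx": -9, "ty": -11.5, "tz": 4.5, "wx": 0.061, "wy": 0.072, "wz": 0.182, "gripper": 1}, {"tx": -13, "ty": -17, "tz": 6.5, "wx": 0.092, "wy": 0.108, "wz": 0.273, "gripper": 1}, {"tx": -17.5, "ty": -22.5, "tz": 8.5, "wx": 0.123, "wy": 0.144, "wz": 0.365, "gripper": 1}, {"tx": -22, "ty": -28.5, "tz": 11, "wx": 0.153, "wy": 0.179, "wz": 0.456, "gripper": 1}])

```text
time: 13.2
position: [0.4963, 0.1559, 0.2034]
tool_rot: [2.867, 0.788, -0.253]
ft_force: [-0.2, 0.5, 0.3]
grip_width: 1.002
grip_force: 0.0
```

>>> jog_arm(increments=[{"tx": -6.5, "ty": -3, "tz": 2, "wx": 0.031, "wy": 0.036, "wz": 0.091, "gripper": 1}, {"tx": -13.5, "ty": -5.5, "tz": 3.5, "wx": 0.062, "wy": 0.072, "wz": 0.182, "gripper": 1}, {"tx": -20, "ty": -8.5, "tz": 5.5, "wx": 0.092, "wy": 0.108, "wz": 0.273, "gripper": 1}, {"tx": -27, "ty": -11, "tz": 7, "wx": 0.123, "wy": 0.144, "wz": 0.364, "gripper": 1}, {"tx": -33.5, "ty": -14, "tz": 9, "wx": 0.153, "wy": 0.18, "wz": 0.456, "gripper": 1}])

```text
time: 13.62
position: [0.4595, 0.1492, 0.2]
tool_rot: [-3.138, -0.123, -0.004]
ft_force: [-0.2, -1.1, 0.2]
grip_width: 0.999
grip_force: 0.0
```

Run:
```python
from h import *
s=ctrl.get_state();p,R=cur(); print(p,(R.inv()*O(-1.5)).as_rotvec(),s["time"],s["joint_positions"].round(2))
im2=vision.get_image("scene")["color"]; im=vision.get_image("top")["color"]; cv2.imwrite("pics/s6.png",im2); cv2.imwrite("pics/t6.png",im)
comp([(im2,260,185),(im2,290,215),(im,270,205),(im2,360,275)],"pics/c6.png")
A=np.array
g=[(A([.44,-.14,.19]),O(-1.5),10,1),(A([.462,-.1425,.13]),O(-.5),10,1),(A([.462,-.1425,.036]),O(-.5),5,1)]
check(g); plan(g)
```

```text
[0.45953205 0.14920273 0.20003523] [-0.00127242 -0.00256195 -0.00538034] 13.6167 [-1.03 -0.05  0.64  1.91  0.03  1.28 -1.89]
clearances [0.019, 0.038, 0.038]
[{"tx": -4.2, "ty": 28.6, "tz": 0.9, "wx": 0.0, "wy": 0.0, "wz": 0.0, "gripper": 1}, {"tx": -8.3, "ty": 57.2, "tz": 1.9, "wx": 0.0, "wy": 0.0, "wz": 0.0, "gripper": 1}, {"tx": -12.5, "ty": 85.8, "tz": 2.8, "wx": -0.001, "wy": 0.0, "wz": -0.001, "gripper": 1}, {"tx": -16.7, "ty": 114.4, "tz": 3.8, "wx": -0.001, "wy": 0.0, "wz": -0.001, "gripper": 1}, {"tx": -20.8, "ty": 143.0, "tz": 4.7, "wx": -0.001, "wy": 0.0, "wz": -0.001, "gripper": 1}]
[{"tx": -4.2, "ty": 28.5, "tz": 1.0, "wx": 0.0, "wy": 0.0, "wz": 0.0, "gripper": 1}, {"tx": -8.4, "ty": 57.1, "tz": 2.0, "wx": -0.001, "wy": 0.0, "wz": 0.0, "gripper": 1}, {"tx": -12.6, "ty": 85.7, "tz": 3.0, "wx": -0.001, "wy": 0.0, "wz": 0.0, "gripper": 1}, {"tx": -16.8, "ty": 114.3, "tz": 3.9, "wx": -0.001, "wy": 0.0, "wz": -0.001, "gripper": 1}, {"tx": -21.0, "ty": 142.9, "tz": 4.9, "wx": -0.001, "wy": 0.0, "wz": -0.001, "gripper": 1}]
[{"tx": 2.2, "ty": 0.4, "tz": 6.0, "wx": 0.0, "wy": 0.
[... 507 characters left out ...]
 "wz": -0.2, "gripper": 1}, {"tx": 5.1, "ty": 4.2, "tz": 18.0, "wx": 0.0, "wy": 0.0, "wz": -0.3, "gripper": 1}, {"tx": 6.8, "ty": 5.6, "tz": 24.0, "wx": 0.0, "wy": 0.0, "wz": -0.4, "gripper": 1}, {"tx": 8.5, "ty": 7.0, "tz": 30.0, "wx": 0.0, "wy": 0.0, "wz": -0.5, "gripper": 1}]
[{"tx": -0.1, "ty": 0.0, "tz": 18.8, "wx": 0.0, "wy": 0.0, "wz": 0.0, "gripper": 1}, {"tx": -0.1, "ty": 0.0, "tz": 37.6, "wx": 0.0, "wy": 0.0, "wz": 0.0, "gripper": 1}, {"tx": -0.1, "ty": 0.0, "tz": 56.4, "wx": 0.0, "wy": 0.0, "wz": 0.0, "gripper": 1}, {"tx": -0.1, "ty": 0.0, "tz": 75.2, "wx": 0.0, "wy": 0.0, "wz": 0.0, "gripper": 1}, {"tx": -0.1, "ty": 0.0, "tz": 94.0, "wx": 0.0, "wy": 0.0, "wz": 0.0, "gripper": 1}]
```

View pics/c6.png

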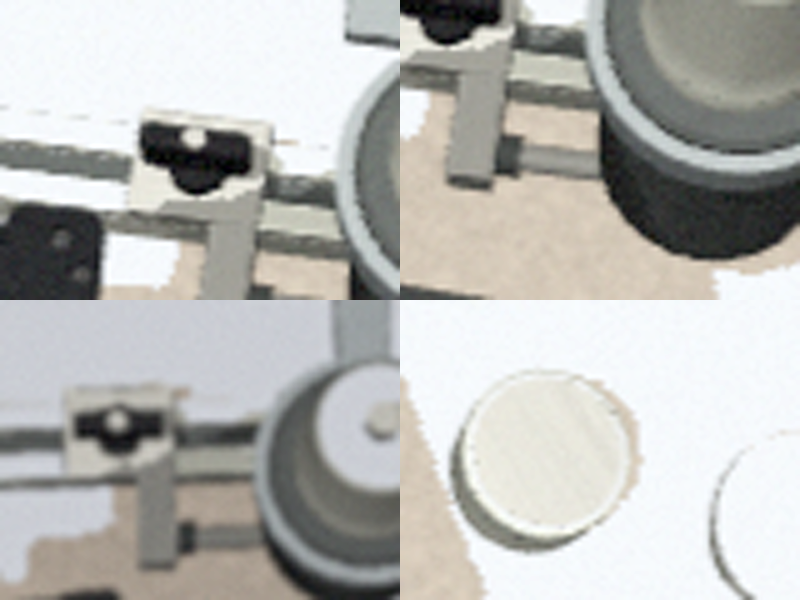

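Run:
```python
from h import *
def sr(cam,u,v,z):
    w=ray(cam,u,v,z); c,s=np.cos(P["yaw"]),np.sin(P["yaw"]); d=w[:2]-[P["rx"],P["ry"]]; return ((-s*d[0]+c*d[1])*1e3).round(1)
for n,a,b,z in (("scene",(237.6,205),(298.6,213),.078),("scene",(238.8,206.4),(299.5,214),.0755),("top",(243,230.6),(293.6,229.2),.078),("scene",(248.6,242.4),(309,250),.042),("top",(255.6,259.2),(305,257.4),.042)):
    A,B=sr(n,*a,z),sr(n,*b,z); print(n,A,B,A-B)
# template match of knob between images
for n,f0,f1,box,z in (("scene","scene0","s6",(226,196,34,24),.07),("top","top0","t6",(232,222,26,18),.07)):
    x,y,w,h=box; a=cv2.resize(cv2.imread(f"pics/{f0}.png",0),None,fx=8,fy=8,interpolation=cv2.INTER_CUBIC); b=cv2.resize(cv2.imread(f"pics/{f1}.png",0),None,fx=8,fy=8,interpolation=cv2.INTER_CUBIC)
    r=cv2.matchTemplate(b,a[y*8:(y+h)*8,x*8:(x+w)*8],cv2.TM_CCOEFF_NORMED); _,v,_,l=cv2.minMaxLoc(r)
    dx,dy=l[0]/8-x,l[1]/8-y; cx,cy=x+w/2,y+h/2
    print(n,v,dx,dy,sr(n,cx,cy,z)-sr(n,cx+dx,cy+dy,z))
```

```text
scene 203.7 77.9 125.79999999999998
scene 201.3 76.1 125.20000000000002
top 204.3 78.5 125.80000000000001
scene 174.5 48.5 126.0
top 177.1 52.3 124.8
scene 0.8991639614105225 59.875 7.5 124.1
top 0.916049599647522 50.125 -1.5 125.29999999999998
```

Run:
```python
from h import *
from scipy.optimize import least_squares
from scipy.ndimage import map_coordinates
def run(n,f):
    g=cv2.imread(f"pics/{f}.png",0).astype(float); c0=W(-.033,P["d"],.07)
    pts=[]
    for ph in np.linspace(np.pi*.62,np.pi*1.38,41):   # near (-x) side
        rr=np.arange(.034,.062,.0004); dirv=np.array([np.cos(ph),np.sin(ph)])
        q=proj(n,np.c_[c0[0]+rr*dirv[0],c0[1]+rr*dirv[1],0*rr+.07])
        v=map_coordinates(g,[q[:,1],q[:,0]],order=1); k=np.where((v[:-1]<78)&(v[1:]>=78))[0]
        if len(k) and v[:5].mean()<60: r=rr[k[0]]; pts.append(c0[:2]+r*dirv)
    pts=np.array(pts)
    s=least_squares(lambda c:np.hypot(pts[:,0]-c[0],pts[:,1]-c[1])-.046,c0[:2],loss="soft_l1",f_scale=.001).x
    w=s-[P["rx"],P["ry"]]; c_,s_=np.cos(P["yaw"]),np.sin(P["yaw"])
    res=np.hypot(*(pts-s).T)-.046
    print(n,f,len(pts),"x,d mm",(1000*(c_*w[0]+s_*w[1])).round(1),(1000*(-s_*w[0]+c_*w[1])).round(1),"rms",(1000*res.std()).round(2))
for n,f in (("scene","scene0"),("scene","s6"),("top","top0"),("top","t6")): run(n,f)
```

```text
scene scene0 41 x,d mm -30.7 -37.4 rms 0.35
scene s6 41 x,d mm -30.5 -36.9 rms 0.38
top top0 26 x,d mm -28.9 -36.3 rms 1.23
top t6 24 x,d mm -29.5 -35.6 rms 0.35
```

Run:
```python
from h import *
p,R=cur(); print(p)
A=np.array; s=-.0068; q,Q=knobpose(s,0,.65)
g=[(A([.57,.17,.21]),Q,15,.4),(q+[0,.02,.10],Q,5,.4),(q,Q,5,.4)]
check(g); plan(g)
print("turn"); K=W(.02,s+.085,0); t=[]
for i in range(1,11):
    r=Ro.from_rotvec([0,0,.74*i/10]); t.append((K+r.apply(q-K),r*Q,1,0))
check(t,(q,Q)); plan(t,(q,Q))
print("shift per +3mm"); 
pp,RR=t[-1][:2]; plan([(pp+W(0,.003,0)-W(0,0,0),RR,5,0)],(pp,RR))
```

```text
[0.45814651 0.14832674 0.20013113]
clearances [0.076, 0.075, 0.055]
[{"tx": 7.6, "ty": -0.8, "tz": -0.7, "wx": -0.033, "wy": -0.035, "wz": -0.096, "gripper": 0.4}, {"tx": 15.1, "ty": -1.7, "tz": -1.3, "wx": -0.065, "wy": -0.07, "wz": -0.193, "gripper": 0.4}, {"tx": 22.7, "ty": -2.5, "tz": -2.0, "wx": -0.098, "wy": -0.105, "wz": -0.289, "gripper": 0.4}, {"tx": 30.2, "ty": -3.3, "tz": -2.6, "wx": -0.13, "wy": -0.14, "wz": -0.385, "gripper": 0.4}, {"tx": 37.8, "ty": -4.2, "tz": -3.3, "wx": -0.163, "wy": -0.174, "wz": -0.481, "gripper": 0.4}]
[{"tx": 6.8, "ty": 2.9, "tz": -1.7, "wx": -0.032, "wy": -0.035, "wz": -0.097, "gripper": 0.4}, {"tx": 13.6, "ty": 5.8, "tz": -3.5, "wx": -0.065, "wy": -0.07, "wz": -0.193, "gripper": 0.4}, {"tx": 20.4, "ty": 8.7, "tz": -5.2, "wx": -0.097, "wy": -0.105, "wz": -0.289, "gripper": 0.4}, {"tx": 27.2, "ty": 11.7, "tz": -7.0, "wx": -0.13, "wy": -0.14, "wz": -0.386, "gripper": 0.4}, {"tx": 34.1, "ty": 14.6, "tz": -8.8, "wx": -0.162, "wy": -0.175, "wz": -0.482, "gripper": 0.4}]
[{"tx": 4.3, "ty": 5.9, "tz": -2.0, "wx": -0.033, "wy": -0.035, "wz": -0.096, "gr
[... 1976 characters left out ...]
}, {"tx": 0.1, "ty": 1.3, "tz": -0.1, "wx": -0.134, "wy": 0.0, "wz": -0.176, "gripper": 0}, {"tx": 0.2, "ty": 1.8, "tz": -0.2, "wx": -0.179, "wy": 0.0, "wz": -0.235, "gripper": 0}, {"tx": 0.4, "ty": 2.2, "tz": -0.3, "wx": -0.224, "wy": 0.0, "wz": -0.294, "gripper": 0}]
shift per +3mm
[{"tx": 0.4, "ty": 0.4, "tz": -0.3, "wx": 0.0, "wy": 0.0, "wz": 0.0, "gripper": 0}, {"tx": 0.7, "ty": 0.8, "tz": -0.5, "wx": 0.0, "wy": 0.0, "wz": 0.0, "gripper": 0}, {"tx": 1.1, "ty": 1.2, "tz": -0.8, "wx": 0.0, "wy": 0.0, "wz": 0.0, "gripper": 0}, {"tx": 1.4, "ty": 1.6, "tz": -1.1, "wx": 0.0, "wy": 0.0, "wz": 0.0, "gripper": 0}, {"tx": 1.8, "ty": 2.0, "tz": -1.3, "wx": 0.0, "wy": 0.0, "wz": 0.0, "gripper": 0}]
```

>>> jog_arm(increments=[{"tx": 7.5, "ty": -1, "tz": -1, "wx": -0.033, "wy": -0.035, "wz": -0.096, "gripper": 0.4}, {"tx": 15, "ty": -2, "tz": -1, "wx": -0.065, "wy": -0.07, "wz": -0.193, "gripper": 0.4}, {"tx": 22.5, "ty": -2.5, "tz": -2, "wx": -0.098, "wy": -0.105, "wz": -0.289, "gripper": 0.4}, {"tx": 30, "ty": -3.5, "tz": -2.5, "wx": -0.13, "wy": -0.14, "wz": -0.385, "gripper": 0.4}, {"tx": 38, "ty": -4, "tz": -3.5, "wx": -0.163, "wy": -0.174, "wz": -0.481, "gripper": 0.4}])

```text
time: 14.13
position: [0.4983, 0.1577, 0.2034]
tool_rot: [2.839, 0.839, -0.248]
ft_force: [0.5, 0.4, -0.6]
grip_width: 0.709
grip_force: 0.0
```

>>> jog_arm(increments=[{"tx": 7, "ty": 3, "tz": -1.5, "wx": -0.032, "wy": -0.035, "wz": -0.097, "gripper": 0.4}, {"tx": 13.5, "ty": 6, "tz": -3.5, "wx": -0.065, "wy": -0.07, "wz": -0.193, "gripper": 0.4}, {"tx": 20.5, "ty": 8.5, "tz": -5, "wx": -0.097, "wy": -0.105, "wz": -0.289, "gripper": 0.4}, {"tx": 27, "ty": 11.5, "tz": -7, "wx": -0.13, "wy": -0.14, "wz": -0.386, "gripper": 0.4}, {"tx": 34, "ty": 14.5, "tz": -9, "wx": -0.162, "wy": -0.175, "wz": -0.482, "gripper": 0.4}])

```text
time: 14.55
position: [0.5354, 0.1653, 0.2065]
tool_rot: [2.386, 1.419, -0.459]
ft_force: [0.7, -1.0, -0.2]
grip_width: 0.416
grip_force: 0.0
```

>>> jog_arm(increments=[{"tx": 4.5, "ty": 6, "tz": -2, "wx": -0.033, "wy": -0.035, "wz": -0.096, "gripper": 0.4}, {"tx": 8.5, "ty": 12, "tz": -4, "wx": -0.066, "wy": -0.07, "wz": -0.192, "gripper": 0.4}, {"tx": 13, "ty": 18, "tz": -6, "wx": -0.098, "wy": -0.105, "wz": -0.289, "gripper": 0.4}, {"tx": 17, "ty": 24, "tz": -8, "wx": -0.131, "wy": -0.139, "wz": -0.385, "gripper": 0.4}, {"tx": 21.5, "ty": 30, "tz": -10, "wx": -0.163, "wy": -0.174, "wz": -0.481, "gripper": 0.4}])

```text
time: 14.97
position: [0.5727, 0.1727, 0.2095]
tool_rot: [1.821, 1.865, -0.623]
ft_force: [0.6, 0.1, -0.4]
grip_width: 0.397
grip_force: 0.0
```

>>> jog_arm(increments=[{"tx": -9, "ty": 9.5, "tz": 19.5, "wx": 0, "wy": 0, "wz": 0, "gripper": 0.4}, {"tx": -18.5, "ty": 19, "tz": 39.5, "wx": 0, "wy": 0, "wz": 0, "gripper": 0.4}, {"tx": -27.5, "ty": 28.5, "tz": 59, "wx": 0, "wy": 0, "wz": 0, "gripper": 0.4}, {"tx": -36.5, "ty": 38, "tz": 78.5, "wx": 0, "wy": 0, "wz": 0, "gripper": 0.4}, {"tx": -46, "ty": 47.5, "tz": 98, "wx": 0, "wy": 0, "wz": 0, "gripper": 0.4}])

```text
time: 15.38
position: [0.6216, 0.0763, 0.1591]
tool_rot: [1.827, 1.862, -0.621]
ft_force: [0.4, -0.4, 0.2]
grip_width: 0.401
grip_force: 0.0
```

>>> jog_arm(increments=[{"tx": 0, "ty": 0, "tz": 0, "wx": 0, "wy": 0, "wz": 0, "gripper": 0.4}, {"tx": 0, "ty": 0, "tz": 0, "wx": 0, "wy": 0, "wz": 0, "gripper": 0.4}, {"tx": 0, "ty": 0, "tz": 0, "wx": 0, "wy": 0, "wz": 0, "gripper": 0.4}, {"tx": 0, "ty": 0, "tz": 0, "wx": 0, "wy": 0, "wz": 0, "gripper": 0.4}, {"tx": 0, "ty": 0, "tz": 0, "wx": 0, "wy": 0, "wz": 0, "gripper": 0.4}])

```text
time: 15.8
position: [0.6211, 0.0781, 0.1606]
tool_rot: [1.828, 1.86, -0.617]
ft_force: [-0.0, -0.6, -0.8]
grip_width: 0.398
grip_force: 0.0
```

Run:
```python
from h import *
p,R=cur(); q,Q=knobpose(-.0068,0,.65); print(p,q,(R.inv()*Q).as_rotvec())
plan([(q,Q,5,.4)])
```

```text
[0.62105679 0.07813952 0.16057604] [0.61867489 0.05469822 0.05953916] [0.00366204 0.00139626 0.00333245]
[{"tx": 8.5, "ty": -0.6, "tz": 18.9, "wx": 0.001, "wy": 0.0, "wz": 0.001, "gripper": 0.4}, {"tx": 17.1, "ty": -1.2, "tz": 37.8, "wx": 0.001, "wy": 0.001, "wz": 0.001, "gripper": 0.4}, {"tx": 25.6, "ty": -1.7, "tz": 56.7, "wx": 0.002, "wy": 0.001, "wz": 0.002, "gripper": 0.4}, {"tx": 34.1, "ty": -2.3, "tz": 75.6, "wx": 0.003, "wy": 0.001, "wz": 0.003, "gripper": 0.4}, {"tx": 42.7, "ty": -2.9, "tz": 94.5, "wx": 0.004, "wy": 0.001, "wz": 0.003, "gripper": 0.4}]
```

>>> jog_arm(increments=[{"tx": 8.5, "ty": -1, "tz": 19, "wx": 0, "wy": 0, "wz": 0, "gripper": 0.4}, {"tx": 17, "ty": -1, "tz": 38, "wx": 0, "wy": 0, "wz": 0, "gripper": 0.4}, {"tx": 25.5, "ty": -2, "tz": 57, "wx": 0, "wy": 0, "wz": 0, "gripper": 0.4}, {"tx": 34, "ty": -2.5, "tz": 75.5, "wx": 0, "wy": 0, "wz": 0, "gripper": 0.4}, {"tx": 42.5, "ty": -3, "tz": 94.5, "wx": 0, "wy": 0, "wz": 0, "gripper": 0.4}])

```text
time: 16.22
position: [0.6186, 0.0539, 0.0591]
tool_rot: [1.829, 1.86, -0.616]
ft_force: [0.1, -0.4, -0.1]
grip_width: 0.4
grip_force: 0.0
```

>>> jog_arm(increments=[{"tx": 0, "ty": 0, "tz": 0, "wx": 0, "wy": 0, "wz": 0, "gripper": 0}, {"tx": 0, "ty": 0, "tz": 0, "wx": 0, "wy": 0, "wz": 0, "gripper": 0}, {"tx": 0, "ty": 0, "tz": 0, "wx": 0, "wy": 0, "wz": 0, "gripper": 0}, {"tx": 0, "ty": 0, "tz": 0, "wx": 0, "wy": 0, "wz": 0, "gripper": 0}, {"tx": 0, "ty": 0, "tz": 0, "wx": 0, "wy": 0, "wz": 0, "gripper": 0}], grip_force=60)

```text
time: 16.63
position: [0.6187, 0.0535, 0.0612]
tool_rot: [1.832, 1.857, -0.616]
ft_force: [-1.5, 1.2, 3.7]
grip_width: 0.131
grip_force: 60.0
```

>>> jog_arm(increments=[{"tx": 0, "ty": 0.5, "tz": 0, "wx": -0.045, "wy": 0, "wz": -0.059, "gripper": 0}, {"tx": 0, "ty": 1, "tz": 0, "wx": -0.09, "wy": 0, "wz": -0.118, "gripper": 0}, {"tx": 0, "ty": 1.5, "tz": 0, "wx": -0.134, "wy": 0, "wz": -0.177, "gripper": 0}, {"tx": 0, "ty": 2, "tz": 0, "wx": -0.179, "wy": 0, "wz": -0.236, "gripper": 0}, {"tx": 0.3, "ty": 2.2, "tz": 0, "wx": -0.224, "wy": 0, "wz": -0.295, "gripper": 0}])

```text
time: 17.05
position: [0.622, 0.0536, 0.0612]
tool_rot: [1.424, 2.123, -0.479]
ft_force: [1.8, -0.8, 1.4]
grip_width: 0.135
grip_force: 60.0
```

>>> jog_arm(increments=[{"tx": 0, "ty": 0.5, "tz": 0, "wx": -0.045, "wy": 0, "wz": -0.059, "gripper": 0}, {"tx": 0, "ty": 1, "tz": 0, "wx": -0.09, "wy": 0, "wz": -0.118, "gripper": 0}, {"tx": 0, "ty": 1.5, "tz": 0, "wx": -0.134, "wy": 0, "wz": -0.177, "gripper": 0}, {"tx": 0, "ty": 2, "tz": 0, "wx": -0.179, "wy": 0, "wz": -0.236, "gripper": 0}, {"tx": 0.3, "ty": 2.2, "tz": -0.3, "wx": -0.224, "wy": 0, "wz": -0.295, "gripper": 0}])

```text
time: 17.47
position: [0.6246, 0.0556, 0.0613]
tool_rot: [0.993, 2.315, -0.332]
ft_force: [8.9, -2.1, -5.2]
grip_width: 0.134
grip_force: 60.0
```

>>> jog_arm(increments=[{"tx": 0, "ty": 0, "tz": 0, "wx": 0, "wy": 0, "wz": 0, "gripper": 0}, {"tx": 0, "ty": 0, "tz": 0, "wx": 0, "wy": 0, "wz": 0, "gripper": 0}, {"tx": 0, "ty": 0, "tz": 0, "wx": 0, "wy": 0, "wz": 0, "gripper": 0}, {"tx": 0, "ty": 0, "tz": 0, "wx": 0, "wy": 0, "wz": 0, "gripper": 0}, {"tx": 0, "ty": 0, "tz": 0, "wx": 0, "wy": 0, "wz": 0, "gripper": 0}])

```text
time: 17.88
position: [0.6247, 0.0548, 0.0613]
tool_rot: [0.998, 2.314, -0.334]
ft_force: [5.2, -1.3, -3.1]
grip_width: 0.133
grip_force: 60.0
```

```bash
cat >> h.py <<'E'
def info():
    s=ctrl.get_state();p,R=cur();m=R.as_matrix();a=np.arctan2(m[1,1],m[0,1])-P["yaw"];print(p,"a",a.round(3),"G",p-R.apply([0,0,.01]),s["ft_force"].round(1),s["torque"].round(2),s["grip_width"].round(3),s["time"]); return p,R
def sr(cam,u,v,z):
    w=ray(cam,u,v,z); c,s=np.cos(P["yaw"]),np.sin(P["yaw"]); d=w[:2]-[P["rx"],P["ry"]]; return ((-s*d[0]+c*d[1])*1e3).round(1)
def track(ref,img,n,box,z):
    "shift (mm along rail) of the template box from ref to img"
    x,y,w,h=box; a,b=[cv2.resize(i,None,fx=8,fy=8,interpolation=cv2.INTER_CUBIC) for i in (ref,img)]
    r=cv2.matchTemplate(b,a[y*8:(y+h)*8,x*8:(x+w)*8],cv2.TM_CCOEFF_NORMED); _,v,_,l=cv2.minMaxLoc(r)
    dx,dy=l[0]/8-x,l[1]/8-y; cx,cy=x+w/2,y+h/2
    print(n,round(v,2),dx,dy,"mm",sr(n,cx+dx,cy+dy,z)-sr(n,cx,cy,z))
E
python3 - <<'E'
from h import *
info()
im2=vision.get_image("scene")["color"];cv2.imwrite("pics/s7.png",im2)
g=lambda f:cv2.imread(f"pics/{f}.png",0)
# carriage front corner patch (right part), in s6 around (305..318, 205..218)
track(g("s6"),g("s7"),"scene",(306,203,12,16),.0425)
E
```

```text
Traceback (most recent call last):
  File "h.py", line 63, in info
    s=ctrl.get_state();p,R=cur();m=R.as_matrix();a=np.arctan2(m[1,1],m[0,1])-P["yaw"];print(p,"a",a.round(3),"G",p-R.apply([0,0,.01]),s["ft_force"].round(1),s["torque"].round(2),s["grip_width"].round(3),s["time"]); return p,R
                                                                                                                                                                                  ^^^^^^^^^^^^^^^^^^^^^
AttributeError: 'float' object has no attribute 'round'
```

```bash
sed -i 's/s\["grip_width"\].round(3)/round(s["grip_width"],3)/' h.py
python3 - <<'E'
from h import *
info()
im2=vision.get_image("scene")["color"];cv2.imwrite("pics/s7.png",im2)
g=lambda f:cv2.imread(f"pics/{f}.png",0)
track(g("s6"),g("s7"),"scene",(306,203,12,16),.0425)
E
```

```text
[0.62470905 0.05483627 0.06127976] a 0.745 G [0.62051206 0.05923641 0.06921853] [ 5.2 -1.3 -3.1] [ 0.61 -0.25  0.6 ] 0.133 17.8833
scene 0.97 13.375 65.25 mm -46.5
```

>>> jog_arm(increments=[{"tx": 0.9, "ty": 1, "tz": -0.7, "wx": 0, "wy": 0, "wz": 0, "gripper": 0}, {"tx": 1.8, "ty": 2, "tz": -1.3, "wx": 0, "wy": 0, "wz": 0, "gripper": 0}, {"tx": 1.8, "ty": 2, "tz": -1.3, "wx": 0, "wy": 0, "wz": 0, "gripper": 0}, {"tx": 1.8, "ty": 2, "tz": -1.3, "wx": 0, "wy": 0, "wz": 0, "gripper": 0}, {"tx": 1.8, "ty": 2, "tz": -1.3, "wx": 0, "wy": 0, "wz": 0, "gripper": 0}])

```text
time: 18.35
position: [0.6247, 0.0577, 0.0613]
tool_rot: [0.998, 2.313, -0.334]
ft_force: [6.1, -0.6, -2.0]
grip_width: 0.133
grip_force: 60.0
```

>>> jog_arm(increments=[{"tx": 0, "ty": 0, "tz": 0, "wx": 0, "wy": 0, "wz": 0, "gripper": 0}, {"tx": 0, "ty": 0, "tz": 0, "wx": 0, "wy": 0, "wz": 0, "gripper": 0}, {"tx": 0, "ty": 0, "tz": 0, "wx": 0, "wy": 0, "wz": 0, "gripper": 0}, {"tx": 0, "ty": 0, "tz": 0, "wx": 0, "wy": 0, "wz": 0, "gripper": 0}, {"tx": 0, "ty": 0, "tz": 0, "wx": 0, "wy": 0, "wz": 0, "gripper": 0}])

```text
time: 18.77
position: [0.6247, 0.0576, 0.0613]
tool_rot: [0.998, 2.313, -0.335]
ft_force: [5.6, -1.5, -2.2]
grip_width: 0.129
grip_force: 60.0
```

Run:
```python
from h import *
p,R=info()
im2=vision.get_image("scene")["color"];im=vision.get_image("top")["color"];cv2.imwrite("pics/s8.png",im2);cv2.imwrite("pics/t8.png",im)
g=lambda f:cv2.imread(f"pics/{f}.png",0)
for x0,y0 in ((306,203),):
    a=g("s6")[y0:y0+16,x0:x0+12]; 
    for f in ("s7","s8"):
        r=cv2.matchTemplate(cv2.resize(g(f)[y0-4:y0+22,x0-10:x0+22],None,fx=8,fy=8,interpolation=2),cv2.resize(a,None,fx=8,fy=8,interpolation=2),5); _,v,_,l=cv2.minMaxLoc(r); print(f,round(v,2),l[0]/8-10,l[1]/8-4)
K=W(.02,-.0038+.085,0); t=[]
for i in range(1,14):
    r=Ro.from_rotvec([0,0,-.82*i/13]); t.append((K+r.apply(p-K),r*R,1,0))
plan(t)
```

```text
[0.62466352 0.05762049 0.06127639] a 0.744 G [0.62046787 0.06202408 0.06921395] [ 5.6 -1.5 -2.2] [ 0.56 -0.17  0.51] 0.129 18.7667
s7 0.93 -0.125 -4.0
s8 0.92 -1.25 -4.0
[{"tx": 0.0, "ty": -0.5, "tz": 0.0, "wx": 0.038, "wy": 0.0, "wz": 0.05, "gripper": 0}, {"tx": 0.1, "ty": -1.1, "tz": 0.0, "wx": 0.077, "wy": 0.0, "wz": 0.1, "gripper": 0}, {"tx": 0.1, "ty": -1.6, "tz": -0.1, "wx": 0.115, "wy": -0.001, "wz": 0.15, "gripper": 0}, {"tx": 0.2, "ty": -2.2, "tz": -0.1, "wx": 0.153, "wy": -0.001, "wz": 0.2, "gripper": 0}, {"tx": 0.3, "ty": -2.7, "tz": -0.2, "wx": 0.192, "wy": -0.001, "wz": 0.25, "gripper": 0}]
[{"tx": 0.0, "ty": -0.5, "tz": 0.0, "wx": 0.038, "wy": 0.0, "wz": 0.05, "gripper": 0}, {"tx": 0.0, "ty": -1.1, "tz": 0.0, "wx": 0.077, "wy": 0.0, "wz": 0.1, "gripper": 0}, {"tx": 0.1, "ty": -1.6, "tz": -0.1, "wx": 0.115, "wy": 0.0, "wz": 0.151, "gripper": 0}, {"tx": 0.2, "ty": -2.2, "tz": -0.2, "wx": 0.153, "wy": -0.001, "wz": 0.201, "gripper": 0}, {"tx": 0.3, "ty": -2.7, "tz": -0.2, "wx": 0.192, "wy": -0.001, "wz": 0.251, "gripper": 0}]
[{"tx": 0.0, "ty": -0.5, "tz": 0.0, "wx": 0.038, "wy": 0.0, "wz": 0.05, "gripper": 0}, {"tx": 0.0, "ty": -1.1, "tz": -0.1, "wx": 0.076, "wy": 0.0, "wz": 0.1, "gripper": 0}, {"tx": 0.1, "ty": -1.6, "tz": -0.1, "wx": 0.115, "wy": 0.0, "wz": 0.15, "gripper": 0}, {"tx": 0.1, "ty": -1.6, "tz": -0.1, "wx": 0.115, "wy": 0.0, "wz": 0.15, "gripper": 0}, {"tx": 0.1, "ty": -1.6, "tz": -0.1, "wx": 0.115, "wy": 0.0, "wz": 0.15, "gripper": 0}]
```

>>> jog_arm(increments=[{"tx": 0, "ty": -0.5, "tz": 0, "wx": 0.038, "wy": 0, "wz": 0.05, "gripper": 0}, {"tx": 0, "ty": -1.1, "tz": 0, "wx": 0.077, "wy": 0, "wz": 0.1, "gripper": 0}, {"tx": 0, "ty": -1.6, "tz": 0, "wx": 0.115, "wy": 0, "wz": 0.15, "gripper": 0}, {"tx": 0, "ty": -2.2, "tz": 0, "wx": 0.153, "wy": 0, "wz": 0.2, "gripper": 0}, {"tx": 0.3, "ty": -2.7, "tz": 0, "wx": 0.192, "wy": 0, "wz": 0.25, "gripper": 0}])

```text
time: 19.28
position: [0.6224, 0.0559, 0.0612]
tool_rot: [1.368, 2.152, -0.461]
ft_force: [3.2, -1.6, 1.1]
grip_width: 0.136
grip_force: 60.0
```

>>> jog_arm(increments=[{"tx": 0, "ty": -0.5, "tz": 0, "wx": 0.038, "wy": 0, "wz": 0.05, "gripper": 0}, {"tx": 0, "ty": -1.1, "tz": 0, "wx": 0.077, "wy": 0, "wz": 0.1, "gripper": 0}, {"tx": 0, "ty": -1.6, "tz": 0, "wx": 0.115, "wy": 0, "wz": 0.15, "gripper": 0}, {"tx": 0, "ty": -2.2, "tz": 0, "wx": 0.153, "wy": 0, "wz": 0.2, "gripper": 0}, {"tx": 0.3, "ty": -2.7, "tz": 0, "wx": 0.192, "wy": 0, "wz": 0.25, "gripper": 0}])

```text
time: 19.7
position: [0.6196, 0.055, 0.0612]
tool_rot: [1.715, 1.942, -0.58]
ft_force: [1.8, -0.8, 4.0]
grip_width: 0.13
grip_force: 60.0
```

>>> jog_arm(increments=[{"tx": 0, "ty": -0.5, "tz": 0, "wx": 0.038, "wy": 0, "wz": 0.05, "gripper": 0}, {"tx": 0, "ty": -1.1, "tz": 0, "wx": 0.077, "wy": 0, "wz": 0.1, "gripper": 0}, {"tx": 0, "ty": -1.6, "tz": 0, "wx": 0.115, "wy": 0, "wz": 0.15, "gripper": 0}, {"tx": 0, "ty": -1.6, "tz": 0, "wx": 0.115, "wy": 0, "wz": 0.15, "gripper": 0}, {"tx": 0, "ty": -1.6, "tz": 0, "wx": 0.115, "wy": 0, "wz": 0.15, "gripper": 0}])

```text
time: 20.12
position: [0.6183, 0.0546, 0.0612]
tool_rot: [1.906, 1.795, -0.648]
ft_force: [-1.0, -0.0, 5.2]
grip_width: 0.135
grip_force: 61.2
```

Run:
```python
from h import *
info()
```

```text
[0.6182534  0.05457323 0.06123425] a -0.073 G [0.61861954 0.06065218 0.06916597] [-1.  -0.   5.2] [-0.13 -0.05  1.33] 0.135 20.1167
```

>>> jog_arm(increments=[{"tx": 0, "ty": 0, "tz": 0, "wx": 0, "wy": 0, "wz": 0, "gripper": 0}, {"tx": 0, "ty": 0, "tz": 0, "wx": 0, "wy": 0, "wz": 0, "gripper": 0.7}, {"tx": 0, "ty": 0, "tz": 0, "wx": 0, "wy": 0, "wz": 0, "gripper": 0.7}, {"tx": 0, "ty": 0, "tz": 0, "wx": 0, "wy": 0, "wz": 0, "gripper": 0.7}, {"tx": 0, "ty": 0, "tz": 0, "wx": 0, "wy": 0, "wz": 0, "gripper": 0.7}])

```text
time: 20.53
position: [0.6158, 0.0543, 0.059]
tool_rot: [1.911, 1.794, -0.651]
ft_force: [1.1, 0.1, -0.4]
grip_width: 0.358
grip_force: 0.0
```

Run:
```python
from h import *
p,R=info()
A=np.array
u=p+A([0,.02,.10]); g=[(u,R,5,1),(A([.57,.17,.21]),R,5,1),(A([.46,.15,.2]),O(-1.5,0),15,1)]
check(g); plan(g)
```

```text
[0.61576381 0.05430859 0.05895652] a -0.077 G [0.61617768 0.06037354 0.06689661] [ 1.1  0.1 -0.4] [ 0.59  0.02 -0.  ] 0.358 20.5333
clearances [0.062, 0.078, 0.077]
[{"tx": -9.0, "ty": -0.3, "tz": -18.3, "wx": 0.0, "wy": 0.0, "wz": 0.0, "gripper": 1}, {"tx": -18.0, "ty": -0.6, "tz": -36.6, "wx": 0.0, "wy": 0.0, "wz": 0.0, "gripper": 1}, {"tx": -27.0, "ty": -0.9, "tz": -54.9, "wx": 0.0, "wy": 0.0, "wz": 0.0, "gripper": 1}, {"tx": -36.0, "ty": -1.3, "tz": -73.2, "wx": 0.0, "wy": 0.0, "wz": 0.0, "gripper": 1}, {"tx": -44.9, "ty": -1.6, "tz": -91.5, "wx": 0.0, "wy": 0.0, "wz": 0.0, "gripper": 1}]
[{"tx": 8.5, "ty": -10.4, "tz": -19.4, "wx": 0.0, "wy": 0.0, "wz": 0.0, "gripper": 1}, {"tx": 17.0, "ty": -20.8, "tz": -38.7, "wx": 0.0, "wy": 0.0, "wz": 0.0, "gripper": 1}, {"tx": 25.5, "ty": -31.2, "tz": -58.0, "wx": 0.0, "wy": 0.0, "wz": 0.0, "gripper": 1}, {"tx": 34.0, "ty": -41.6, "tz": -77.4, "wx": 0.0, "wy": 0.0, "wz": 0.0, "gripper": 1}, {"tx": 42.5, "ty": -51.9, "tz": -96.7, "wx": 0.0, "wy": 0.0, "wz": 0.0, "gripper": 1}]
[{"tx": -1.0, "ty": -7.3, "tz": 1.6, "wx": 0.031, "wy": 0.036, "w
[... 601 characters left out ...]
": 6.5, "wx": 0.092, "wy": 0.108, "wz": 0.274, "gripper": 1}, {"tx": -17.5, "ty": -22.7, "tz": 8.7, "wx": 0.123, "wy": 0.144, "wz": 0.365, "gripper": 1}, {"tx": -21.8, "ty": -28.4, "tz": 10.8, "wx": 0.154, "wy": 0.18, "wz": 0.457, "gripper": 1}]
[{"tx": -6.7, "ty": -2.7, "tz": 1.8, "wx": 0.03, "wy": 0.036, "wz": 0.091, "gripper": 1}, {"tx": -13.4, "ty": -5.5, "tz": 3.6, "wx": 0.061, "wy": 0.072, "wz": 0.182, "gripper": 1}, {"tx": -20.2, "ty": -8.3, "tz": 5.4, "wx": 0.092, "wy": 0.108, "wz": 0.273, "gripper": 1}, {"tx": -26.9, "ty": -11.1, "tz": 7.2, "wx": 0.123, "wy": 0.144, "wz": 0.365, "gripper": 1}, {"tx": -33.6, "ty": -13.8, "tz": 9.1, "wx": 0.153, "wy": 0.18, "wz": 0.456, "gripper": 1}]
```

>>> jog_arm(increments=[{"tx": -9, "ty": 0, "tz": -18, "wx": 0, "wy": 0, "wz": 0, "gripper": 1}, {"tx": -18, "ty": 0, "tz": -36.5, "wx": 0, "wy": 0, "wz": 0, "gripper": 1}, {"tx": -27, "ty": -1, "tz": -55, "wx": 0, "wy": 0, "wz": 0, "gripper": 1}, {"tx": -36, "ty": -1, "tz": -73, "wx": 0, "wy": 0, "wz": 0, "gripper": 1}, {"tx": -45, "ty": -2, "tz": -91.5, "wx": 0, "wy": 0, "wz": 0, "gripper": 1}])

```text
time: 20.95
position: [0.6153, 0.0742, 0.1597]
tool_rot: [1.911, 1.794, -0.651]
ft_force: [0.2, -0.5, 0.2]
grip_width: 0.733
grip_force: 0.0
```

>>> jog_arm(increments=[{"tx": 8.5, "ty": -10.5, "tz": -19.5, "wx": 0, "wy": 0, "wz": 0, "gripper": 1}, {"tx": 17, "ty": -21, "tz": -38.5, "wx": 0, "wy": 0, "wz": 0, "gripper": 1}, {"tx": 25.5, "ty": -31, "tz": -58, "wx": 0, "wy": 0, "wz": 0, "gripper": 1}, {"tx": 34, "ty": -41.5, "tz": -77.5, "wx": 0, "wy": 0, "wz": 0, "gripper": 1}, {"tx": 42.5, "ty": -52, "tz": -96.5, "wx": 0, "wy": 0, "wz": 0, "gripper": 1}])

```text
time: 21.37
position: [0.569, 0.1706, 0.2103]
tool_rot: [1.911, 1.794, -0.651]
ft_force: [0.5, 0.4, 0.1]
grip_width: 0.992
grip_force: 0.0
```

>>> jog_arm(increments=[{"tx": -1, "ty": -7, "tz": 1.5, "wx": 0.031, "wy": 0.036, "wz": 0.091, "gripper": 1}, {"tx": -2, "ty": -14.5, "tz": 3.5, "wx": 0.061, "wy": 0.072, "wz": 0.182, "gripper": 1}, {"tx": -3, "ty": -21.5, "tz": 5, "wx": 0.092, "wy": 0.108, "wz": 0.274, "gripper": 1}, {"tx": -4, "ty": -29, "tz": 6.5, "wx": 0.122, "wy": 0.144, "wz": 0.365, "gripper": 1}, {"tx": -5, "ty": -36, "tz": 8.5, "wx": 0.154, "wy": 0.18, "wz": 0.456, "gripper": 1}])

```text
time: 21.78
position: [0.5328, 0.1631, 0.2061]
tool_rot: [2.445, 1.35, -0.474]
ft_force: [0.4, 0.3, -1.2]
grip_width: 1.0
grip_force: 0.0
```

>>> jog_arm(increments=[{"tx": -4.5, "ty": -5.5, "tz": 2, "wx": 0.031, "wy": 0.036, "wz": 0.091, "gripper": 1}, {"tx": -9, "ty": -11.5, "tz": 4.5, "wx": 0.061, "wy": 0.072, "wz": 0.183, "gripper": 1}, {"tx": -13, "ty": -17, "tz": 6.5, "wx": 0.092, "wy": 0.108, "wz": 0.274, "gripper": 1}, {"tx": -17.5, "ty": -22.5, "tz": 8.5, "wx": 0.123, "wy": 0.144, "wz": 0.365, "gripper": 1}, {"tx": -22, "ty": -28.5, "tz": 11, "wx": 0.154, "wy": 0.18, "wz": 0.457, "gripper": 1}])

```text
time: 22.2
position: [0.4961, 0.1558, 0.2028]
tool_rot: [2.866, 0.788, -0.255]
ft_force: [-0.8, -0.1, 1.6]
grip_width: 1.003
grip_force: 0.0
```

>>> jog_arm(increments=[{"tx": -6.5, "ty": -3, "tz": 2, "wx": 0.031, "wy": 0.036, "wz": 0.091, "gripper": 1}, {"tx": -13.5, "ty": -5.5, "tz": 3.5, "wx": 0.062, "wy": 0.072, "wz": 0.182, "gripper": 1}, {"tx": -20, "ty": -8.5, "tz": 5.5, "wx": 0.092, "wy": 0.108, "wz": 0.273, "gripper": 1}, {"tx": -27, "ty": -11, "tz": 7, "wx": 0.123, "wy": 0.144, "wz": 0.364, "gripper": 1}, {"tx": -33.5, "ty": -14, "tz": 9, "wx": 0.153, "wy": 0.18, "wz": 0.456, "gripper": 1}])

```text
time: 22.62
position: [0.4593, 0.149, 0.1994]
tool_rot: [-3.138, -0.123, -0.002]
ft_force: [0.3, -0.9, 0.6]
grip_width: 0.999
grip_force: 0.0
```

Run:
```python
from h import *
info()
im2=vision.get_image("scene")["color"];im=vision.get_image("top")["color"];cv2.imwrite("pics/s9.png",im2);cv2.imwrite("pics/t9.png",im)
g=lambda f:cv2.imread(f"pics/{f}.png",0)
track(g("scene0"),g("s9"),"scene",(226,196,34,24),.07); track(g("top0"),g("t9"),"top",(232,222,26,18),.07)
track(g("s6"),g("s9"),"scene",(284,203,34,28),.06); track(g("t6"),g("t9"),"top",(282,220,25,40),.06)
for n,f,b in (("scene","s9",None),("top","t9",None)):
    c=g(f); # black bar centroid
    x0,y0,x1,y1=(280,195,325,230) if n=="scene" else (278,215,312,240)
    m=(c[y0:y1,x0:x1]<45); ys,xs=np.nonzero(m); print(n,"black bbox",x0+xs.min(),x0+xs.max(),y0+ys.min(),y0+ys.max(),len(xs))
```

```text
[0.45934599 0.14895704 0.19942104] a -1.505 G [0.45933393 0.14894818 0.20942103] [ 0.3 -0.9  0.6] [-0.06  0.19  0.  ] 0.999 22.6167
scene 0.9 59.375 7.375 mm -123.1
top 0.92 49.75 -1.5 mm -124.29999999999998
scene 0.99 -0.375 0.0 mm 0.7000000000000028
top 0.99 -0.375 0.0 mm 1.0
scene black bbox 288 312 210 224 179
top black bbox 285 301 228 234 66
```

>>> jog_arm(increments=[{"tx": -4, "ty": 28.5, "tz": 1, "wx": 0, "wy": 0, "wz": 0, "gripper": 1}, {"tx": -8, "ty": 57, "tz": 2, "wx": 0, "wy": 0, "wz": 0, "gripper": 1}, {"tx": -12.5, "ty": 86, "tz": 3, "wx": 0, "wy": 0, "wz": 0, "gripper": 1}, {"tx": -16.5, "ty": 114.5, "tz": 4, "wx": 0, "wy": 0, "wz": 0, "gripper": 1}, {"tx": -21, "ty": 143, "tz": 5, "wx": 0, "wy": 0, "wz": 0, "gripper": 1}])

```text
time: 23.13
position: [0.4511, 0.0042, 0.1949]
tool_rot: [3.137, 0.137, -0.0]
ft_force: [0.3, 0.0, -0.0]
grip_width: 0.998
grip_force: 0.0
```

>>> jog_arm(increments=[{"tx": -4, "ty": 28.5, "tz": 1, "wx": 0, "wy": 0, "wz": 0, "gripper": 1}, {"tx": -8, "ty": 57, "tz": 2, "wx": 0, "wy": 0, "wz": 0, "gripper": 1}, {"tx": -12.5, "ty": 86, "tz": 3, "wx": 0, "wy": 0, "wz": 0, "gripper": 1}, {"tx": -16.5, "ty": 114.5, "tz": 4, "wx": 0, "wy": 0, "wz": 0, "gripper": 1}, {"tx": -21, "ty": 143, "tz": 5, "wx": 0, "wy": 0, "wz": 0, "gripper": 1}])

```text
time: 23.55
position: [0.4422, -0.1404, 0.1903]
tool_rot: [3.137, 0.136, 0.0]
ft_force: [0.7, -0.4, -0.1]
grip_width: 1.006
grip_force: 0.0
```

>>> jog_arm(increments=[{"tx": 2, "ty": 0.5, "tz": 6, "wx": 0, "wy": 0, "wz": -0.1, "gripper": 1}, {"tx": 4.5, "ty": 1, "tz": 12, "wx": 0, "wy": 0, "wz": -0.2, "gripper": 1}, {"tx": 6.5, "ty": 1.5, "tz": 18, "wx": 0, "wy": 0, "wz": -0.3, "gripper": 1}, {"tx": 8.5, "ty": 1.5, "tz": 24, "wx": 0, "wy": 0, "wz": -0.4, "gripper": 1}, {"tx": 11, "ty": 2, "tz": 30, "wx": 0, "wy": 0, "wz": -0.5, "gripper": 1}])

```text
time: 23.97
position: [0.4537, -0.1401, 0.1601]
tool_rot: [3.003, 0.915, -0.001]
ft_force: [0.4, -0.6, -0.6]
grip_width: 0.996
grip_force: 0.0
```

>>> jog_arm(increments=[{"tx": 2, "ty": 1.5, "tz": 6, "wx": 0, "wy": 0, "wz": -0.1, "gripper": 1}, {"tx": 3.5, "ty": 3, "tz": 12, "wx": 0, "wy": 0, "wz": -0.2, "gripper": 1}, {"tx": 5, "ty": 4, "tz": 18, "wx": 0, "wy": 0, "wz": -0.3, "gripper": 1}, {"tx": 7, "ty": 5.5, "tz": 24, "wx": 0, "wy": 0, "wz": -0.4, "gripper": 1}, {"tx": 8.5, "ty": 7, "tz": 30, "wx": 0, "wy": 0, "wz": -0.5, "gripper": 1}])

```text
time: 24.38
position: [0.4649, -0.1412, 0.13]
tool_rot: [2.683, 1.631, -0.002]
ft_force: [0.4, -0.1, 0.9]
grip_width: 0.999
grip_force: 0.0
```

>>> jog_arm(increments=[{"tx": 0, "ty": 0, "tz": 0, "wx": 0, "wy": 0, "wz": 0, "gripper": 1}, {"tx": 0, "ty": 0, "tz": 0, "wx": 0, "wy": 0, "wz": 0, "gripper": 1}, {"tx": 0, "ty": 0, "tz": 0, "wx": 0, "wy": 0, "wz": 0, "gripper": 1}, {"tx": 0, "ty": 0, "tz": 0, "wx": 0, "wy": 0, "wz": 0, "gripper": 1}, {"tx": 0, "ty": 0, "tz": 0, "wx": 0, "wy": 0, "wz": 0, "gripper": 1}])

```text
time: 24.8
position: [0.4643, -0.1411, 0.1303]
tool_rot: [2.691, 1.62, 0.001]
ft_force: [0.2, 1.2, 0.1]
grip_width: 1.004
grip_force: 0.0
```

Run:
```python
from h import *
info()
g=[(np.array([.462,-.1425,.035]),O(-.5),5,1)]
check(g); plan(g)
```

```text
[ 0.4643155  -0.14112488  0.13027629] a -0.5 G [ 0.46430501 -0.14111954  0.14027628] [0.2 1.2 0.1] [-0.11  0.09 -0.03] 1.004 24.8
clearances [0.035]
[{"tx": -0.5, "ty": -0.3, "tz": 19.1, "wx": 0.0, "wy": 0.0, "wz": 0.0, "gripper": 1}, {"tx": -0.9, "ty": -0.6, "tz": 38.1, "wx": 0.0, "wy": 0.0, "wz": 0.0, "gripper": 1}, {"tx": -1.4, "ty": -0.9, "tz": 57.2, "wx": 0.001, "wy": 0.0, "wz": 0.0, "gripper": 1}, {"tx": -1.8, "ty": -1.2, "tz": 76.2, "wx": 0.001, "wy": 0.0, "wz": 0.0, "gripper": 1}, {"tx": -2.3, "ty": -1.5, "tz": 95.3, "wx": 0.001, "wy": 0.0, "wz": 0.0, "gripper": 1}]
```

>>> jog_arm(increments=[{"tx": -0.5, "ty": 0, "tz": 19, "wx": 0, "wy": 0, "wz": 0, "gripper": 1}, {"tx": -1, "ty": -0.5, "tz": 38, "wx": 0, "wy": 0, "wz": 0, "gripper": 1}, {"tx": -1.5, "ty": -1, "tz": 57, "wx": 0, "wy": 0, "wz": 0, "gripper": 1}, {"tx": -2, "ty": -1, "tz": 76, "wx": 0, "wy": 0, "wz": 0, "gripper": 1}, {"tx": -2, "ty": -1.5, "tz": 95, "wx": 0, "wy": 0, "wz": 0, "gripper": 1}])

```text
time: 25.22
position: [0.4621, -0.1422, 0.0343]
tool_rot: [2.69, 1.62, 0.001]
ft_force: [-0.0, 0.4, 0.0]
grip_width: 1.004
grip_force: 0.0
```

>>> jog_arm(increments=[{"tx": 0, "ty": 0, "tz": 0, "wx": 0, "wy": 0, "wz": 0, "gripper": 1}, {"tx": 0, "ty": 0, "tz": 0, "wx": 0, "wy": 0, "wz": 0, "gripper": 0.65}, {"tx": 0, "ty": 0, "tz": 0, "wx": 0, "wy": 0, "wz": 0, "gripper": 0.65}, {"tx": 0, "ty": 0, "tz": 0, "wx": 0, "wy": 0, "wz": 0, "gripper": 0.65}, {"tx": 0, "ty": 0, "tz": 0, "wx": 0, "wy": 0, "wz": 0, "gripper": 0.65}], grip_force=25)

```text
time: 25.63
position: [0.4625, -0.142, 0.036]
tool_rot: [2.69, 1.621, 0.002]
ft_force: [-3.0, 1.3, 4.3]
grip_width: 0.785
grip_force: 1.9
```

>>> jog_arm(increments=[{"tx": 0, "ty": 0, "tz": 0, "wx": 0, "wy": 0, "wz": 0, "gripper": 0.65}, {"tx": 0, "ty": 0, "tz": 0, "wx": 0, "wy": 0, "wz": 0, "gripper": 0.65}, {"tx": 0, "ty": 0, "tz": 0, "wx": 0, "wy": 0, "wz": 0, "gripper": 0.65}, {"tx": 0, "ty": 0, "tz": 0, "wx": 0, "wy": 0, "wz": 0, "gripper": 0.65}, {"tx": 0, "ty": 0, "tz": 0, "wx": 0, "wy": 0, "wz": 0, "gripper": 0.65}])

```text
time: 26.05
position: [0.462, -0.1418, 0.0358]
tool_rot: [-2.69, -1.621, -0.001]
ft_force: [-2.8, 1.8, 7.4]
grip_width: 0.748
grip_force: 25.0
```

Run:
```python
from h import *
p,R=info()
# lift 45 mm, go to -y then rail; place with tin 3 mm off the rail
yt=P["d"]-.125; z=p[2]; e=W(-.036,yt,0)[:2]
g=[(p+[0,0,.045],R,5,.65),(np.r_[.52,-.185,z+.045],O(-.25),5,.65),(np.r_[e,z+.045],O(0),5,.65),(np.r_[e,z+.045],O(0),5,.65),(np.r_[e,z+.001],O(0),5,.65)]
check(g); plan(g); print(e)
```

```text
[ 0.46201314 -0.1417765   0.03581113] a -0.499 G [ 0.46200893 -0.14178436  0.04581113] [-2.8  1.8  7.4] [ 0.32  0.82 -0.  ] 0.748 26.05
clearances [0.037, 0.037, 0.036, 0.036, 0.036]
[{"tx": 0.0, "ty": 0.0, "tz": -9.0, "wx": 0.0, "wy": 0.0, "wz": 0.0, "gripper": 0.65}, {"tx": 0.0, "ty": 0.0, "tz": -18.0, "wx": 0.0, "wy": 0.0, "wz": 0.0, "gripper": 0.65}, {"tx": 0.0, "ty": 0.0, "tz": -27.0, "wx": 0.0, "wy": 0.0, "wz": 0.0, "gripper": 0.65}, {"tx": 0.0, "ty": 0.0, "tz": -36.0, "wx": 0.0, "wy": 0.0, "wz": 0.0, "gripper": 0.65}, {"tx": 0.0, "ty": 0.0, "tz": -45.0, "wx": 0.0, "wy": 0.0, "wz": 0.0, "gripper": 0.65}]
[{"tx": -2.2, "ty": 14.3, "tz": 0.0, "wx": 0.0, "wy": 0.0, "wz": -0.05, "gripper": 0.65}, {"tx": -4.4, "ty": 28.6, "tz": 0.0, "wx": 0.0, "wy": 0.0, "wz": -0.1, "gripper": 0.65}, {"tx": -6.6, "ty": 42.9, "tz": 0.0, "wx": 0.0, "wy": -0.001, "wz": -0.149, "gripper": 0.65}, {"tx": -8.9, "ty": 57.2, "tz": 0.0, "wx": 0.0, "wy": -0.001, "wz": -0.199, "gripper": 0.65}, {"tx": -11.1, "ty": 71.5, "tz": 0.0, "wx": 0.0, "wy": -0.001, "wz": -0.249, "gripper": 0.65}]
[{"tx": 3.3, "ty": 8.6, 
[... 602 characters left out ...]
ty": -0.1, "tz": 0.0, "wx": 0.0, "wy": 0.0, "wz": 0.0, "gripper": 0.65}, {"tx": 0.0, "ty": -0.1, "tz": 0.0, "wx": 0.0, "wy": 0.0, "wz": 0.0, "gripper": 0.65}, {"tx": 0.0, "ty": -0.1, "tz": 0.0, "wx": 0.0, "wy": 0.0, "wz": 0.0, "gripper": 0.65}]
[{"tx": 0.0, "ty": 0.0, "tz": 8.8, "wx": 0.0, "wy": 0.0, "wz": 0.0, "gripper": 0.65}, {"tx": 0.0, "ty": 0.0, "tz": 17.6, "wx": 0.0, "wy": 0.0, "wz": 0.0, "gripper": 0.65}, {"tx": 0.0, "ty": 0.0, "tz": 26.4, "wx": 0.0, "wy": 0.0, "wz": 0.0, "gripper": 0.65}, {"tx": 0.0, "ty": 0.0, "tz": 35.2, "wx": 0.0, "wy": 0.0, "wz": 0.0, "gripper": 0.65}, {"tx": 0.0, "ty": 0.0, "tz": 44.0, "wx": 0.0, "wy": 0.0, "wz": 0.0, "gripper": 0.65}]
[ 0.56566753 -0.17944757]
```

>>> jog_arm(increments=[{"tx": 0, "ty": 0, "tz": -9, "wx": 0, "wy": 0, "wz": 0, "gripper": 0.65}, {"tx": 0, "ty": 0, "tz": -18, "wx": 0, "wy": 0, "wz": 0, "gripper": 0.65}, {"tx": 0, "ty": 0, "tz": -27, "wx": 0, "wy": 0, "wz": 0, "gripper": 0.65}, {"tx": 0, "ty": 0, "tz": -36, "wx": 0, "wy": 0, "wz": 0, "gripper": 0.65}, {"tx": 0, "ty": 0, "tz": -45, "wx": 0, "wy": 0, "wz": 0, "gripper": 0.65}])

```text
time: 26.47
position: [0.4617, -0.1424, 0.0806]
tool_rot: [2.69, 1.62, 0.0]
ft_force: [-0.2, -0.4, -2.7]
grip_width: 0.756
grip_force: 25.0
```

>>> jog_arm(increments=[{"tx": -2, "ty": 14.5, "tz": 0, "wx": 0, "wy": 0, "wz": -0.05, "gripper": 0.65}, {"tx": -4.5, "ty": 28.5, "tz": 0, "wx": 0, "wy": 0, "wz": -0.1, "gripper": 0.65}, {"tx": -6.5, "ty": 43, "tz": 0, "wx": 0, "wy": 0, "wz": -0.15, "gripper": 0.65}, {"tx": -9, "ty": 57, "tz": 0, "wx": 0, "wy": 0, "wz": -0.2, "gripper": 0.65}, {"tx": -11, "ty": 71.5, "tz": 0, "wx": 0, "wy": 0, "wz": -0.25, "gripper": 0.65}])

```text
time: 26.88
position: [0.5203, -0.1856, 0.0803]
tool_rot: [2.464, 1.946, -0.0]
ft_force: [-0.4, 0.7, -3.2]
grip_width: 0.745
grip_force: 25.0
```

>>> jog_arm(increments=[{"tx": 3.5, "ty": 8.5, "tz": 0, "wx": 0, "wy": 0, "wz": -0.05, "gripper": 0.65}, {"tx": 6.5, "ty": 17, "tz": 0, "wx": 0, "wy": 0, "wz": -0.1, "gripper": 0.65}, {"tx": 9.5, "ty": 26, "tz": 0, "wx": 0, "wy": 0, "wz": -0.15, "gripper": 0.65}, {"tx": 13, "ty": 34.5, "tz": 0, "wx": 0, "wy": 0, "wz": -0.2, "gripper": 0.65}, {"tx": 16, "ty": 43, "tz": 0, "wx": 0, "wy": 0, "wz": -0.25, "gripper": 0.65}])

```text
time: 27.3
position: [0.5658, -0.1797, 0.0804]
tool_rot: [2.203, 2.238, -0.001]
ft_force: [-0.1, -0.2, -3.4]
grip_width: 0.751
grip_force: 25.0
```

>>> jog_arm(increments=[{"tx": 0, "ty": 0, "tz": 0, "wx": 0, "wy": 0, "wz": 0, "gripper": 0.65}, {"tx": 0, "ty": 0, "tz": 0, "wx": 0, "wy": 0, "wz": 0, "gripper": 0.65}, {"tx": 0, "ty": 0, "tz": 0, "wx": 0, "wy": 0, "wz": 0, "gripper": 0.65}, {"tx": 0, "ty": 0, "tz": 0, "wx": 0, "wy": 0, "wz": 0, "gripper": 0.65}, {"tx": 0, "ty": 0, "tz": 0, "wx": 0, "wy": 0, "wz": 0, "gripper": 0.65}])

```text
time: 27.72
position: [0.5649, -0.1801, 0.08]
tool_rot: [2.207, 2.235, -0.001]
ft_force: [0.1, 0.3, -3.8]
grip_width: 0.755
grip_force: 25.0
```

Run:
```python
from h import *
p,R=info()
e=W(-.036,P["d"]-.125,0)[:2]
plan([(np.r_[e,.0365],O(0),5,.65)])
im2=vision.get_image("scene")["color"]; cv2.imwrite("pics/s10c.png",cv2.resize(im2[180:360,300:540],(800,600)))
```

```text
[ 0.56485467 -0.18006322  0.08001513] a -0.0 G [ 0.56485327 -0.18005552  0.09001513] [ 0.1  0.3 -3.8] [-0.11  0.05  0.01] 0.755 27.7167
[{"tx": 0.1, "ty": 0.2, "tz": 8.7, "wx": 0.0, "wy": 0.0, "wz": 0.0, "gripper": 0.65}, {"tx": 0.3, "ty": 0.3, "tz": 17.4, "wx": 0.0, "wy": 0.0, "wz": 0.0, "gripper": 0.65}, {"tx": 0.4, "ty": 0.5, "tz": 26.1, "wx": 0.0, "wy": 0.0, "wz": 0.0, "gripper": 0.65}, {"tx": 0.5, "ty": 0.7, "tz": 34.8, "wx": 0.0, "wy": 0.001, "wz": 0.0, "gripper": 0.65}, {"tx": 0.6, "ty": 0.8, "tz": 43.5, "wx": 0.0, "wy": 0.001, "wz": 0.0, "gripper": 0.65}]
```

View pics/s10c.png

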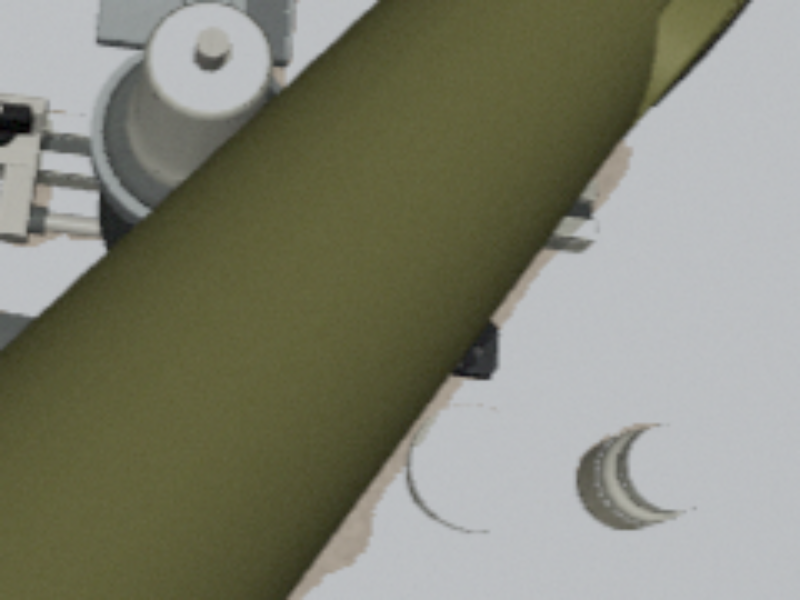

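>>> jog_arm(increments=[{"tx": 0, "ty": 0, "tz": 12, "wx": 0, "wy": 0, "wz": 0, "gripper": 0.65}, {"tx": 0, "ty": 0, "tz": 24, "wx": 0, "wy": 0, "wz": 0, "gripper": 0.65}, {"tx": 0.5, "ty": 0.5, "tz": 36, "wx": 0, "wy": 0, "wz": 0, "gripper": 0.65}, {"tx": 0.5, "ty": 0.5, "tz": 44, "wx": 0, "wy": 0, "wz": 0, "gripper": 0.65}, {"tx": 0.5, "ty": 0.5, "tz": 44, "wx": 0, "wy": 0, "wz": 0, "gripper": 0.65}])

```text
time: 28.18
position: [0.5651, -0.1794, 0.0344]
tool_rot: [-2.206, -2.236, 0.003]
ft_force: [-0.1, -0.5, -3.3]
grip_width: 0.753
grip_force: 25.0
```

>>> jog_arm(increments=[{"tx": 0, "ty": 0.5, "tz": 0, "wx": 0, "wy": 0, "wz": 0, "gripper": 0.65}, {"tx": 0, "ty": 1, "tz": 0, "wx": 0, "wy": 0, "wz": 0, "gripper": 0.65}, {"tx": 0, "ty": 1.5, "tz": 0, "wx": 0, "wy": 0, "wz": 0, "gripper": 0.65}, {"tx": 0, "ty": 2, "tz": 0, "wx": 0, "wy": 0, "wz": 0, "gripper": 0.65}, {"tx": 0, "ty": 2, "tz": 0, "wx": 0, "wy": 0, "wz": 0, "gripper": 0.65}])

```text
time: 28.6
position: [0.568, -0.1794, 0.0359]
tool_rot: [2.206, 2.236, -0.001]
ft_force: [0.9, 0.4, -3.9]
grip_width: 0.752
grip_force: 25.0
```

>>> jog_arm(increments=[{"tx": 0, "ty": 0.5, "tz": 0, "wx": 0, "wy": 0, "wz": 0, "gripper": 0.65}, {"tx": 0, "ty": 1, "tz": 0, "wx": 0, "wy": 0, "wz": 0, "gripper": 0.65}, {"tx": 0, "ty": 1.5, "tz": 0, "wx": 0, "wy": 0, "wz": 0, "gripper": 0.65}, {"tx": 0, "ty": 2, "tz": 0, "wx": 0, "wy": 0, "wz": 0, "gripper": 0.65}, {"tx": 0, "ty": 2, "tz": 0, "wx": 0, "wy": 0, "wz": 0, "gripper": 0.65}])

```text
time: 29.02
position: [0.5687, -0.1795, 0.0357]
tool_rot: [-2.206, -2.235, 0.003]
ft_force: [-5.1, 0.1, 0.2]
grip_width: 0.75
grip_force: 25.0
```

>>> jog_arm(increments=[{"tx": 0, "ty": 0, "tz": 0, "wx": 0, "wy": 0, "wz": 0, "gripper": 1}, {"tx": 0, "ty": 0, "tz": 0, "wx": 0, "wy": 0, "wz": 0, "gripper": 1}, {"tx": 0, "ty": 0, "tz": 0, "wx": 0, "wy": 0, "wz": 0, "gripper": 1}, {"tx": 0, "ty": 0, "tz": 0, "wx": 0, "wy": 0, "wz": 0, "gripper": 1}, {"tx": 0, "ty": 0, "tz": 0, "wx": 0, "wy": 0, "wz": 0, "gripper": 1}])

```text
time: 29.43
position: [0.571, -0.1795, 0.0365]
tool_rot: [2.204, 2.235, 0.001]
ft_force: [-0.6, 0.2, 0.3]
grip_width: 0.979
grip_force: 0.0
```

Run:
```python
from h import *
p,R=info()
A=np.array; t=-.79; a=-.14; Q=O(a,t)
def push(yc,gap,z=.028):
    # front upper tip edge (tool +x 9.5mm) is to touch tin (centre rail -33,yc) on its back side, normal (sin.14,cos.14)
    n=A([np.sin(.14),np.cos(.14)]); c=A([-.033,yc])-n*(.033+gap)+A([.004,0])
    e=W(c[0],c[1],z+.0067); return e-Q.apply([.0095,0,0])
yt=-.0363-.125
q=push(yt,.012); qe=push(P["s"]*0-.0052-.033,0)
print("start",q,"end",qe,clear(q,Q),clear(qe,Q))
g=[(p+[0,0,.06],R,5,1),(A([.57,-.25,.15]),O(a,0),5,0),(A([.575,-.30,.12]),Q,10,0),(q+[0,-.05,.03],Q,5,0),(q,Q,5,0)]
check(g); plan(g)
J=ray("scene",494,322,.085); print("jar",J,"pot",ray("scene",441,318,.045))
# lowest body point near pot/jar x<.49
for nm,P0 in (("start",q),("back",A([.575,-.30,.12])),("b2",q+[0,-.05,.03])):
    b=np.stack(np.meshgrid(np.linspace(-.0375,.0375,11),np.linspace(-.095,.095,25),np.linspace(-.25,-.07,19)),-1).reshape(-1,3); w=Q.apply(b)+P0
    for o,c,r in (("pot",(.45,-.245),.037),("jar",(.453,-.334),.03)):
        m=np.hypot(w[:,0]-c[0],w[:,1]-c[1])<r+.006; print(nm,o,w[m,2].min() if m.any() else None)
```

```text
[ 0.57103304 -0.17945951  0.03652114] a 0.001 G [ 0.571009   -0.17944598  0.0465211 ] [-0.6  0.2  0.3] [-0.1   0.09  0.03] 0.979 29.4333
start [ 0.56611015 -0.23062693  0.02795164] end [ 0.5660568  -0.09563396  0.02795164] [np.float64(0.1522), np.float64(0.0506), np.float64(0.1539), np.float64(0.0212)] [np.float64(0.0184), np.float64(0.0506), np.float64(0.02), np.float64(0.0212)]
clearances [0.035, 0.035, 0.104, 0.175, 0.152]
[{"tx": 0.0, "ty": 0.0, "tz": -12.0, "wx": 0.0, "wy": 0.0, "wz": 0.0, "gripper": 1}, {"tx": 0.0, "ty": 0.1, "tz": -24.0, "wx": 0.0, "wy": 0.0, "wz": 0.0, "gripper": 1}, {"tx": 0.0, "ty": 0.1, "tz": -36.0, "wx": 0.0, "wy": 0.0, "wz": 0.0, "gripper": 1}, {"tx": -0.1, "ty": 0.1, "tz": -48.0, "wx": 0.0, "wy": 0.0, "wz": 0.0, "gripper": 1}, {"tx": -0.1, "ty": 0.1, "tz": -60.0, "wx": 0.0, "wy": 0.0, "wz": 0.0, "gripper": 1}]
[{"tx": -14.1, "ty": -0.3, "tz": -10.7, "wx": 0.0, "wy": 0.0, "wz": 0.028, "gripper": 0}, {"tx": -28.2, "ty": -0.7, "tz": -21.4, "wx": 0.001, "wy": 0.0, "wz": 0.056, "gripper": 0}, {"tx": -42.3, "ty": -1.1, "tz": -32.0, "wx": 0.001, "wy": 0.001, "
[... 1452 characters left out ...]
6.5, "wx": 0.0, "wy": 0.0, "wz": 0.0, "gripper": 0}]
[{"tx": 2.8, "ty": -1.2, "tz": 11.2, "wx": 0.0, "wy": 0.0, "wz": 0.0, "gripper": 0}, {"tx": 5.5, "ty": -2.5, "tz": 22.5, "wx": 0.0, "wy": 0.0, "wz": 0.0, "gripper": 0}, {"tx": 8.2, "ty": -3.8, "tz": 33.8, "wx": 0.0, "wy": 0.0, "wz": 0.0, "gripper": 0}, {"tx": 10.9, "ty": -5.0, "tz": 45.1, "wx": 0.0, "wy": 0.0, "wz": 0.0, "gripper": 0}, {"tx": 13.7, "ty": -6.3, "tz": 56.3, "wx": 0.0, "wy": 0.0, "wz": 0.0, "gripper": 0}]
jar [ 0.45309889 -0.3335907   0.085     ] pot [ 0.45296269 -0.24592204  0.045     ]
start pot 0.06123786737829308
start jar 0.0576210214485513
back pot None
back jar 0.14263092437999622
b2 pot None
b2 jar 0.08058256829202895
```

```bash
cat >> h.py <<'E'
A=np.array
def push(yc,gap,t,a=-.12,z=.036,off=.006):
    Q=O(a,t); n=A([np.sin(-a),np.cos(a)]); c=A([-.033,yc])-n*(.033+gap)+A([off,0])
    return W(c[0],c[1],z)-Q.apply([.0095,0,0]),Q
def lowz(P0,Q):
    b=np.stack(np.meshgrid(np.linspace(-.0375,.0375,11),np.linspace(-.095,.095,25),np.linspace(-.25,-.07,19)),-1).reshape(-1,3); w=Q.apply(b)+P0; o=[]
    for c,r in (((.452,-.245),.037),((.453,-.334),.027)):
        m=np.hypot(w[:,0]-c[0],w[:,1]-c[1])<r+.008; o.append(round(w[m,2].min(),3) if m.any() else None)
    return o,[float(x) for x in clear(P0,Q)]
E
python3 - <<'E'
from h import *
y0=-.0363-.125; y1=-.0052-.033
for f in (0,.25,.5,.75,1):
    yc=y0+(y1-y0)*f; t=-.35-.45*f
    print(f,[round(v,3) for v in push(yc,0,t)[0]],lowz(*push(yc,0 if f else .015,t)))
E
```

```text
0 [np.float64(0.57), np.float64(-0.221), np.float64(0.033)] ([np.float64(0.086), np.float64(0.133)], [0.1231, 0.0856, 0.1363, 0.0295])
0.25 [np.float64(0.57), np.float64(-0.19), np.float64(0.032)] ([np.float64(0.078), np.float64(0.194)], [0.086, 0.0777, 0.0969, 0.0275])
0.5 [np.float64(0.569), np.float64(-0.159), np.float64(0.031)] ([np.float64(0.069), np.float64(0.203)], [0.0639, 0.0692, 0.0701, 0.0257])
0.75 [np.float64(0.569), np.float64(-0.127), np.float64(0.03)] ([np.float64(0.076), np.float64(0.199)], [0.0415, 0.0603, 0.043, 0.0239])
1 [np.float64(0.569), np.float64(-0.096), np.float64(0.029)] ([np.float64(0.093), None], [0.0189, 0.0511, 0.0201, 0.0224])
```

Run:
```python
from h import *
p,R=info(); y0=-.0363-.125
q,Q=push(y0,.025,-.35)
print(lowz(q,Q))
g=[(p+[0,0,.07],R,5,1),(q+[0,0,.08],Q,10,0),(q+[0,0,.02],Q,5,0),(q,Q,5,0)]
check(g); plan(g)
```

```text
[ 0.57103304 -0.17945951  0.03652114] a 0.001 G [ 0.571009   -0.17944598  0.0465211 ] [-0.6  0.2  0.3] [-0.1   0.09  0.03] 0.979 29.4333
([np.float64(0.091), np.float64(0.114)], [0.1331, 0.0856, 0.1463, 0.0295])
clearances [0.035, 0.035, 0.127, 0.133]
[{"tx": 0.0, "ty": 0.0, "tz": -14.0, "wx": 0.0, "wy": 0.0, "wz": 0.0, "gripper": 1}, {"tx": 0.0, "ty": 0.1, "tz": -28.0, "wx": 0.0, "wy": 0.0, "wz": 0.0, "gripper": 1}, {"tx": -0.1, "ty": 0.1, "tz": -42.0, "wx": 0.0, "wy": 0.0, "wz": 0.0, "gripper": 1}, {"tx": -0.1, "ty": 0.1, "tz": -56.0, "wx": 0.0, "wy": 0.0, "wz": 0.0, "gripper": 1}, {"tx": -0.1, "ty": 0.2, "tz": -70.0, "wx": 0.0, "wy": 0.0, "wz": 0.0, "gripper": 1}]
[{"tx": -6.6, "ty": -0.5, "tz": -0.6, "wx": -0.002, "wy": 0.035, "wz": 0.012, "gripper": 0}, {"tx": -13.3, "ty": -0.9, "tz": -1.2, "wx": -0.004, "wy": 0.07, "wz": 0.024, "gripper": 0}, {"tx": -19.9, "ty": -1.4, "tz": -1.8, "wx": -0.006, "wy": 0.105, "wz": 0.036, "gripper": 0}, {"tx": -26.5, "ty": -1.8, "tz": -2.5, "wx": -0.007, "wy": 0.14, "wz": 0.048, "gripper": 0}, {"tx": -33.2, "ty": -2.2, "tz": -3.1, "wx": -0.009, "w
[... 646 characters left out ...]
z": 0.0, "gripper": 0}, {"tx": -12.4, "ty": -0.1, "tz": 33.8, "wx": 0.0, "wy": 0.0, "wz": 0.0, "gripper": 0}, {"tx": -16.5, "ty": -0.1, "tz": 45.1, "wx": 0.0, "wy": 0.0, "wz": 0.0, "gripper": 0}, {"tx": -20.6, "ty": -0.1, "tz": 56.4, "wx": 0.0, "wy": 0.0, "wz": 0.0, "gripper": 0}]
[{"tx": -1.4, "ty": 0.0, "tz": 3.7, "wx": 0.0, "wy": 0.0, "wz": 0.0, "gripper": 0}, {"tx": -2.7, "ty": 0.0, "tz": 7.5, "wx": 0.0, "wy": 0.0, "wz": 0.0, "gripper": 0}, {"tx": -4.1, "ty": 0.0, "tz": 11.2, "wx": 0.0, "wy": 0.0, "wz": 0.0, "gripper": 0}, {"tx": -5.5, "ty": 0.0, "tz": 15.0, "wx": 0.0, "wy": 0.0, "wz": 0.0, "gripper": 0}, {"tx": -6.9, "ty": 0.0, "tz": 18.8, "wx": 0.0, "wy": 0.0, "wz": 0.0, "gripper": 0}]
```

>>> jog_arm(increments=[{"tx": 0, "ty": 0, "tz": -14, "wx": 0, "wy": 0, "wz": 0, "gripper": 1}, {"tx": 0, "ty": 0, "tz": -28, "wx": 0, "wy": 0, "wz": 0, "gripper": 1}, {"tx": 0, "ty": 0, "tz": -42, "wx": 0, "wy": 0, "wz": 0, "gripper": 1}, {"tx": 0, "ty": 0, "tz": -56, "wx": 0, "wy": 0, "wz": 0, "gripper": 1}, {"tx": 0, "ty": 0, "tz": -70, "wx": 0, "wy": 0, "wz": 0, "gripper": 1}])

```text
time: 29.85
position: [0.5704, -0.1796, 0.1083]
tool_rot: [2.205, 2.235, 0.001]
ft_force: [0.5, 0.2, 0.0]
grip_width: 1.0
grip_force: 0.0
```

>>> jog_arm(increments=[{"tx": -6.5, "ty": -0.5, "tz": -0.5, "wx": -0.002, "wy": 0.035, "wz": 0.012, "gripper": 0}, {"tx": -13.5, "ty": -1, "tz": -1, "wx": -0.004, "wy": 0.07, "wz": 0.024, "gripper": 0}, {"tx": -20, "ty": -1.5, "tz": -2, "wx": -0.006, "wy": 0.105, "wz": 0.036, "gripper": 0}, {"tx": -26.5, "ty": -2, "tz": -2.5, "wx": -0.007, "wy": 0.14, "wz": 0.048, "gripper": 0}, {"tx": -33, "ty": -2, "tz": -3, "wx": -0.009, "wy": 0.175, "wz": 0.06, "gripper": 0}])

```text
time: 30.27
position: [0.5688, -0.2128, 0.1107]
tool_rot: [-2.183, -2.084, -0.198]
ft_force: [0.0, -0.3, 0.6]
grip_width: 0.709
grip_force: 0.0
```

>>> jog_arm(increments=[{"tx": -6.5, "ty": 0, "tz": -2, "wx": -0.002, "wy": 0.035, "wz": 0.012, "gripper": 0}, {"tx": -13, "ty": 0, "tz": -3.5, "wx": -0.004, "wy": 0.071, "wz": 0.024, "gripper": 0}, {"tx": -19.5, "ty": 0, "tz": -5, "wx": -0.006, "wy": 0.106, "wz": 0.036, "gripper": 0}, {"tx": -26, "ty": 0, "tz": -7, "wx": -0.008, "wy": 0.141, "wz": 0.048, "gripper": 0}, {"tx": -32, "ty": 0, "tz": -9, "wx": -0.01, "wy": 0.176, "wz": 0.06, "gripper": 0}])

```text
time: 30.68
position: [0.5671, -0.2461, 0.1138]
tool_rot: [-2.145, -1.925, -0.38]
ft_force: [-0.2, -0.5, 0.5]
grip_width: 0.328
grip_force: 0.0
```

>>> jog_arm(increments=[{"tx": -4, "ty": 0, "tz": 11.5, "wx": 0, "wy": 0, "wz": 0, "gripper": 0}, {"tx": -8, "ty": 0, "tz": 22.5, "wx": 0, "wy": 0, "wz": 0, "gripper": 0}, {"tx": -12.5, "ty": 0, "tz": 34, "wx": 0, "wy": 0, "wz": 0, "gripper": 0}, {"tx": -16.5, "ty": 0, "tz": 45, "wx": 0, "wy": 0, "wz": 0, "gripper": 0}, {"tx": -20.5, "ty": 0, "tz": 56.5, "wx": 0, "wy": 0, "wz": 0, "gripper": 0}])

```text
time: 31.1
position: [0.5668, -0.2436, 0.0506]
tool_rot: [-2.142, -1.927, -0.377]
ft_force: [-0.0, 0.4, -1.0]
grip_width: 0.019
grip_force: 0.0
```

Run:
```python
from h import *
p,R=info(); y0=-.0363-.125; y1=-.0052-.033
q,Q=push(y0,.025,-.35); print(q,(R.inv()*Q).as_rotvec())
im2=vision.get_image("scene")["color"]; cv2.imwrite("pics/s11.png",im2)
print("tin",vision.spot_in("scene","tin")[:2],"jar",vision.spot_in("scene","jar")[:1],"pot",vision.spot_in("scene","pot")[:1])
g=[(q,Q,5,0)]
for i in range(1,21):
    f=i/20; g.append((*push(y0+(y1-y0)*f-.01,.015*(1-f),-.35-.45*f),1,0))
check(g); plan(g)
```

```text
[ 0.56679506 -0.24356155  0.05061424] a -0.118 G [ 0.5664579  -0.24698326  0.06000457] [-0.   0.4 -1. ] [-0.45  0.05  0.06] 0.019 31.1
[ 0.56750627 -0.24587225  0.03274247] [-0.00308764 -0.0009789   0.00089172]
tin [{'bbox': [392.7, 238.7, 429.6, 277.4], 'conf': 0.87}, {'bbox': [221.0, 195.9, 472.2, 251.7], 'conf': 0.26}] jar [] pot []
clearances [0.132, 0.128, 0.123, 0.118, 0.112, 0.107, 0.102, 0.097, 0.092, 0.086, 0.081, 0.076, 0.071, 0.066, 0.06, 0.055, 0.05, 0.045, 0.039, 0.034, 0.029]
[{"tx": -1.5, "ty": 0.2, "tz": 3.5, "wx": -0.001, "wy": 0.0, "wz": 0.0, "gripper": 0}, {"tx": -3.1, "ty": 0.4, "tz": 6.9, "wx": -0.001, "wy": 0.0, "wz": 0.0, "gripper": 0}, {"tx": -4.6, "ty": 0.7, "tz": 10.4, "wx": -0.002, "wy": 0.0, "wz": 0.0, "gripper": 0}, {"tx": -6.1, "ty": 0.9, "tz": 13.9, "wx": -0.002, "wy": -0.001, "wz": 0.0, "gripper": 0}, {"tx": -7.7, "ty": 1.1, "tz": 17.4, "wx": -0.003, "wy": -0.001, "wz": 0.0, "gripper": 0}]
[{"tx": 6.5, "ty": 0.5, "tz": 2.6, "wx": 0.0, "wy": 0.023, "wz": 0.0, "gripper": 0}, {"tx": 13.0, "ty": -0.3, "tz": 5.1, "wx": 0.0, "wy": 0.045, "wz": 0.0, "gripper"
[... 859 characters left out ...]
er": 0}, {"tx": 17.3, "ty": -2.2, "tz": 11.8, "wx": 0.0, "wy": 0.068, "wz": 0.0, "gripper": 0}, {"tx": 23.1, "ty": -3.0, "tz": 15.8, "wx": 0.0, "wy": 0.09, "wz": 0.0, "gripper": 0}, {"tx": 28.9, "ty": -3.7, "tz": 19.7, "wx": 0.0, "wy": 0.113, "wz": 0.0, "gripper": 0}]
[{"tx": 5.3, "ty": -0.8, "tz": 4.6, "wx": 0.0, "wy": 0.022, "wz": 0.0, "gripper": 0}, {"tx": 10.6, "ty": -1.5, "tz": 9.1, "wx": 0.0, "wy": 0.045, "wz": 0.0, "gripper": 0}, {"tx": 15.9, "ty": -2.2, "tz": 13.7, "wx": 0.0, "wy": 0.067, "wz": 0.0, "gripper": 0}, {"tx": 21.2, "ty": -3.0, "tz": 18.3, "wx": 0.0, "wy": 0.09, "wz": 0.0, "gripper": 0}, {"tx": 26.6, "ty": -3.7, "tz": 22.8, "wx": 0.0, "wy": 0.112, "wz": 0.0, "gripper": 0}]
```

>>> jog_arm(increments=[{"tx": -1.5, "ty": 0, "tz": 3.5, "wx": 0, "wy": 0, "wz": 0, "gripper": 0}, {"tx": -3, "ty": 0.5, "tz": 7, "wx": 0, "wy": 0, "wz": 0, "gripper": 0}, {"tx": -4.5, "ty": 0.5, "tz": 10.5, "wx": 0, "wy": 0, "wz": 0, "gripper": 0}, {"tx": -6, "ty": 1, "tz": 14, "wx": 0, "wy": 0, "wz": 0, "gripper": 0}, {"tx": -7.5, "ty": 1, "tz": 17.5, "wx": 0, "wy": 0, "wz": 0, "gripper": 0}])

```text
time: 31.72
position: [0.5676, -0.2465, 0.0329]
tool_rot: [-2.145, -1.925, -0.378]
ft_force: [0.1, -0.2, 0.3]
grip_width: 0.003
grip_force: 0.0
```

>>> jog_arm(increments=[{"tx": 6.5, "ty": 0, "tz": 2.5, "wx": 0, "wy": 0.023, "wz": 0, "gripper": 0}, {"tx": 13, "ty": -0.5, "tz": 5, "wx": 0, "wy": 0.045, "wz": 0, "gripper": 0}, {"tx": 19.5, "ty": -1, "tz": 7.5, "wx": 0, "wy": 0.068, "wz": 0, "gripper": 0}, {"tx": 26, "ty": -2, "tz": 10, "wx": 0, "wy": 0.09, "wz": 0, "gripper": 0}, {"tx": 32.5, "ty": -2.5, "tz": 13, "wx": 0, "wy": 0.113, "wz": 0, "gripper": 0}])

```text
time: 32.13
position: [0.5683, -0.2121, 0.0323]
tool_rot: [-2.077, -1.863, -0.488]
ft_force: [-3.3, -5.3, 3.0]
grip_width: 0.004
grip_force: 3.0
```

>>> jog_arm(increments=[{"tx": 6, "ty": -0.5, "tz": 3.5, "wx": 0, "wy": 0.022, "wz": 0, "gripper": 0}, {"tx": 12.5, "ty": -1.5, "tz": 6.5, "wx": 0, "wy": 0.045, "wz": 0, "gripper": 0}, {"tx": 18.5, "ty": -2, "tz": 10, "wx": 0, "wy": 0.067, "wz": 0, "gripper": 0}, {"tx": 24.5, "ty": -3, "tz": 13, "wx": 0, "wy": 0.09, "wz": 0, "gripper": 0}, {"tx": 30.5, "ty": -3.5, "tz": 16.5, "wx": 0, "wy": 0.112, "wz": 0, "gripper": 0}])

```text
time: 32.55
position: [0.5652, -0.1811, 0.0306]
tool_rot: [-2.011, -1.797, -0.584]
ft_force: [-10.8, -11.0, 6.9]
grip_width: 0.004
grip_force: 6.7
```

Run:
```python
from h import *
p,R=info(); y0=-.0363-.125; y1=-.0052-.033
print(push(y0+(y1-y0)*.5-.01,.0075,-.575)[0],clear(p,R))
im2=vision.get_image("scene")["color"]; cv2.imwrite("pics/s12.png",im2)
print("tin",vision.spot_in("scene","tin")[:2])
```

```text
[ 0.56522326 -0.18114645  0.03059123] a -0.123 G [ 0.5646798  -0.18652218  0.03900587] [-10.8 -11.    6.9] [-1.98  1.85  1.15] 0.004 32.55
[ 0.56882069 -0.17598068  0.03083357] [np.float64(0.0865), np.float64(0.0686), np.float64(0.0928), np.float64(0.0251)]
tin [{'bbox': [377.8, 234.6, 412.6, 276.0], 'conf': 0.61}]
```

Run:
```python
from h import *
p,R=info(); y1=-.0052-.033
print("srcpot",ray("scene",442,202,.052)); 
tip=p+R.apply([.0095,0,0]); c_,s_=np.cos(P["yaw"]),np.sin(P["yaw"]); d=tip[:2]-[P["rx"],P["ry"]]; ty=-s_*d[0]+c_*d[1]; yt=ty+.033
print("tin yc",yt)
q0,Q0=push(yt,.010,-.58,a=0,off=.0)
g=[(p+W(0,-.012,0)-W(0,0,0),R,5,0),(q0,Q0,5,0)]
n=15
for i in range(1,n+1):
    f=i/n; g.append((*push(yt+(y1-.008-yt)*f,.01*(1-f),-.58-.21*f,a=0,off=0),1,0))
check(g); print(lowz(*g[1][:2]),lowz(*g[-1][:2])); plan(g)
```

```text
[ 0.56553919 -0.17993929  0.0302859 ] a -0.123 G [ 0.56499592 -0.18533174  0.03868985] [-7.2 -7.   2.5] [-1.56  1.43  0.94] 0.004 32.65
srcpot [ 0.6945397  -0.23082746  0.052     ]
tin yc -0.12087050834724958
clearances [0.085, 0.096, 0.092, 0.087, 0.083, 0.078, 0.073, 0.069, 0.064, 0.06, 0.055, 0.05, 0.046, 0.041, 0.036, 0.032, 0.027]
([np.float64(0.069), np.float64(0.144)], [0.0965, 0.0688, 0.1025, 0.0256]) ([np.float64(0.08), np.float64(0.179)], [0.0269, 0.0519, 0.0285, 0.0225])
[{"tx": -2.0, "ty": 0.3, "tz": -1.3, "wx": 0.0, "wy": 0.0, "wz": 0.0, "gripper": 0}, {"tx": -4.0, "ty": 0.6, "tz": -2.6, "wx": 0.0, "wy": 0.0, "wz": 0.0, "gripper": 0}, {"tx": -6.0, "ty": 0.9, "tz": -3.9, "wx": 0.0, "wy": 0.0, "wz": 0.0, "gripper": 0}, {"tx": -8.0, "ty": 1.2, "tz": -5.2, "wx": 0.0, "wy": 0.0, "wz": 0.0, "gripper": 0}, {"tx": -10.0, "ty": 1.5, "tz": -6.5, "wx": 0.0, "wy": 0.0, "wz": 0.0, "gripper": 0}]
[{"tx": 0.4, "ty": 0.5, "tz": 0.2, "wx": 0.012, "wy": 0.001, "wz": -0.021, "gripper": 0}, {"tx": 0.9, "ty": 1.1, "tz": 0.4, "wx": 0.025, "wy": 0.003, "wz": -0.043, "gripper": 0}, {"tx": 1.3, 
[... 831 characters left out ...]
0, "gripper": 0}, {"tx": 13.5, "ty": 0.1, "tz": 10.6, "wx": 0.0, "wy": 0.042, "wz": 0.0, "gripper": 0}, {"tx": 18.0, "ty": 0.1, "tz": 14.2, "wx": 0.0, "wy": 0.056, "wz": 0.0, "gripper": 0}, {"tx": 22.5, "ty": 0.1, "tz": 17.7, "wx": 0.0, "wy": 0.07, "wz": 0.0, "gripper": 0}]
[{"tx": 4.2, "ty": 0.0, "tz": 3.9, "wx": 0.0, "wy": 0.014, "wz": 0.0, "gripper": 0}, {"tx": 8.5, "ty": 0.0, "tz": 7.8, "wx": 0.0, "wy": 0.028, "wz": 0.0, "gripper": 0}, {"tx": 12.7, "ty": 0.0, "tz": 11.6, "wx": 0.0, "wy": 0.042, "wz": 0.0, "gripper": 0}, {"tx": 16.9, "ty": 0.0, "tz": 15.5, "wx": 0.0, "wy": 0.056, "wz": 0.0, "gripper": 0}, {"tx": 21.2, "ty": 0.0, "tz": 19.3, "wx": 0.0, "wy": 0.07, "wz": 0.0, "gripper": 0}]
```

>>> jog_arm(increments=[{"tx": -2, "ty": 0, "tz": -1.5, "wx": 0, "wy": 0, "wz": 0, "gripper": 0}, {"tx": -4, "ty": 0.5, "tz": -2.5, "wx": 0, "wy": 0, "wz": 0, "gripper": 0}, {"tx": -6, "ty": 1, "tz": -4, "wx": 0, "wy": 0, "wz": 0, "gripper": 0}, {"tx": -8, "ty": 1, "tz": -5, "wx": 0, "wy": 0, "wz": 0, "gripper": 0}, {"tx": -10, "ty": 1.5, "tz": -6.5, "wx": 0, "wy": 0, "wz": 0, "gripper": 0}])

```text
time: 33.07
position: [0.5697, -0.1879, 0.0311]
tool_rot: [-2.004, -1.8, -0.593]
ft_force: [-0.4, -0.6, 0.3]
grip_width: 0.003
grip_force: 0.0
```

>>> jog_arm(increments=[{"tx": 0, "ty": -1, "tz": 0, "wx": 0.012, "wy": 0.001, "wz": -0.021, "gripper": 0}, {"tx": 0, "ty": -1, "tz": 0, "wx": 0.025, "wy": 0.003, "wz": -0.043, "gripper": 0}, {"tx": 0, "ty": -1, "tz": 0, "wx": 0.037, "wy": 0.004, "wz": -0.064, "gripper": 0}, {"tx": 0, "ty": -1, "tz": 0, "wx": 0.062, "wy": 0.007, "wz": -0.107, "gripper": 0}, {"tx": 0, "ty": -1, "tz": 0, "wx": 0.062, "wy": 0.007, "wz": -0.107, "gripper": 0}])

```text
time: 33.48
position: [0.5693, -0.1878, 0.0309]
tool_rot: [-1.87, -1.911, -0.567]
ft_force: [0.2, 0.5, 0.1]
grip_width: 0.008
grip_force: 0.0
```

Run:
```python
from h import *
p,R=info(); y1=-.0052-.033; yt=-.119
q0,Q0=push(yt,.010,-.58,a=0,off=.0); print("rel to q0 mm",(p-q0)*1e3,(R.inv()*Q0).as_rotvec())
im2=vision.get_image("scene")["color"]; cv2.imwrite("pics/s13.png",im2)
print("tin",vision.spot_in("scene","tin")[:1], "pred",np.r_[[proj("scene",W(-.033+.033*np.cos(t),yt+.033*np.sin(t),.055))[0] for t in np.linspace(0,6.28,60)]].min(0).round(1),np.r_[[proj("scene",W(-.033+.033*np.cos(t),yt+.033*np.sin(t),.0))[0] for t in np.linspace(0,6.28,60)]].max(0).round(1))
g=[(q0,Q0,5,0)]; n=20
for i in range(1,n+1):
    f=i/n; g.append((*push(yt+(y1-.008-yt)*f,.01*(1-f),-.58-.21*f,a=0,off=0),1,0))
plan(g)
```

```text
[ 0.5692762  -0.18777795  0.03091738] a 0.007 G [ 0.5693378  -0.19327939  0.03926786] [0.2 0.5 0.1] [-0.68  0.05 -0.04] 0.008 33.4833
rel to q0 mm [0.49824513 0.27690821 0.12361069] [ 0.00089432 -0.00257264  0.00920179]
tin [{'bbox': [377.6, 238.3, 413.5, 272.9], 'conf': 0.64}] pred [375.5 237. ] [403.5 274.7]
[{"tx": 0.0, "ty": 0.0, "tz": 0.0, "wx": 0.0, "wy": 0.0, "wz": 0.001, "gripper": 0}, {"tx": 0.0, "ty": 0.1, "tz": 0.0, "wx": 0.001, "wy": -0.001, "wz": 0.002, "gripper": 0}, {"tx": 0.0, "ty": 0.1, "tz": 0.1, "wx": 0.001, "wy": -0.001, "wz": 0.003, "gripper": 0}, {"tx": 0.0, "ty": 0.1, "tz": 0.1, "wx": 0.002, "wy": -0.002, "wz": 0.004, "gripper": 0}, {"tx": 0.0, "ty": 0.2, "tz": 0.1, "wx": 0.002, "wy": -0.002, "wz": 0.006, "gripper": 0}]
[{"tx": 3.5, "ty": 0.0, "tz": 2.4, "wx": 0.0, "wy": 0.01, "wz": 0.0, "gripper": 0}, {"tx": 7.0, "ty": 0.0, "tz": 4.8, "wx": 0.0, "wy": 0.021, "wz": 0.0, "gripper": 0}, {"tx": 10.4, "ty": 0.0, "tz": 7.1, "wx": 0.0, "wy": 0.031, "wz": 0.0, "gripper": 0}, {"tx": 13.9, "ty": 0.0, "tz": 9.5, "wx": 0.0, "wy": 0.042, "wz": 0.0, "gripper": 0}, {"tx": 17
[... 651 characters left out ...]
0.0, "gripper": 0}, {"tx": 9.6, "ty": 0.0, "tz": 8.2, "wx": 0.0, "wy": 0.031, "wz": 0.0, "gripper": 0}, {"tx": 12.8, "ty": 0.0, "tz": 10.9, "wx": 0.0, "wy": 0.042, "wz": 0.0, "gripper": 0}, {"tx": 16.0, "ty": 0.0, "tz": 13.6, "wx": 0.0, "wy": 0.052, "wz": 0.0, "gripper": 0}]
[{"tx": 3.1, "ty": 0.0, "tz": 2.9, "wx": 0.0, "wy": 0.011, "wz": 0.0, "gripper": 0}, {"tx": 6.2, "ty": 0.0, "tz": 5.8, "wx": 0.0, "wy": 0.021, "wz": 0.0, "gripper": 0}, {"tx": 9.2, "ty": 0.0, "tz": 8.6, "wx": 0.0, "wy": 0.032, "wz": 0.0, "gripper": 0}, {"tx": 12.3, "ty": 0.0, "tz": 11.5, "wx": 0.0, "wy": 0.042, "wz": 0.0, "gripper": 0}, {"tx": 15.4, "ty": 0.0, "tz": 14.4, "wx": 0.0, "wy": 0.053, "wz": 0.0, "gripper": 0}]
```

>>> jog_arm(increments=[{"tx": 3.5, "ty": 0, "tz": 2.5, "wx": 0, "wy": 0.01, "wz": 0, "gripper": 0}, {"tx": 7, "ty": 0, "tz": 5, "wx": 0, "wy": 0.02, "wz": 0, "gripper": 0}, {"tx": 10.5, "ty": 0, "tz": 7, "wx": 0, "wy": 0.03, "wz": 0, "gripper": 0}, {"tx": 14, "ty": 0, "tz": 9.5, "wx": 0, "wy": 0.04, "wz": 0, "gripper": 0}, {"tx": 17.5, "ty": 0, "tz": 12, "wx": 0, "wy": 0.05, "wz": 0, "gripper": 0}])

```text
time: 34.0
position: [0.5678, -0.1673, 0.0306]
tool_rot: [-1.843, -1.874, -0.608]
ft_force: [-0.0, -1.4, -0.3]
grip_width: 0.005
grip_force: 1.0
```

>>> jog_arm(increments=[{"tx": 3.5, "ty": 0, "tz": 2.5, "wx": 0, "wy": 0.01, "wz": 0, "gripper": 0}, {"tx": 6.5, "ty": 0, "tz": 5, "wx": 0, "wy": 0.02, "wz": 0, "gripper": 0}, {"tx": 10, "ty": 0, "tz": 7.5, "wx": 0, "wy": 0.03, "wz": 0, "gripper": 0}, {"tx": 13.5, "ty": 0, "tz": 10, "wx": 0, "wy": 0.04, "wz": 0, "gripper": 0}, {"tx": 16.5, "ty": 0, "tz": 12.5, "wx": 0, "wy": 0.053, "wz": 0, "gripper": 0}])

```text
time: 34.42
position: [0.5676, -0.1459, 0.0304]
tool_rot: [-1.807, -1.84, -0.651]
ft_force: [-0.9, -1.0, -0.3]
grip_width: 0.006
grip_force: 0.8
```

Run:
```python
from h import *
p,R=info(); y1=-.0052-.033; yt=-.119
print("off mm",(p-push(yt+(y1-.008-yt)*.5,.005,-.58-.105,a=0,off=0)[0])*1e3)
im2=vision.get_image("scene")["color"]; cv2.imwrite("pics/s14.png",im2)
print("tin",vision.spot_in("scene","tin")[:1])
```

```text
[ 0.56763827 -0.14586368  0.03035236] a 0.003 G [ 0.56770337 -0.15220139  0.03808729] [-0.9 -1.  -0.3] [-1.16  0.05  0.  ] 0.006 34.4167
off mm [-0.60223489  0.20520998  0.36275353]
tin [{'bbox': [366.2, 237.3, 395.9, 272.1], 'conf': 0.63}]
```

>>> jog_arm(increments=[{"tx": 3, "ty": 0, "tz": 2.5, "wx": 0, "wy": 0.01, "wz": 0, "gripper": 0}, {"tx": 6.5, "ty": 0, "tz": 5.5, "wx": 0, "wy": 0.02, "wz": 0, "gripper": 0}, {"tx": 9.5, "ty": 0, "tz": 8, "wx": 0, "wy": 0.03, "wz": 0, "gripper": 0}, {"tx": 13, "ty": 0, "tz": 11, "wx": 0, "wy": 0.04, "wz": 0, "gripper": 0}, {"tx": 16, "ty": 0, "tz": 13.5, "wx": 0, "wy": 0.052, "wz": 0, "gripper": 0}])

```text
time: 34.93
position: [0.5672, -0.1249, 0.03]
tool_rot: [-1.774, -1.806, -0.691]
ft_force: [0.4, -1.5, -1.5]
grip_width: 0.003
grip_force: 0.8
```

>>> jog_arm(increments=[{"tx": 3, "ty": 0, "tz": 3, "wx": 0, "wy": 0.01, "wz": 0, "gripper": 0}, {"tx": 6, "ty": 0, "tz": 5.5, "wx": 0, "wy": 0.02, "wz": 0, "gripper": 0}, {"tx": 9, "ty": 0, "tz": 8.5, "wx": 0, "wy": 0.03, "wz": 0, "gripper": 0}, {"tx": 12.5, "ty": 0, "tz": 11.5, "wx": 0, "wy": 0.04, "wz": 0, "gripper": 0}, {"tx": 15.5, "ty": 0, "tz": 14.5, "wx": 0, "wy": 0.053, "wz": 0, "gripper": 0}])

```text
time: 35.35
position: [0.567, -0.1038, 0.0298]
tool_rot: [-1.739, -1.772, -0.732]
ft_force: [-0.4, -1.7, -0.8]
grip_width: 0.005
grip_force: 0.8
```

Run:
```python
from h import *
p,R=info(); y1=-.0052-.033
q,Q=push(y1,0,-.79,a=0,off=0); print("to end mm",(q-p)*1e3,clear(p,R),clear(q,Q)); plan([(p+W(0,.006,0)-W(0,0,0),R,5,0)])
```

```text
[ 0.56699993 -0.10377145  0.02978835] a 0.003 G [ 0.56707937 -0.1108845   0.03681673] [-0.4 -1.7 -0.8] [-1.21  0.03  0.  ] 0.005 35.35
to end mm [ 0.59969495  7.7689078  -0.53670412] [np.float64(0.0268), np.float64(0.0518), np.float64(0.0284), np.float64(0.0227)] [np.float64(0.0189), np.float64(0.0519), np.float64(0.0205), np.float64(0.0225)]
[{"tx": 0.8, "ty": 0.0, "tz": 0.9, "wx": 0.0, "wy": 0.0, "wz": 0.0, "gripper": 0}, {"tx": 1.7, "ty": 0.0, "tz": 1.7, "wx": 0.0, "wy": 0.0, "wz": 0.0, "gripper": 0}, {"tx": 2.5, "ty": 0.0, "tz": 2.6, "wx": 0.0, "wy": 0.0, "wz": 0.0, "gripper": 0}, {"tx": 3.4, "ty": 0.0, "tz": 3.4, "wx": 0.0, "wy": 0.0, "wz": 0.0, "gripper": 0}, {"tx": 4.2, "ty": 0.0, "tz": 4.3, "wx": 0.0, "wy": 0.0, "wz": 0.0, "gripper": 0}]
```

>>> jog_arm(increments=[{"tx": 0.8, "ty": 0, "tz": 0.8, "wx": 0, "wy": 0, "wz": 0, "gripper": 0}, {"tx": 1.5, "ty": 0, "tz": 1.5, "wx": 0, "wy": 0, "wz": 0, "gripper": 0}, {"tx": 2.5, "ty": 0, "tz": 2.5, "wx": 0, "wy": 0, "wz": 0, "gripper": 0}, {"tx": 3, "ty": 0, "tz": 3, "wx": 0, "wy": 0, "wz": 0, "gripper": 0}, {"tx": 3, "ty": 0, "tz": 3, "wx": 0, "wy": 0, "wz": 0, "gripper": 0}])

```text
time: 35.77
position: [0.5669, -0.0999, 0.0298]
tool_rot: [-1.74, -1.772, -0.731]
ft_force: [0.0, -2.1, -1.3]
grip_width: 0.007
grip_force: 0.7
```

>>> jog_arm(increments=[{"tx": 0.5, "ty": 0, "tz": 0.5, "wx": 0, "wy": 0, "wz": 0, "gripper": 0}, {"tx": 1, "ty": 0, "tz": 1, "wx": 0, "wy": 0, "wz": 0, "gripper": 0}, {"tx": 1.5, "ty": 0, "tz": 1.5, "wx": 0, "wy": 0, "wz": 0, "gripper": 0}, {"tx": 1.5, "ty": 0, "tz": 1.5, "wx": 0, "wy": 0, "wz": 0, "gripper": 0}, {"tx": 1.5, "ty": 0, "tz": 1.5, "wx": 0, "wy": 0, "wz": 0, "gripper": 0}])

```text
time: 36.18
position: [0.5668, -0.0979, 0.0297]
tool_rot: [-1.74, -1.772, -0.731]
ft_force: [-0.3, -1.0, -0.8]
grip_width: 0.006
grip_force: 0.7
```

>>> jog_arm(increments=[{"tx": 0.4, "ty": 0, "tz": 0.4, "wx": 0, "wy": 0, "wz": 0, "gripper": 0}, {"tx": 0.8, "ty": 0, "tz": 0.8, "wx": 0, "wy": 0, "wz": 0, "gripper": 0}, {"tx": 1.2, "ty": 0, "tz": 1.2, "wx": 0, "wy": 0, "wz": 0, "gripper": 0}, {"tx": 1.4, "ty": 0, "tz": 1.4, "wx": 0, "wy": 0, "wz": 0, "gripper": 0}, {"tx": 1.4, "ty": 0, "tz": 1.4, "wx": 0, "wy": 0, "wz": 0, "gripper": 0}])

```text
time: 36.6
position: [0.5668, -0.0959, 0.0297]
tool_rot: [-1.74, -1.772, -0.731]
ft_force: [0.3, -1.0, -1.3]
grip_width: 0.001
grip_force: 0.7
```

>>> jog_arm(increments=[{"tx": 0.3, "ty": 0, "tz": 0.3, "wx": 0, "wy": 0, "wz": 0, "gripper": 0}, {"tx": 0.6, "ty": 0, "tz": 0.6, "wx": 0, "wy": 0, "wz": 0, "gripper": 0}, {"tx": 0.9, "ty": 0, "tz": 0.9, "wx": 0, "wy": 0, "wz": 0, "gripper": 0}, {"tx": 1, "ty": 0, "tz": 1, "wx": 0, "wy": 0, "wz": 0, "gripper": 0}, {"tx": 1, "ty": 0, "tz": 1, "wx": 0, "wy": 0, "wz": 0, "gripper": 0}])

```text
time: 37.02
position: [0.5668, -0.0946, 0.0297]
tool_rot: [-1.74, -1.772, -0.731]
ft_force: [0.7, -0.9, -0.6]
grip_width: 0.007
grip_force: 0.7
```

>>> jog_arm(increments=[{"tx": 0.3, "ty": 0, "tz": 0.3, "wx": 0, "wy": 0, "wz": 0, "gripper": 0}, {"tx": 0.6, "ty": 0, "tz": 0.6, "wx": 0, "wy": 0, "wz": 0, "gripper": 0}, {"tx": 0.9, "ty": 0, "tz": 0.9, "wx": 0, "wy": 0, "wz": 0, "gripper": 0}, {"tx": 1, "ty": 0, "tz": 1, "wx": 0, "wy": 0, "wz": 0, "gripper": 0}, {"tx": 1, "ty": 0, "tz": 1, "wx": 0, "wy": 0, "wz": 0, "gripper": 0}])

```text
time: 37.43
position: [0.5667, -0.0941, 0.0296]
tool_rot: [-1.742, -1.772, -0.73]
ft_force: [-0.0, -4.4, -1.2]
grip_width: 0.002
grip_force: 2.3
```

>>> jog_arm(increments=[{"tx": 0.3, "ty": 0, "tz": 0.3, "wx": 0, "wy": 0, "wz": 0, "gripper": 0}, {"tx": 0.6, "ty": 0, "tz": 0.6, "wx": 0, "wy": 0, "wz": 0, "gripper": 0}, {"tx": 0.9, "ty": 0, "tz": 0.9, "wx": 0, "wy": 0, "wz": 0, "gripper": 0}, {"tx": 1, "ty": 0, "tz": 1, "wx": 0, "wy": 0, "wz": 0, "gripper": 0}, {"tx": 1, "ty": 0, "tz": 1, "wx": 0, "wy": 0, "wz": 0, "gripper": 0}])

```text
time: 37.85
position: [0.5667, -0.0932, 0.0295]
tool_rot: [-1.743, -1.773, -0.73]
ft_force: [-0.0, -5.9, 0.2]
grip_width: 0.006
grip_force: 3.0
```

Run:
```python
from h import *
p,R=info(); tip=p+R.apply([.0095,0,0]); print("tip",tip,clear(p,R))
im2=vision.get_image("scene")["color"]; cv2.imwrite("pics/s15.png",im2)
print("tin",vision.spot_in("scene","tin")[:1])
g=lambda f:cv2.imread(f"pics/{f}.png",0)
a=g("s9")[203:231,284:318]; r=cv2.matchTemplate(cv2.resize(g("s15")[198:236,276:326],None,fx=8,fy=8,interpolation=2),cv2.resize(a,None,fx=8,fy=8,interpolation=2),5); _,v,_,l=cv2.minMaxLoc(r); print("stop shift px",v,l[0]/8-8,l[1]/8-5)
```

```text
[ 0.56669752 -0.09323017  0.02953687] a 0.002 G [ 0.56676623 -0.10031924  0.03658955] [-0.  -5.9  0.2] [-1.82  0.06  0.06] 0.006 37.85
tip [ 0.56656552 -0.08653125  0.03627163] [np.float64(0.016), np.float64(0.0518), np.float64(0.0177), np.float64(0.0225)]
tin [{'bbox': [325.1, 58.3, 391.6, 268.0], 'conf': 0.7}]
stop shift px 0.9560799598693848 -0.25 0.0
```

Run:
```python
from h import *
p,R=info()
q=p+[0,-.02,0]; r=q+[0,-.07,.09]
g=[(q,R,5,0),(r,R,5,0)]
check(g); print(lowz(q,R),lowz(r,R)); plan(g)
```

```text
[ 0.56670334 -0.09319998  0.02953842] a 0.002 G [ 0.56677218 -0.10028969  0.03659046] [-0.1 -6.2 -0.6] [-1.86  0.11  0.03] 0.007 37.95
clearances [0.016, 0.034]
([np.float64(0.073), np.float64(0.172)], [0.036, 0.0518, 0.0377, 0.0225]) ([np.float64(0.142), np.float64(0.191)], [0.1, 0.1418, 0.0761, 0.1125])
[{"tx": -2.8, "ty": -0.1, "tz": -2.8, "wx": 0.0, "wy": 0.0, "wz": 0.0, "gripper": 0}, {"tx": -5.6, "ty": -0.1, "tz": -5.7, "wx": 0.0, "wy": 0.0, "wz": 0.0, "gripper": 0}, {"tx": -8.5, "ty": -0.2, "tz": -8.5, "wx": 0.0, "wy": 0.0, "wz": 0.0, "gripper": 0}, {"tx": -11.3, "ty": -0.2, "tz": -11.3, "wx": 0.0, "wy": 0.0, "wz": 0.0, "gripper": 0}, {"tx": -14.1, "ty": -0.3, "tz": -14.2, "wx": 0.0, "wy": 0.0, "wz": 0.0, "gripper": 0}]
[{"tx": 2.9, "ty": -0.1, "tz": -22.6, "wx": 0.0, "wy": 0.0, "wz": 0.0, "gripper": 0}, {"tx": 5.8, "ty": -0.2, "tz": -45.2, "wx": 0.0, "wy": 0.0, "wz": 0.0, "gripper": 0}, {"tx": 8.7, "ty": -0.3, "tz": -67.8, "wx": 0.0, "wy": 0.0, "wz": 0.0, "gripper": 0}, {"tx": 11.6, "ty": -0.5, "tz": -90.5, "wx": 0.0, "wy": 0.0, "wz": 0.0, "gripper": 0}, {"tx": 14.5, "ty": -0.6, "tz": -113.1, "wx": 0.0, "wy": 0.0, "wz": 0.0, "gripper": 0}]
```

>>> jog_arm(increments=[{"tx": -3, "ty": 0, "tz": -3, "wx": 0, "wy": 0, "wz": 0, "gripper": 0}, {"tx": -5.5, "ty": 0, "tz": -5.5, "wx": 0, "wy": 0, "wz": 0, "gripper": 0}, {"tx": -8.5, "ty": 0, "tz": -8.5, "wx": 0, "wy": 0, "wz": 0, "gripper": 0}, {"tx": -11.5, "ty": 0, "tz": -11.5, "wx": 0, "wy": 0, "wz": 0, "gripper": 0}, {"tx": -14, "ty": 0, "tz": -14, "wx": 0, "wy": 0, "wz": 0, "gripper": 0}])

```text
time: 38.37
position: [0.5671, -0.1115, 0.0296]
tool_rot: [-1.739, -1.772, -0.731]
ft_force: [0.6, -0.3, -0.4]
grip_width: 0.004
grip_force: 0.0
```

>>> jog_arm(increments=[{"tx": 3, "ty": 0, "tz": -22.5, "wx": 0, "wy": 0, "wz": 0, "gripper": 0}, {"tx": 6, "ty": 0, "tz": -45, "wx": 0, "wy": 0, "wz": 0, "gripper": 0}, {"tx": 8.5, "ty": 0, "tz": -68, "wx": 0, "wy": 0, "wz": 0, "gripper": 0}, {"tx": 11.5, "ty": 0, "tz": -90.5, "wx": 0, "wy": 0, "wz": 0, "gripper": 0}, {"tx": 14.5, "ty": 0, "tz": -113, "wx": 0, "wy": 0, "wz": 0, "gripper": 0}])

```text
time: 38.78
position: [0.5676, -0.1823, 0.1203]
tool_rot: [-1.74, -1.772, -0.731]
ft_force: [1.0, -0.2, 0.1]
grip_width: 0.007
grip_force: 0.0
```

>>> jog_arm(increments=[{"tx": 0, "ty": 0, "tz": 0, "wx": 0, "wy": 0, "wz": 0, "gripper": 0}, {"tx": 0, "ty": 0, "tz": 0, "wx": 0, "wy": 0, "wz": 0, "gripper": 0}, {"tx": 0, "ty": 0, "tz": 0, "wx": 0, "wy": 0, "wz": 0, "gripper": 0}, {"tx": 0, "ty": 0, "tz": 0, "wx": 0, "wy": 0, "wz": 0, "gripper": 0}, {"tx": 0, "ty": 0, "tz": 0, "wx": 0, "wy": 0, "wz": 0, "gripper": 0}])

```text
time: 39.2
position: [0.5674, -0.1802, 0.1184]
tool_rot: [-1.738, -1.771, -0.73]
ft_force: [-0.8, 0.1, 0.2]
grip_width: 0.003
grip_force: 0.0
```

Run:
```python
from h import *
info()
im2=vision.get_image("scene")["color"]; im=vision.get_image("top")["color"]; cv2.imwrite("pics/s16.png",im2); cv2.imwrite("pics/t16.png",im)
a=cv2.resize(im2[185:285,280:413],(800,600),interpolation=cv2.INTER_CUBIC); cv2.imwrite("pics/c16.png",cv2.convertScaleAbs(a,alpha=1.2))
```

```text
[ 0.5674425  -0.18022888  0.11841572] a 0.004 G [ 0.56754182 -0.18734549  0.12544024] [-0.8  0.1  0.2] [-0.92  0.06  0.03] 0.003 39.2
```

View pics/c16.png

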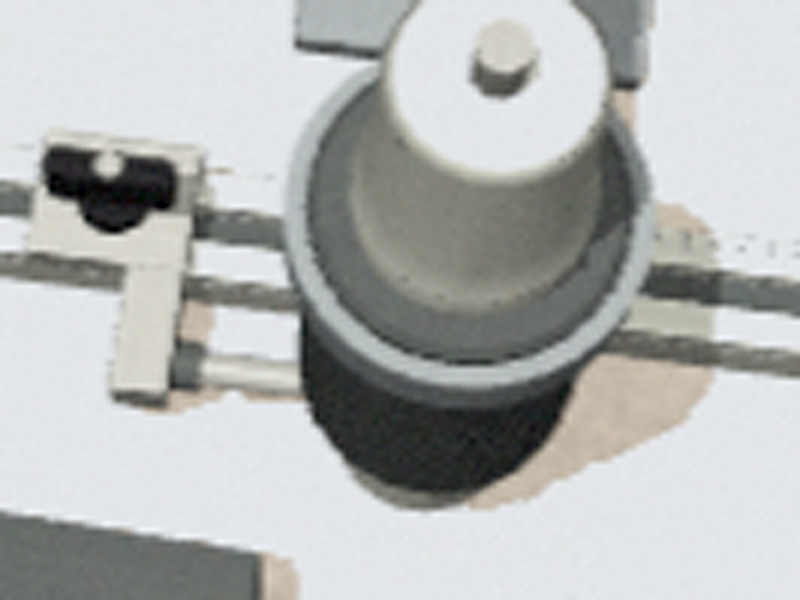

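Run:
```python
from h import *
th=np.linspace(0,2*np.pi,361)
for x in (-.033,-.036):
  for yc in (-.0409,-.038,-.036,-.034):
    q=np.array([proj("scene",W(x+.033*np.cos(t),yc+.033*np.sin(t),0))[0] for t in th]); i=q[:,1].argmax(); c=(q-[280,185])*[800/133,6]; print(x,yc,"lowest crop px",c[i].round(0), "at u=345,470:",[c[(abs(c[:,0]-u)<4)&(c[:,1]>430),1].max().round(0) for u in (345,380,470)])
g=cv2.imread("pics/s16.png",0)
for r in range(262,272): print(r,g[r,334:364].tolist())
```

```text
-0.033 -0.0409 lowest crop px [434. 509.] at u=345,470: [np.float64(459.0), np.float64(496.0), np.float64(503.0)]
-0.033 -0.038 lowest crop px [426. 508.] at u=345,470: [np.float64(470.0), np.float64(499.0), np.float64(499.0)]
-0.033 -0.036 lowest crop px [420. 508.] at u=345,470: [np.float64(477.0), np.float64(501.0), np.float64(495.0)]
-0.033 -0.034 lowest crop px [414. 507.] at u=345,470: [np.float64(482.0), np.float64(502.0), np.float64(491.0)]
-0.036 -0.0409 lowest crop px [433. 518.] at u=345,470: [np.float64(469.0), np.float64(504.0), np.float64(511.0)]
-0.036 -0.038 lowest crop px [425. 517.] at u=345,470: [np.float64(480.0), np.float64(508.0), np.float64(506.0)]
-0.036 -0.036 lowest crop px [419. 516.] at u=345,470: [np.float64(486.0), np.float64(509.0), np.float64(503.0)]
-0.036 -0.034 lowest crop px [413. 515.] at u=345,470: [np.float64(490.0), np.float64(510.0), np.float64(498.0)]
262 [191, 191, 180, 133, 76, 48, 41, 40, 38, 35, 33, 35, 36, 36, 34, 34, 27, 35, 37, 32, 32, 34, 33, 30, 37, 23, 32, 30, 28, 27]
263 [191, 191, 191, 177, 137, 92, 63, 37, 38, 41, 36, 37, 37, 36,
[... 517 characters left out ...]
9, 104, 106, 100, 100, 97, 96, 94, 90, 73, 60, 67, 63, 66, 77, 73, 91, 127, 152, 151, 154, 156]
268 [191, 189, 191, 190, 191, 189, 191, 190, 182, 154, 118, 99, 101, 101, 97, 98, 95, 87, 81, 77, 75, 77, 90, 117, 132, 151, 158, 157, 154, 153]
269 [191, 191, 192, 190, 191, 191, 193, 191, 191, 189, 183, 154, 125, 117, 97, 98, 94, 95, 90, 101, 127, 141, 159, 177, 149, 157, 158, 158, 169, 188]
270 [192, 192, 191, 192, 193, 191, 190, 191, 192, 191, 190, 189, 186, 188, 188, 180, 164, 173, 187, 188, 187, 188, 189, 189, 187, 188, 189, 188, 189, 191]
271 [190, 191, 192, 191, 191, 191, 191, 192, 191, 190, 191, 190, 190, 190, 191, 190, 190, 191, 191, 190, 191, 191, 191, 192, 190, 191, 191, 190, 191, 191]
```

```bash
python3 -c "
from bench import ctrl
print(ctrl.get_state()['ft_force'].round(1)); print(ctrl.close_job())"
```

```text
[-0.3  0.7 -0.1]
the job is handed in; nothing more can be done
None
```

The job is handed in. The stop is reset and its knob is clamped fully tight, and the tin stands upright against the rail and the stop, centred under the detector to about 1 mm by the camera. It took about 39 s of robot time, and the stop needed a second loosening and tightening to correct a 3 mm placing error.

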